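# Find the heavy side of a glass-grinding wheel and hold it down

### The arm

A 6-joint arm with a two-finger parallel gripper is mounted at the origin on the work surface. World frame = base frame: x ahead of the robot, y to its left, z up, the work surface at z = 0. Lengths are in m, angles in rad, forces in N, time in s.
With the tool pointing down it reaches from about 0.35 to 0.925 m from the base axis. Payload 6.4 kg.
Tool frame: the origin (TCP) lies at the very end of the fingers, on their centre line; the grasp point (between the pads) lies 19 mm behind it (manip.grip_point_offset is the distance from the TCP to the grasp point, in m); x points along the fingers, y is the direction in which the jaws open and shut, and the axes are right-handed (so a half turn about x gives the same grasp; the last joint's range is limited). The gripper opens to 85 mm and grips with 20 to 120 N. Pads are 22 mm wide; open, the fingers measure 114 mm over their backs; the gripper's body (76 mm by 85 mm) begins 54 mm behind the grasp point. The pads swing forward as they close: fully open they stand 13 mm farther back than shut.
Start: joints at [0.933, 0.245, 1.558, -0, 1.339, -0.174], TCP at [0.291, 0.581, 0.231] pointing down, gripper open.
Joint ranges: [-3.13, 3.13], [-1.02, 2.26], [0.13, 2.54], [-0.95, 4.09], [0.21, 2.88], [-2.74, 2.74]. Speed limits (rad/s): [2.57, 2.57, 3.14, 3.14, 3.14, 3.14].

### API

Orientations are given as a 3x3 rotation matrix whose columns are the frame's x, y, z axes.
In Python, from plant import status, imaging, finish_job, manip gives the robot as it stands.
- The arm moves only by the tool apply_moves, never from a script. Its argument "steps" is a list that holds one entry, the list of rows, each a list of 7 numbers: the turn, a rotation vector about the tool's x, y, z in rad, then the shift along the tool's x, y, z in cm, then the closure, from -1 (fully open) to 1 (shut). A call has 1 to 8 rows; each row shifts and turns the commanded pose from where the row before left it, along the tool's axes as they then stand; what a row does not reach is not made up. A row lasts 1/8 s, in which the tool goes at most 62.5 mm and 10.7 degrees, less where a joint would pass 70% of its speed; a pose out of reach is approached as far as the arm can. A call is refused whole if a number of a shift passes 6.25 or a number of a turn 0.188, either way. A call with a gripper value outside its range is refused whole. The fingers move at their own pace and stop on an object; "newtons" is the grip in N (left out, the last holds). Time passes only in rows, so rows that do not move let the fingers close. It gives the time, the measured TCP pose, the force and the opening at its end, in the units of the state.
- status.sense(): the state, without advancing time (a new reading comes with each control period).
- imaging.get_image(name): name is "side" or "top"; returns a dict with "image" (420x560x3 uint8, red, green, blue), "K" (3x3 intrinsics, pixels), "rvec" (rotation vector, rad) and "tvec" (3), from world to camera coordinates, as OpenCV has them. Camera axes: x right, y down, z forward; pixel columns grow to the right and rows downward; lengths in m; the calibration is good to about 2 mm. A picture is of the moment at which its call begins. There is no depth.
- finish_job(): hands the job in, once; it reports no verdict.
The state is a dict: "t": time; "qpos": joint angles; "joint_vel": joint speeds; "tau": joint torques, N m; "position": TCP position; "ee_rot": TCP orientation; "wrist_force": force on the tool from outside, world axes, zero at the start; "wrist_torque": the same for the moment, N m; "width": finger opening in m.
Only numpy, scipy, OpenCV 4.12 (cv2) and the standard library are available. Lean on these libraries where they do the work, as an engineer would, in place of code of your own. Each camera call takes 0.05 s, during which the arm holds its last target.

### The job

Switch the grinding head off by turning its speed knob anticlockwise to the end stop, and only then touch the wheel. Turn the stiff grinding wheel by hand to feel which side of it is heavy, bring the heavy side straight down below the axle, and finish still gripping the wheel there, at rest. Leave the glassware and the other loose things alone.

Things in the scene. Friction and masses are not known exactly. Their poses are not given: they have to be found in the camera images.
- axle (a point): fixed point at the centre of the grinding wheel on its level axle, 130 mm above the bench; y runs along the axle, z up, x level in the wheel's plane. The motor housing is on the -y side: its nose (42 mm radius) ends 60 mm from the wheel's mid-plane, its top is 13 mm above the axle. The bearing drags with 0.28 N m either way, so the wheel stays wherever it is left; no end stops
- wheel: stone grinding wheel: upright disc, radius 75 mm, 26 mm thick, steel flanges of 28 mm radius 4 mm proud; pinch its rim across the faces from above. Origin at its centre, y along the axle. A weight of 0.33 to 0.51 kg is hidden 48 mm from the centre (0.16 to 0.24 N m), on a side that differs every time and starts well off the bottom; turning is hardest while it is lifted, easiest while it sinks
- knob (a joint): angle (rad) of the speed knob on its grey control box, 0 = off: the anticlockwise end stop (seen from above); it grows as the knob is turned clockwise, to 4.7. Turning takes about 0.04 N m and it stays where it is left
- knob_grip (a point): point on the knob's vertical axis, 82 mm above the bench, at the height to grip: the knob has a bar 42 mm long, 14 mm wide and 32 mm high, running along this point's x axis and turning with it, with its top 7 mm above this point, on the control box of 130 x 110 x 45 mm
- tumbler_rim (a point): centre of the mouth of a drinking glass, radius 36 mm, 100 mm high: leave alone
- tumbler: that glass; origin under its foot
- vase: solid-looking glass vase, radius 36 mm, 150 mm high, origin under its foot: leave alone
- brush: wooden brush 200 mm long lying on the bench: leave alone
- spare: spare stone ring lying flat, radius 50 mm, 20 mm high, origin under its centre: leave alone
- wheel_dot (a point): a dark 9 mm dot on the wheel's faces, 62 mm from its centre along the wheel's own +z: it only shows how far the wheel has turned and does NOT tell the heavy side
Things that resemble listed ones, but are neither listed nor needed, are in the scene too. Leave any green or yellow look-alike of the part that bears knob alone.

How it is judged:
By the outcome, as a careful person would: the job done as asked, in the order asked, and still so for the second after the job is handed in, while the arm keeps its last pose, push and grip.
It also fails if it takes over 72 s, if anything falls off the work surface, if the arm or the gripper's body presses on something with over 40 N, if the wrist force passes 120 N, or if a joint passes its speed limit or range.

## Working session

There is one attempt and no reset: what is moved stays moved. The work goes in short steps, Python scripts to look and compute and a tool call to move; the robot and the scene stay as the last step left them, time stands still between calls to the robot, and variables do not carry over. Pictures are saved under pics/ and viewed, and the job is handed in when it is done.

Besides the shell and the picture viewer there is one more tool, called by a JSON object that holds its "api" and its "payload", one argument or row to a line. apply_moves: Moves the arm, as the interface text tells. Its arguments: {"type":"object","properties":{"steps":{"type":"array","items":{"type":"array","items":{"type":"array","items":{"type":"number"}}}},"newtons":{"type":"number"}},"required":["steps"]}

```bash
ls; mkdir -p pics; python3 - <<'E'
from plant import status, imaging, manip
import cv2
print(status.sense()); print(manip.grip_point_offset, [a for a in dir(manip) if a[0]!='_'])
for n in ("side","top"):
    d=imaging.get_image(n); cv2.imwrite(f"pics/{n}0.png",d["image"][:,:,::-1]); print(n,d["K"],d["rvec"],d["tvec"])
E
```

```text
pics
{'t': 0.0, 'qpos': array([ 9.32849977e-01,  2.45810763e-01,  1.55905629e+00,  1.17151332e-05,
        1.33871101e+00, -1.74084561e-01]), 'joint_vel': array([ 0.00010812, -0.00079813, -0.00028752, -0.00174258, -0.00136402,
        0.00128462]), 'tau': array([ 7.78573922e-04, -4.29507315e+01, -3.26127791e+01, -1.16055799e-04,
        5.36881504e-03,  8.30422749e-06]), 'position': array([0.29044683, 0.58085224, 0.23015973]), 'ee_rot': array([[-1.19156121e-03,  4.47406410e-01,  8.94329964e-01],
       [-1.58812750e-03,  8.94328624e-01, -4.47407856e-01],
       [-9.99998029e-01, -1.95342386e-03, -3.55108873e-04]]), 'wrist_force': array([-0.17443116,  0.76004909, -0.56225214]), 'wrist_torque': array([ 0.02463552, -0.02400073,  0.00616005]), 'width': 0.08541481428026397}
0.0187 ['Unreachable', 'grip_point_offset']
side [[525.2262096    0.         286.35837795]
 [  0.         525.2262096  208.57222866]
 [  0.           0.           1.        ]] [ 2.29920203 -0.50016729  0.2149315 ] [-0.44551167  0.30474217  1.3172267 ]
top [[524.21547051   0.         279.29938471]
 [  0.         524.21547051 219.86524658]
 [  0.           0.           1.        ]] [ 2.11488671 -2.13365379  0.18729716] [0.09632276 0.53918373 1.80459822]
```

View pics/side0.png

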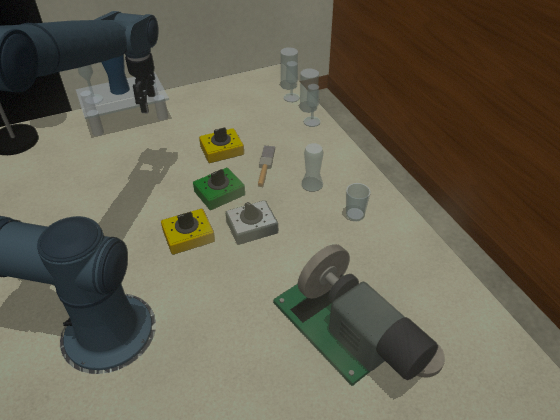

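View pics/top0.png

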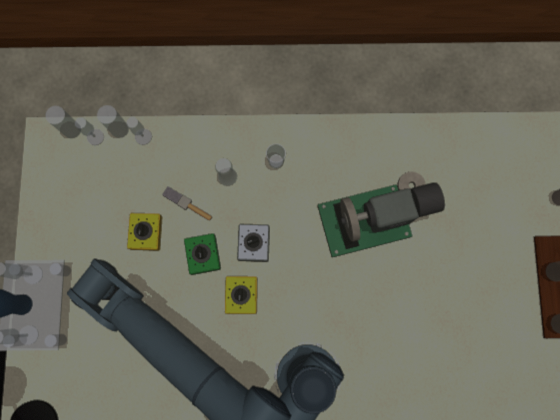

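The side view shows the grey box near (251,220), the wheel at (325,272) and look-alike boxes. In the top view the grey box is at (253,242), with the wheel edge-on at (347,220). I'll zoom in on both.

```bash
cat > h.py <<'E'
import numpy as np, cv2
from plant import status, imaging
def cam(d):
    R=cv2.Rodrigues(np.array(d["rvec"],float))[0]; t=np.array(d["tvec"],float).reshape(3); return np.array(d["K"]),R,t
def proj(d,p):
    K,R,t=cam(d); q=(R@np.atleast_2d(p).T).T+t; q=q@K.T; return q[:,:2]/q[:,2:]
def tri(ds,uvs):
    P=[cam(d)[0]@np.c_[cam(d)[1],cam(d)[2]] for d in ds]
    X=cv2.triangulatePoints(P[0],P[1],np.array(uvs[0],float).reshape(2,1),np.array(uvs[1],float).reshape(2,1)); return (X[:3]/X[3]).ravel()
def onz(d,uv,z):
    K,R,t=cam(d); r=R.T@np.linalg.inv(K)@np.array([uv[0],uv[1],1.]); c=-R.T@t; return c+r*(z-c[2])/r[2]
def crop(d,x0,y0,w,h,s,name):
    im=d["image"][y0:y0+h,x0:x0+w,::-1]; cv2.imwrite(name,cv2.resize(im,None,fx=s,fy=s,interpolation=cv2.INTER_CUBIC))
E
python3 - <<'E'
from h import *
import pickle
s=imaging.get_image("side"); t=imaging.get_image("top"); pickle.dump((s,t),open("d0.pkl","wb"))
crop(s,220,190,65,60,8,"pics/sk.png"); crop(t,230,215,50,55,10,"pics/tk.png")
crop(s,265,235,130,110,6,"pics/sw.png"); crop(t,310,180,110,85,7,"pics/tw.png")
E
```

```text
(no output)
```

View pics/sk.png

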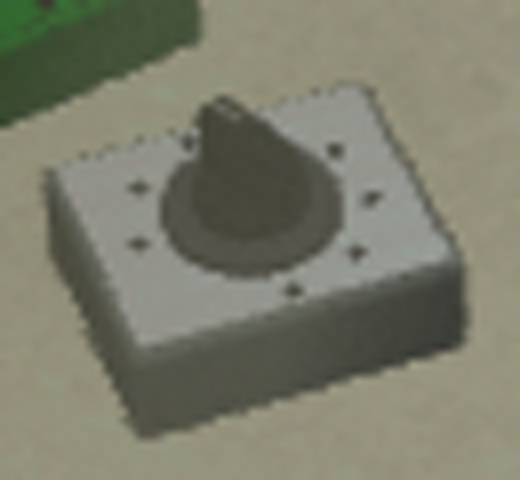

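View pics/tk.png

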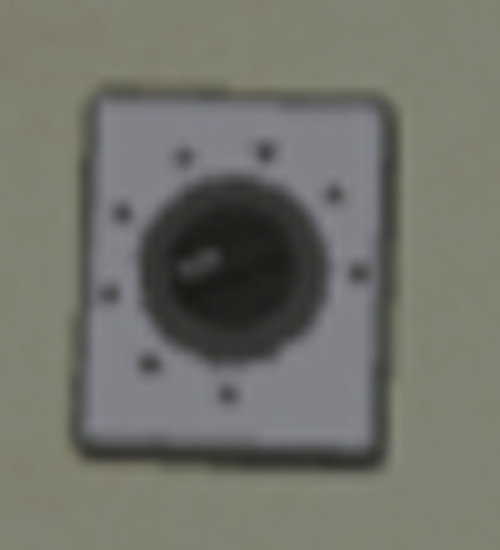

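View pics/sw.png

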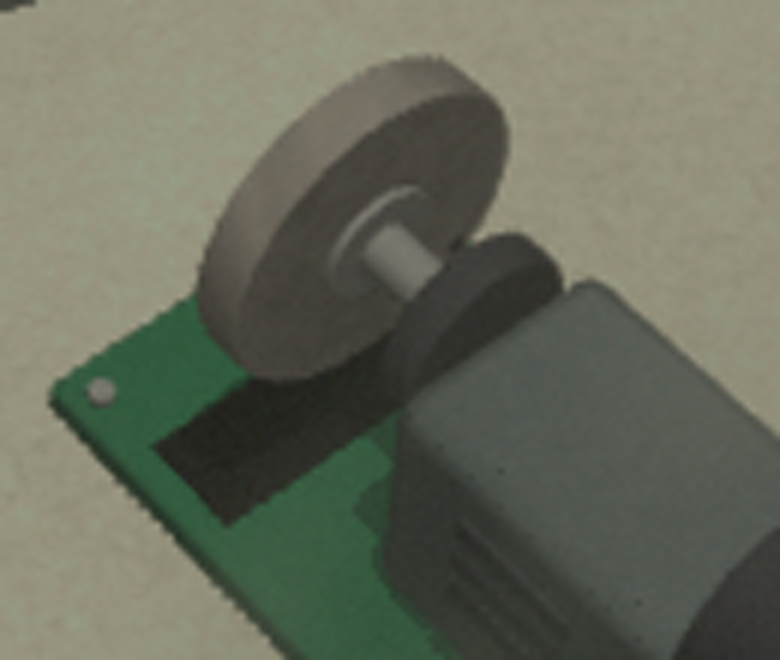

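View pics/tw.png

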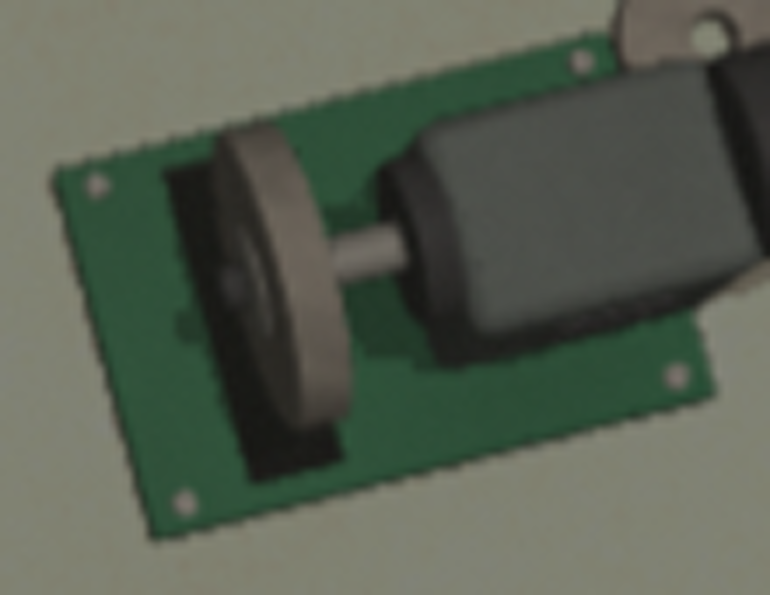

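```bash
python3 - <<'E'
from h import *
import pickle
s,t=pickle.load(open("d0.pkl","rb"))
S=lambda c:np.array([220,190])+(np.array(c)+.5)/8-.5
T=lambda c:np.array([230,215])+(np.array(c)+.5)/10-.5
# side top-face corners on z=.045
for c in [(48,172),(365,90),(460,258),(140,345)]: print("side corner",onz(s,S(c),.045).round(4))
for c in [(97,98),(388,103),(380,455),(82,445)]: print("top corner",onz(t,T(c),.045).round(4))
tick_t=[(183,157),(265,152),(335,195),(360,272),(228,393),(150,363),(110,293),(122,212)]
P=np.array([onz(t,T(c),.045)[:2] for c in tick_t])
tick_s=[(190,143),(335,150),(372,198),(357,253),(293,290),(138,244),(138,188)]
Q=np.array([onz(s,S(c),.045)[:2] for c in tick_s])
def circ(P):
    A=np.c_[2*P,np.ones(len(P))]; x=np.linalg.lstsq(A,(P**2).sum(1),rcond=None)[0]; return x[:2],np.sqrt(x[2]+x[:2]@x[:2])
for A in(P,Q):
    c,r=circ(A); print("ticks circ",c,r, np.degrees(np.arctan2(*(A-c).T[::-1])).round(0))
print("white mark tri",tri([s,t],[S((230,110)),T((200,262))]))
print("mark top z.089",onz(t,T((200,262)),.089))
# wheel
SW=lambda c:np.array([265,235])+(np.array(c)+.5)/6-.5
TW=lambda c:np.array([310,180])+(np.array(c)+.5)/7-.5
print("axle end near hub (shaft base at flange)",tri([s,t],[SW((385,252)),TW((335,255))]))
print("shaft nose end",tri([s,t],[SW((425,285)),TW((403,243))]))
# base plate bolts
print("bolt",tri([s,t],[SW((101,391)),TW((185,502))]))
for c in [(55,172),(152,540),(715,395),(610,35)]: print("plate corner",onz(t,TW(c),.01).round(4))
for c in [(97,185),(185,502),(677,376),(583,61)]: print("bolt",onz(t,TW(c),.012).round(4))
# wheel rim visible in top: back edge corners
for c in [(215,135),(280,125),(350,415),(300,425)]: print("rim",onz(t,TW(c),.13).round(4))
E
```

```text
side corner [0.3994 0.2359 0.045 ]
side corner [0.5238 0.228  0.045 ]
side corner [0.5205 0.1318 0.045 ]
side corner [0.3993 0.1394 0.045 ]
top corner [0.526  0.2335 0.045 ]
top corner [0.5232 0.1305 0.045 ]
top corner [0.3984 0.1338 0.045 ]
top corner [0.4028 0.2381 0.045 ]
ticks circ [0.46425746 0.18509067] 0.044072128975776795 [ 24. -15. -54. -92. 177. 138. 100.  62.]
ticks circ [0.46070454 0.18536164] 0.04409115148448396 [100.  23. -15. -53. -92. 178. 140.]
white mark tri [0.45928531 0.19442063 0.08963384]
mark top z.089 [0.4607552  0.19418176 0.089     ]
axle end near hub (shaft base at flange) [ 0.52984158 -0.17073061  0.13537092]
shaft nose end [ 0.53180627 -0.20107505  0.14887848]
bolt [ 0.42824243 -0.10836082  0.01951807]
plate corner [ 0.6039 -0.0472  0.01  ]
plate corner [ 0.4119 -0.0925  0.01  ]
plate corner [ 0.4839 -0.3827  0.01  ]
plate corner [ 0.6742 -0.3382  0.01  ]
bolt [ 0.5964 -0.0686  0.012 ]
bolt [ 0.431  -0.1096  0.012 ]
bolt [ 0.4936 -0.3633  0.012 ]
bolt [ 0.6599 -0.323   0.012 ]
rim [ 0.5959 -0.1169  0.13  ]
rim [ 0.6006 -0.1486  0.13  ]
rim [ 0.4579 -0.1775  0.13  ]
rim [ 0.4533 -0.1534  0.13  ]
```

```bash
cat >> h.py <<'E'
def wheelpts(c,yaw,y,r=.075,n=120):
    a=np.linspace(0,2*np.pi,n); X=np.array([np.cos(yaw),np.sin(yaw),0]); Y=np.array([-np.sin(yaw),np.cos(yaw),0])
    return c+r*np.cos(a)[:,None]*X+r*np.sin(a)[:,None]*np.array([0,0,1])+y*Y
def overlay(d,lines,x0,y0,w,h,s,name,gamma=1.):
    im=d["image"][y0:y0+h,x0:x0+w,::-1]; im=cv2.resize(im,None,fx=s,fy=s,interpolation=cv2.INTER_CUBIC)
    im=(255*(im/255.)**gamma).astype(np.uint8)
    for p,col in lines:
        q=((proj(d,p)-[x0,y0]+.5)*s-.5); cv2.polylines(im,[np.round(q*8).astype(np.int32)],False,col,1,cv2.LINE_AA,3)
    cv2.imwrite(name,im)
E
python3 - <<'E'
from h import *
import pickle
s,t=pickle.load(open("d0.pkl","rb"))
yaw=np.arctan2(.0703,.291); print(np.degrees(yaw))
c=np.array([.527,-.149,.13])
L=[(wheelpts(c,yaw,.013),(0,0,255)),(wheelpts(c,yaw,-.013),(0,255,255)),(wheelpts(c,yaw,-.017,.028),(0,255,0))]
overlay(s,L,265,235,130,100,6,"pics/sw2.png"); overlay(t,L,310,180,80,75,8,"pics/tw2.png")
kc=np.array([.4625,.185,.089]); 
def bar(a):
    X=np.array([np.cos(a),np.sin(a),0]);Y=np.array([-np.sin(a),np.cos(a),0]); return np.array([kc+sx*.021*X+sy*.007*Y for sx,sy in [(1,1),(1,-1),(-1,-1),(-1,1),(1,1)]])
L=[(bar(np.radians(100)),(0,0,255))]
overlay(s,L,235,200,35,30,14,"pics/sk2.png",.5); overlay(t,L,240,228,28,28,16,"pics/tk2.png",.5)
E
python3 -c "
import cv2
a=cv2.imread('pics/sk2.png');b=cv2.imread('pics/tk2.png')
import numpy as np
h=max(a.shape[0],b.shape[0]);f=lambda i:cv2.copyMakeBorder(i,0,h-i.shape[0],0,0,0)
m=np.hstack([f(a),f(b)]);cv2.imwrite('pics/k2.png',cv2.resize(m,None,fx=.8,fy=.8))"
```

```text
13.58134041286198
```

View pics/k2.png

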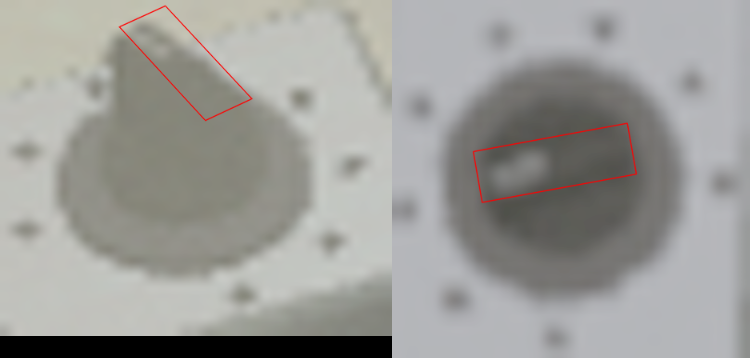

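View pics/sw2.png

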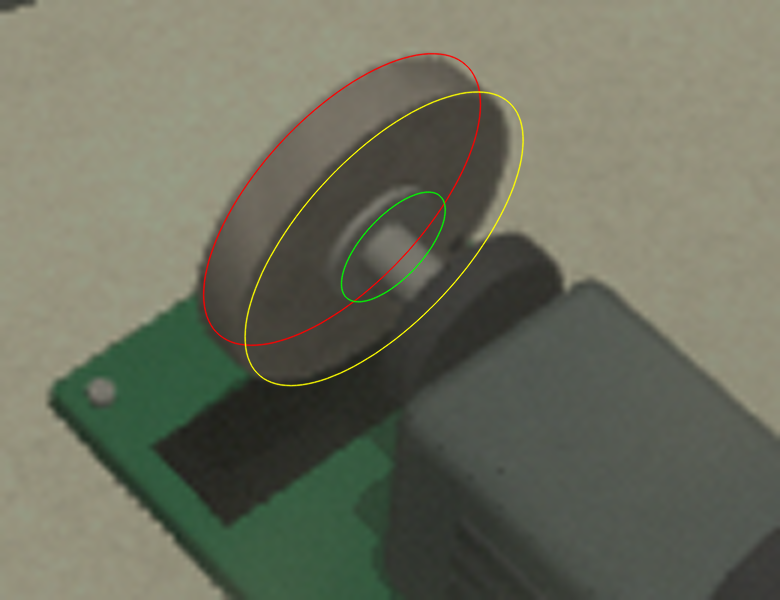

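View pics/tw2.png

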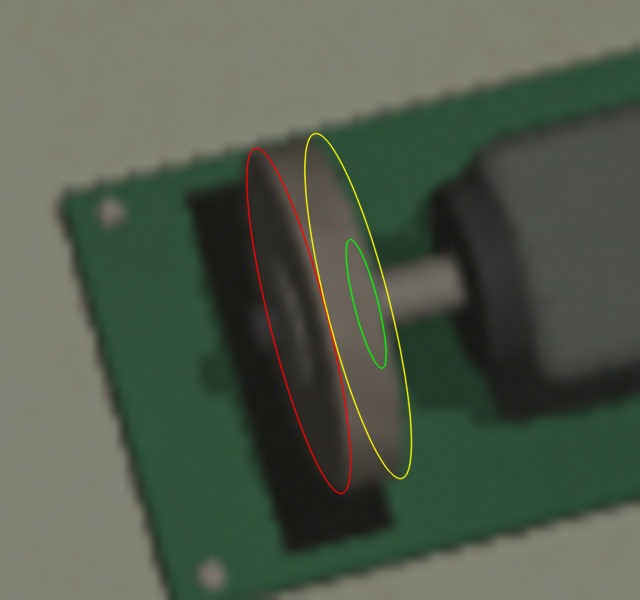

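```bash
python3 - <<'E'
from h import *
import pickle
from scipy.optimize import least_squares
s,t=pickle.load(open("d0.pkl","rb"))
SW=np.array([265,235])+(np.array([(508,130),(505,165),(492,200),(470,235),(290,380),(255,376),(222,350),(200,295),(430,57),(300,128),(250,190),(490,87),(470,70),(355,80)])+.5)/6-.5
TW=np.array([310,180])+(np.array([(247,165),(248,205),(262,300),(290,400),(325,478),(352,490),(375,485),(400,470),(404,440),(398,385),(378,290),(345,200),(320,150),(300,135),(270,143)])+.5)/8-.5
def res(p,which):
    c=p[:3];yaw=p[3]; out=[]
    for i,(d,U) in enumerate(((s,SW),(t,TW))):
        if i not in which: continue
        q=np.vstack([proj(d,wheelpts(c,yaw,y)) for y in(.013,-.013)]).astype(np.float32)
        h=cv2.convexHull(q*16)
        for u in U: out.append(cv2.pointPolygonTest(h,(float(u[0])*16,float(u[1])*16),True)/16)
    return np.array(out)
for w in ([0],[1],[0,1]):
    f=lambda p:np.r_[res(p,w),(p[2]-.13)/.002,(p[3]-.237)/.03]
    r=least_squares(f,[.527,-.149,.13,.237],x_scale=[.01,.01,.01,.1],diff_step=1e-4)
    print(w,r.x.round(4),np.degrees(r.x[3]),np.sqrt((r.fun**2).mean()), np.abs(r.fun).max())
p=r.x
L=[(wheelpts(p[:3],p[3],.013),(0,0,255)),(wheelpts(p[:3],p[3],-.013),(0,255,255))]
overlay(s,L,265,235,65,70,6,"pics/a.png"); overlay(t,L,320,190,50,65,7,"pics/b.png")
a,b=cv2.imread("pics/a.png"),cv2.imread("pics/b.png"); f=lambda i:cv2.copyMakeBorder(i,0,460-i.shape[0],0,0,0)
cv2.imwrite("pics/w3.png",np.hstack([f(a),f(b)]))
E
```

```text
[0] [ 0.5246 -0.1478  0.1296  0.2826] 16.193904411101684 0.7815358277271357 1.5212316908985928
[1] [ 0.5266 -0.1468  0.1299  0.2352] 13.475441562804715 0.44123931779607545 0.8228424549806764
[0, 1] [ 0.5255 -0.147   0.1288  0.2647] 15.165422359233572 0.7442348533458032 1.385409506993728
```

View pics/w3.png

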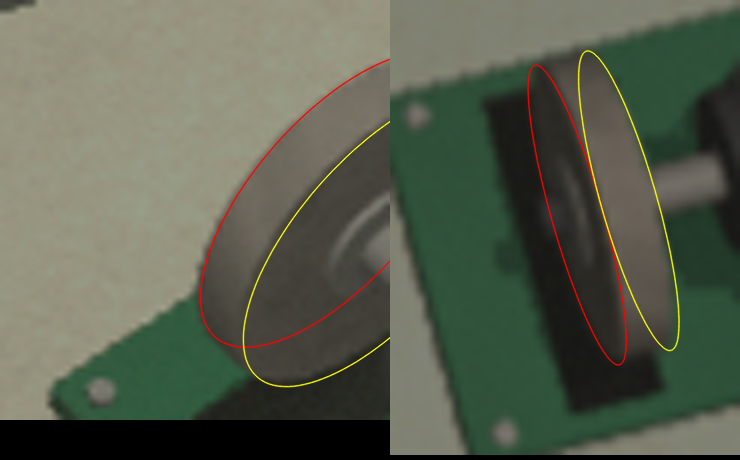

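{"api": "apply_moves", "payload": {
  "steps": [
    [[0,0,0,0,-3.46,4.13,-1],[0,0,0,0,-3.46,4.13,-1],[0,0,0,0,-3.46,4.13,-1],[0,0,0,0,-3.46,4.13,-1],[0,0,0,0,-3.46,4.13,-1],[0,0,0,0,-3.46,4.13,-1],[0,0,0,0,-3.46,4.13,-1],[0,0,0,0,-3.46,4.13,-1]]
  ],
  "newtons": 40
}}

```text
t: 1.2
position: [0.4628, 0.1843, 0.2313]
ee_rot: [[0.0, 0.447, 0.894], [0.0, 0.894, -0.447], [-1.0, 0.0, 0.0]]
wrist_force: [1.1, 0.2, 0.6]
width: 0.0855
```

{"api": "apply_moves", "payload": {
  "steps": [
    [[0.183,0,0,2,0,0,-1],[0.183,0,0,2,0,0,-1],[0.183,0,0,2,0,0,-1],[0.183,0,0,2,0,0,-1],[0.183,0,0,2,0,0,-1],[0,0,0,0,0,0,-1]]
  ]
}}

```text
t: 1.95
position: [0.461, 0.1857, 0.1296]
ee_rot: [[-0.004, 0.981, 0.193], [-0.001, 0.193, -0.981], [-1.0, -0.004, -0.0]]
wrist_force: [1.4, 0.6, 0.9]
width: 0.0853
```

```bash
python3 - <<'E'
from h import *
d=status.sense(); print(d["qpos"].round(3),d["position"],d["ee_rot"].round(3),d["wrist_torque"])
s=imaging.get_image("side"); crop(s,200,150,90,90,7,"pics/s3.png")
E
```

```text
[ 0.154  0.008  2.018 -0.     1.12  -0.04 ] [0.46103355 0.18573002 0.12962701] [[-0.004  0.981  0.193]
 [-0.001  0.193 -0.981]
 [-1.    -0.004 -0.   ]] [-0.00846465  0.00384372  0.06494618]
```

View pics/s3.png

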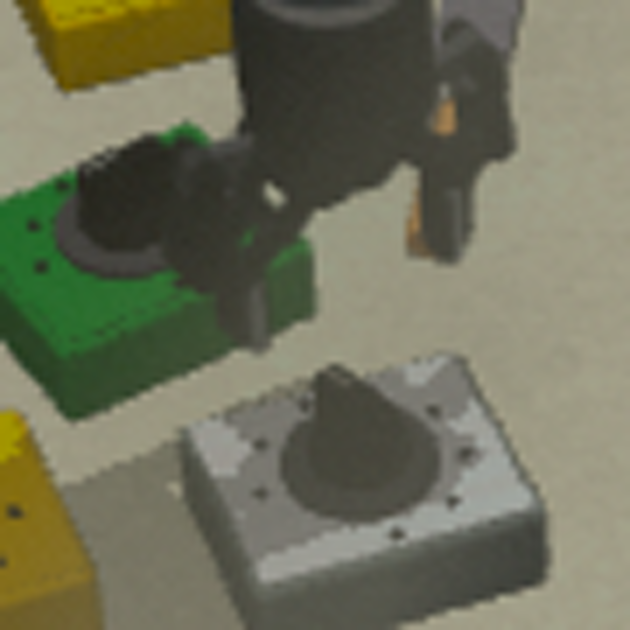

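{"api": "apply_moves", "payload": {
  "steps": [
    [[0,0,0,3,0,0,-1],[0,0,0,2.6,0,0,-1],[0,0,0,1.1,0,0,-0.5],[0,0,0,0,0,0,0.2],[0,0,0,0,0,0,1],[0,0,0,0,0,0,1],[0,0,0,0,0,0,1]]
  ],
  "newtons": 40
}}

```text
t: 2.88
position: [0.4617, 0.1862, 0.0653]
ee_rot: [[-0.002, 0.982, 0.191], [0.0, 0.191, -0.982], [-1.0, -0.002, -0.0]]
wrist_force: [-6.5, -0.0, 6.5]
width: 0.0131
```

```bash
python3 - <<'E'
from h import *
d=status.sense(); print(d["qpos"].round(3),d["position"],d["ee_rot"].round(3),d["wrist_torque"],d["wrist_force"],d["width"])
E
```

```text
[ 0.155  0.118  2.042  0.     0.984 -0.038] [0.46173571 0.18621205 0.06526849] [[-0.002  0.982  0.191]
 [ 0.     0.191 -0.982]
 [-1.    -0.002 -0.   ]] [-0.04585834  1.08975168 -0.01308972] [-6.47356192 -0.02121395  6.47688805] 0.013055691419566333
```

{"api": "apply_moves", "payload": {
  "steps": [
    [[0,0,0,-0.2,-0.1,0,1],[-0.06,0,0,0,0,0,1],[-0.12,0,0,0,0,0,1],[-0.12,0,0,0,0,0,1],[-0.12,0,0,0,0,0,1],[-0.12,0,0,0,0,0,1]]
  ]
}}

```text
t: 3.62
position: [0.4613, 0.186, 0.0654]
ee_rot: [[0.001, 0.741, 0.671], [0.001, 0.671, -0.741], [-1.0, 0.001, -0.0]]
wrist_force: [4.2, 2.3, -12.0]
width: 0.0131
```

```bash
python3 - <<'E'
from h import *
d=status.sense(); print(d["qpos"].round(3),d["position"],d["ee_rot"].round(3),d["wrist_torque"],d["wrist_force"],d["width"])
E
```

```text
[ 1.550e-01  1.140e-01  2.045e+00  1.000e-03  9.810e-01 -5.820e-01] [0.46131657 0.18599011 0.06541393] [[ 0.001  0.741  0.671]
 [ 0.001  0.671 -0.741]
 [-1.     0.001 -0.   ]] [ 0.36861178 -0.6893425  -0.02124265] [  4.1930971    2.33542363 -12.0028905 ] 0.013067703955815068
```

{"api": "apply_moves", "payload": {
  "steps": [
    [[-0.12,0,0,0.13,0,0,1],[-0.12,0,0,0,0,0,1],[-0.12,0,0,0,0,0,1],[-0.12,0,0,0,0,0,1],[-0.1,0,0,0,0,0,1]]
  ]
}}

```text
t: 4.25
position: [0.4612, 0.1858, 0.0653]
ee_rot: [[-0.001, 0.252, 0.968], [-0.0, 0.968, -0.252], [-1.0, -0.0, -0.0]]
wrist_force: [-0.9, -0.6, 0.3]
width: 0.0131
```

```bash
cat > st.py <<'E'
from h import *
d=status.sense(); R=d["ee_rot"]
print(d["qpos"].round(3),d["position"].round(4),"yang",np.degrees(np.arctan2(R[1,1],R[0,1])).round(2),d["wrist_torque"].round(3),d["wrist_force"].round(2),d["width"].round(4))
E
python3 st.py
```

```text
Traceback (most recent call last):
  File "st.py", line 3, in <module>
    print(d["qpos"].round(3),d["position"].round(4),"yang",np.degrees(np.arctan2(R[1,1],R[0,1])).round(2),d["wrist_torque"].round(3),d["wrist_force"].round(2),d["width"].round(4))
                                                                                                                                                               ^^^^^^^^^^^^^^^^
AttributeError: 'float' object has no attribute 'round'
```

```bash
sed -i 's/d\["width"\].round(4)/round(float(d["width"]),4)/' st.py; python3 st.py
```

```text
[ 0.154  0.115  2.045 -0.     0.982 -1.161] [0.4612 0.1858 0.0653] yang 75.38 [-0.021  0.225 -0.067] [-0.91 -0.61  0.29] 0.0131
```

{"api": "apply_moves", "payload": {
  "steps": [
    [[-0.1,0,0,0,0,0,1],[-0.1,0,0,0,0,0,1]]
  ]
}}

```text
t: 4.5
position: [0.4612, 0.1856, 0.0653]
ee_rot: [[-0.001, 0.055, 0.998], [-0.0, 0.998, -0.055], [-1.0, -0.001, -0.001]]
wrist_force: [-1.3, -0.3, 0.7]
width: 0.0133
```

```bash
python3 st.py
```

```text
[ 0.154  0.115  2.045 -0.     0.983 -1.361] [0.4612 0.1856 0.0653] yang 86.84 [-0.15   0.289 -0.1  ] [-1.28 -0.34  0.71] 0.0133
```

{"api": "apply_moves", "payload": {
  "steps": [
    [[-0.08,0,0,0,0,0,1]]
  ]
}}

```text
t: 4.62
position: [0.4614, 0.1857, 0.0654]
ee_rot: [[-0.0, -0.02, 1.0], [0.0, 1.0, 0.02], [-1.0, 0.0, -0.0]]
wrist_force: [-2.1, -1.9, 0.8]
width: 0.0132
```

```bash
python3 st.py
```

```text
[ 1.540e-01  1.150e-01  2.044e+00  1.000e-03  9.820e-01 -1.437e+00] [0.4614 0.1857 0.0654] yang 91.17 [-0.423  0.241 -1.648] [-2.06 -1.91  0.8 ] 0.0132
```

{"api": "apply_moves", "payload": {
  "steps": [
    [[0,0,0,0,0,0,1],[0.02,0,0,0,0,0,1]]
  ]
}}

```text
t: 4.88
position: [0.4614, 0.1857, 0.0653]
ee_rot: [[-0.001, 0.002, 1.0], [0.0, 1.0, -0.002], [-1.0, 0.0, -0.001]]
wrist_force: [-4.2, -1.6, 3.1]
width: 0.0131
```

```bash
python3 st.py
```

```text
[ 0.154  0.115  2.044  0.     0.982 -1.415] [0.4614 0.1857 0.0653] yang 89.87 [-0.3    0.511 -1.138] [-4.17 -1.62  3.1 ] 0.0131
```

{"api": "apply_moves", "payload": {
  "steps": [
    [[0.03,0,0,0,0,0,1],[0,0,0,0,0,0,-1],[0,0,0,0,0,0,-1],[0,0,0,0,0,0,-1],[0,0,0,-2.5,0,0,-1],[0,0,0,-4.5,0,0,-1],[0,0,0,-6,0,0,-1],[0,0,0,-4,0,0,-1]]
  ]
}}

```text
t: 5.88
position: [0.4623, 0.186, 0.2382]
ee_rot: [[0.004, 0.028, 1.0], [0.0, 1.0, -0.028], [-1.0, 0.001, 0.004]]
wrist_force: [0.1, 0.1, -1.0]
width: 0.0852
```

```bash
python3 st.py; python3 - <<'E'
from h import *
s=imaging.get_image("side");t=imaging.get_image("top"); crop(s,220,180,70,70,6,"pics/s5.png"); crop(t,225,215,55,60,7,"pics/t5.png")
a,b=cv2.imread("pics/s5.png"),cv2.imread("pics/t5.png"); cv2.imwrite("pics/k5.png",np.hstack([a,b]))
E
```

```text
[ 0.155 -0.127  1.934 -0.     1.33  -1.388] [0.4623 0.186  0.2382] yang 88.39 [ 0.019 -0.    -0.011] [ 0.14  0.14 -0.96] 0.0852
```

View pics/k5.png

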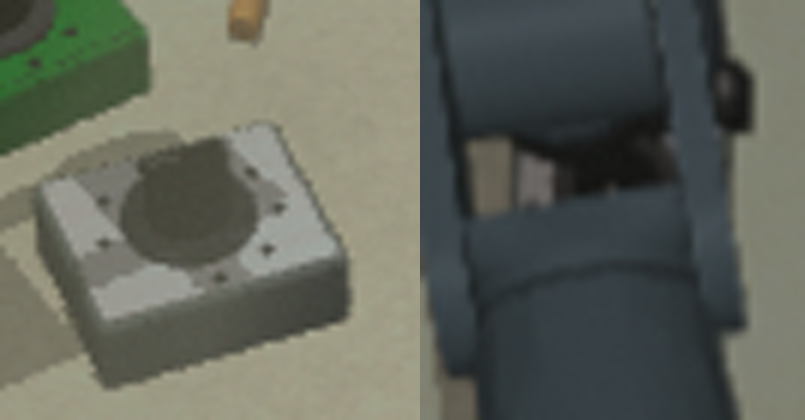

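The bar now lies along x and the torque jumped to 1.65 N m against the stop, which agrees with the off position. Next I'll go above the wheel.

{"api": "apply_moves", "payload": {
  "steps": [
    [[0,0,0,0,-5.52,1.22,-1],[0,0,0,0,-5.52,1.22,-1],[0,0,0,0,-5.52,1.22,-1],[0,0,0,0,-5.52,1.22,-1],[0,0,0,0,-5.52,1.22,-1],[0,0,0,0,-5.52,1.22,-1],[0.18,0,0,0,0,0,-1],[0.18,0,0,0,0,0,-1]]
  ]
}}

```text
t: 6.98
position: [0.5246, -0.1481, 0.2334]
ee_rot: [[-0.002, 0.386, 0.923], [0.001, 0.923, -0.386], [-1.0, 0.0, -0.002]]
wrist_force: [-0.7, 0.5, -0.6]
width: 0.0854
```

{"api": "apply_moves", "payload": {
  "steps": [
    [[0.18,0,0,0,0,0,-1],[0.18,0,0,0,0,0,-1],[0.18,0,0,0,0,0,-1],[0.18,0,0,0,0,0,-1],[0.18,0,0,0,0,0,-1],[0.18,0,0,0,0,0,-1],[0.18,0,0,0,0,0,-1],[0.18,0,0,0,0,0,-1]]
  ]
}}

```text
t: 7.98
position: [0.5247, -0.1471, 0.2336]
ee_rot: [[-0.002, 0.965, -0.26], [0.001, -0.26, -0.965], [-1.0, -0.002, -0.0]]
wrist_force: [0.6, -0.2, 0.4]
width: 0.0855
```

```bash
python3 st.py; python3 - <<'E'
from h import *
t=imaging.get_image("top"); crop(t,225,180,130,90,6,"pics/t6.png")
E
```

```text
[-0.482 -0.002  1.824 -0.     1.321 -0.218] [ 0.5247 -0.1471  0.2336] yang -15.09 [-0.011  0.011 -0.004] [ 0.6  -0.24  0.35] 0.0855
```

View pics/t6.png

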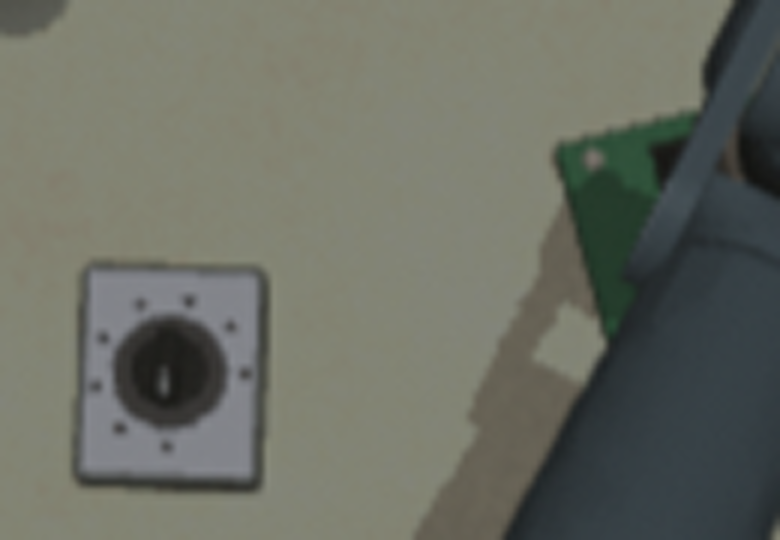

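{"api": "apply_moves", "payload": {
  "steps": [
    [[0.1777,0,0,0,0,0,-1],[0.1777,0,0,0,0,0,-1],[0.1777,0,0,0,0,0,-1],[0.1777,0,0,0,0,0,-1],[0.1777,0,0,0,0,0,-1],[0.1777,0,0,0,0,0,-1],[0,0,0,0,0,0,-1]]
  ]
}}

```text
t: 8.9
position: [0.5248, -0.1472, 0.234]
ee_rot: [[-0.001, 0.248, -0.969], [0.001, -0.969, -0.248], [-1.0, -0.001, 0.001]]
wrist_force: [0.8, 0.2, 0.5]
width: 0.0855
```

```bash
python3 st.py; python3 - <<'E'
from h import *
s=imaging.get_image("side"); crop(s,260,180,130,100,6,"pics/s7.png")
E
```

```text
[-0.482 -0.002  1.824 -0.     1.322  0.839] [ 0.5248 -0.1472  0.234 ] yang -75.63 [0.027 0.016 0.025] [0.84 0.21 0.49] 0.0855
```

View pics/s7.png

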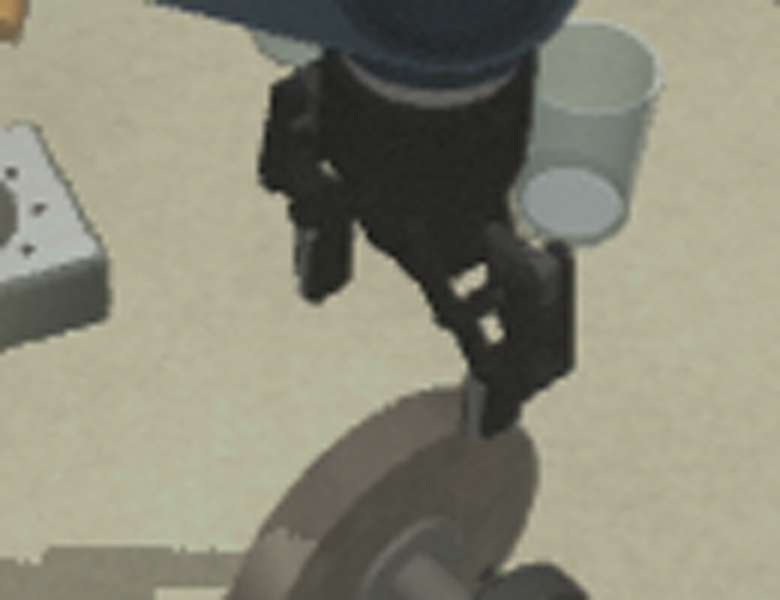

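```bash
python3 - <<'E'
from h import *
import pickle
s,t=pickle.load(open("d0.pkl","rb"))
print(onz(t,(275,160),0.), onz(s,(355,213),0.), onz(t,(226,178),0.), onz(s,(313,184),0.))
E
```

```text
[0.77492183 0.1058476  0.        ] [0.77197534 0.10742809 0.        ] [0.70782163 0.28703095 0.        ] [0.71460437 0.28133259 0.        ]
```

{"api": "apply_moves", "payload": {
  "steps": [
    [[0.008,0,0,3,0,0,-1],[0,0,0,2.1,0,0,-1],[0,0,0,0.8,0,0,-1],[0,0,0,0,0,0,0],[0,0,0,0,0,0,0.5],[0,0,0,0,0,0,1],[0,0,0,0,0,0,1]]
  ],
  "newtons": 60
}}

```text
t: 9.82
position: [0.5252, -0.1459, 0.1773]
ee_rot: [[-0.0, 0.237, -0.971], [0.003, -0.971, -0.237], [-1.0, -0.003, -0.001]]
wrist_force: [-3.7, 7.1, 7.6]
width: 0.0251
```

```bash
python3 st.py
```

```text
[-0.48   0.057  1.871  0.003  1.215  0.85 ] [ 0.5252 -0.1459  0.1773] yang -76.28 [1.066 0.492 0.123] [-3.75  7.1   7.59] 0.0251
```

```bash
cat > lg.py <<'E'
from h import *
import json
d=status.sense(); R=d["ee_rot"]; p=d["position"]; F=d["wrist_force"]; T=d["wrist_torque"]
yaw=np.radians(13.8); a=np.array([-np.sin(yaw),np.cos(yaw),0]); xw=np.array([np.cos(yaw),np.sin(yaw),0]); c=np.array([.5255,-.147,.130])
x=-R[:,0]; tilt=np.degrees(np.arctan2(x@xw,x[2]))   # + : leaning to +xw
h=.15
M=a@(T+np.cross(p-h*R[:,0]-c,F))
q=p-c
print("t%.2f tilt %.1f  tcp r %.4f ang %.1f off-a %.4f M %.3f"%(d["t"],tilt,np.hypot(q@xw,q[2]),np.degrees(np.arctan2(q@xw,q[2])),q@a,M),"F",[round(float(F@v),1) for v in(xw,a)],F[2].round(1),"T",T.round(2),"q",d["qpos"].round(2),"w",round(float(d["width"]),4))
open("log.jsonl","a").write(json.dumps({k:(v.tolist() if hasattr(v,"tolist") else v) for k,v in d.items()})+"\n")
E
python3 lg.py
```

```text
t9.82 tilt -0.0  tcp r 0.0473 ang -0.1 off-a 0.0012 M -0.160 F [-1.9, 7.8] 7.6 T [1.07 0.49 0.12] q [-0.48  0.06  1.87  0.    1.21  0.85] w 0.0251
```

{"api": "apply_moves", "payload": {
  "steps": [
    [[0,0,0,-0.2,-0.12,0,1],[0,0,0,0,0,0,1]]
  ]
}}

```text
t: 10.07
position: [0.5249, -0.1459, 0.1774]
ee_rot: [[0.001, 0.237, -0.972], [0.001, -0.972, -0.237], [-1.0, -0.001, -0.001]]
wrist_force: [4.1, 0.7, -6.7]
width: 0.0248
```

```bash
python3 lg.py
```

```text
t10.07 tilt -0.0  tcp r 0.0474 ang -0.4 off-a 0.0012 M 0.019 F [4.2, -0.3] -6.7 T [ 0.26 -0.76  0.2 ] q [-0.48  0.06  1.87  0.    1.21  0.85] w 0.0248
```

{"api": "apply_moves", "payload": {
  "steps": [
    [[0,0.08,0,0,0,0.38,1],[0,0.08,0,0,0,0.38,1]]
  ]
}}

```text
t: 10.32
position: [0.5175, -0.1477, 0.1769]
ee_rot: [[0.157, 0.237, -0.959], [0.039, -0.972, -0.233], [-0.987, -0.001, -0.162]]
wrist_force: [7.5, 1.4, -11.3]
width: 0.0252
```

```bash
python3 lg.py
```

```text
t10.32 tilt -9.3  tcp r 0.0475 ang -9.6 off-a 0.0012 M 0.210 F [7.6, -0.4] -11.3 T [ 0.25 -0.87  0.18] q [-0.54 -0.04  1.98  0.13  1.09  0.73] w 0.0252
```

{"api": "apply_moves", "payload": {
  "steps": [
    [[0,0.08,0,0,0,0.38,1],[0,0.08,0,0,0,0.38,1]]
  ]
}}

```text
t: 10.58
position: [0.5102, -0.1495, 0.1751]
ee_rot: [[0.309, 0.236, -0.921], [0.075, -0.972, -0.224], [-0.948, -0.0, -0.318]]
wrist_force: [12.4, 0.4, -14.1]
width: 0.025
```

```bash
python3 lg.py
```

```text
t10.57 tilt -18.5  tcp r 0.0477 ang -18.9 off-a 0.0012 M 0.208 F [12.1, -2.6] -14.1 T [ 0.17 -1.17  0.21] q [-0.62 -0.13  2.08  0.29  0.99  0.58] w 0.025
```

{"api": "apply_moves", "payload": {
  "steps": [
    [[0,0.08,0,0.1,0,0.38,1],[0,0.08,0,0.015,0,0.38,1]]
  ]
}}

```text
t: 10.82
position: [0.5036, -0.1511, 0.1723]
ee_rot: [[0.451, 0.237, -0.861], [0.11, -0.972, -0.209], [-0.886, -0.0, -0.464]]
wrist_force: [8.9, 1.9, -9.6]
width: 0.0249
```

```bash
python3 lg.py
```

```text
t10.82 tilt -27.7  tcp r 0.0478 ang -27.7 off-a 0.0012 M 0.181 F [9.1, -0.2] -9.6 T [ 0.33 -0.46  0.32] q [-0.7  -0.2   2.18  0.49  0.92  0.38] w 0.0249
```

{"api": "apply_moves", "payload": {
  "steps": [
    [[0,0.08,0,0.015,0,0.38,1],[0,0.08,0,0.015,0,0.38,1]]
  ]
}}

```text
t: 11.08
position: [0.4974, -0.1527, 0.1684]
ee_rot: [[0.582, 0.237, -0.778], [0.142, -0.972, -0.189], [-0.8, -0.0, -0.599]]
wrist_force: [13.5, 1.6, -11.0]
width: 0.0249
```

```bash
python3 lg.py
```

```text
t11.07 tilt -36.8  tcp r 0.0479 ang -36.7 off-a 0.0012 M 0.442 F [13.5, -1.7] -11.0 T [ 0.2  -0.35  0.27] q [-0.78 -0.24  2.27  0.72  0.89  0.15] w 0.0249
```

{"api": "apply_moves", "payload": {
  "steps": [
    [[0,0.08,0,0.05,0,0.38,1],[0,0.08,0,0.015,0,0.38,1]]
  ]
}}

```text
t: 11.32
position: [0.492, -0.154, 0.1636]
ee_rot: [[0.699, 0.238, -0.675], [0.171, -0.971, -0.166], [-0.695, 0.0, -0.719]]
wrist_force: [8.1, 2.9, -7.4]
width: 0.0249
```

```bash
python3 lg.py
```

```text
t11.32 tilt -46.0  tcp r 0.0480 ang -45.5 off-a 0.0012 M 0.456 F [8.6, 0.9] -7.4 T [0.29 0.41 0.32] q [-0.87 -0.26  2.35  0.97  0.9  -0.11] w 0.0249
```

{"api": "apply_moves", "payload": {
  "steps": [
    [[0,0.08,0,0.015,0,0.38,1]]
  ]
}}

```text
t: 11.45
position: [0.4895, -0.1547, 0.1609]
ee_rot: [[0.75, 0.238, -0.617], [0.184, -0.971, -0.152], [-0.635, 0.001, -0.772]]
wrist_force: [9.2, 3.0, -6.9]
width: 0.0248
```

```bash
python3 lg.py
```

```text
t11.45 tilt -50.6  tcp r 0.0480 ang -50.0 off-a 0.0011 M 0.687 F [9.7, 0.7] -6.9 T [0.3  0.6  0.44] q [-0.91 -0.25  2.38  1.09  0.92 -0.24] w 0.0248
```

{"api": "apply_moves", "payload": {
  "steps": [
    [[0,-0.08,0,0.015,0,-0.38,1],[0,-0.08,0,0.015,0,-0.38,1]]
  ]
}}

```text
t: 11.7
position: [0.4935, -0.1537, 0.1646]
ee_rot: [[0.636, 0.237, -0.734], [0.155, -0.972, -0.179], [-0.756, 0.0, -0.655]]
wrist_force: [3.8, 0.7, -10.7]
width: 0.025
```

```bash
python3 lg.py
```

```text
t11.70 tilt -40.9  tcp r 0.0476 ang -43.4 off-a 0.0011 M 0.253 F [3.9, -0.3] -10.7 T [-0.38  1.02  0.09] q [-0.82 -0.25  2.31  0.83  0.89  0.03] w 0.025
```

{"api": "apply_moves", "payload": {
  "steps": [
    [[0,-0.08,0,0.015,0,-0.38,1],[0,-0.08,0,0.015,0,-0.38,1]]
  ]
}}

```text
t: 11.95
position: [0.4993, -0.1523, 0.1693]
ee_rot: [[0.511, 0.237, -0.826], [0.124, -0.971, -0.202], [-0.851, 0.001, -0.525]]
wrist_force: [-1.9, -0.6, -7.7]
width: 0.0251
```

```bash
python3 lg.py
```

```text
t11.95 tilt -31.7  tcp r 0.0475 ang -34.3 off-a 0.0011 M -0.066 F [-2.0, -0.1] -7.7 T [-0.32  1.03  0.09] q [-0.74 -0.22  2.22  0.59  0.9   0.28] w 0.0251
```

{"api": "apply_moves", "payload": {
  "steps": [
    [[0,-0.08,0,0.015,0,-0.38,1],[0,-0.08,0,0.015,0,-0.38,1]]
  ]
}}

```text
t: 12.2
position: [0.5057, -0.1507, 0.1729]
ee_rot: [[0.372, 0.238, -0.897], [0.091, -0.971, -0.219], [-0.924, 0.0, -0.383]]
wrist_force: [-3.4, 1.0, -4.0]
width: 0.025
```

```bash
python3 lg.py
```

```text
t12.20 tilt -22.5  tcp r 0.0474 ang -25.2 off-a 0.0011 M 0.137 F [-3.1, 1.8] -4.0 T [-0.31  0.96  0.05] q [-0.65 -0.16  2.13  0.37  0.96  0.49] w 0.025
```

{"api": "apply_moves", "payload": {
  "steps": [
    [[0,-0.08,0,0.015,0,-0.38,1],[0,-0.08,0,0.015,0,-0.38,1]]
  ]
}}

```text
t: 12.45
position: [0.5125, -0.149, 0.1754]
ee_rot: [[0.223, 0.237, -0.945], [0.055, -0.971, -0.231], [-0.973, -0.0, -0.23]]
wrist_force: [-4.2, 0.6, -3.5]
width: 0.0251
```

```bash
python3 lg.py
```

```text
t12.45 tilt -13.3  tcp r 0.0473 ang -16.0 off-a 0.0011 M -0.046 F [-3.9, 1.5] -3.5 T [-0.25  0.84  0.12] q [-0.58 -0.08  2.03  0.2   1.05  0.67] w 0.0251
```

{"api": "apply_moves", "payload": {
  "steps": [
    [[0,-0.08,0,0.03,0,-0.38,1],[0,-0.08,0,0.015,0,-0.38,1]]
  ]
}}

```text
t: 12.7
position: [0.5198, -0.1472, 0.1768]
ee_rot: [[0.07, 0.237, -0.969], [0.018, -0.971, -0.237], [-0.997, -0.001, -0.072]]
wrist_force: [-6.4, 0.2, -2.6]
width: 0.0251
```

```bash
python3 lg.py
```

```text
t12.70 tilt -4.1  tcp r 0.0471 ang -6.9 off-a 0.0011 M -0.306 F [-6.2, 1.7] -2.6 T [-0.14  0.94  0.16] q [-0.51  0.01  1.92  0.05  1.16  0.8 ] w 0.0251
```

{"api": "apply_moves", "payload": {
  "steps": [
    [[0,-0.08,0,0.015,0,-0.38,1],[0,-0.08,0,0.015,0,-0.38,1]]
  ]
}}

```text
t: 12.95
position: [0.5271, -0.1454, 0.177]
ee_rot: [[-0.086, 0.237, -0.968], [-0.02, -0.972, -0.236], [-0.996, -0.001, 0.088]]
wrist_force: [-7.3, 1.1, -0.9]
width: 0.0248
```

```bash
python3 lg.py
```

```text
t12.95 tilt 5.1  tcp r 0.0470 ang 2.3 off-a 0.0012 M -0.467 F [-6.8, 2.8] -0.9 T [-0.23  0.83  0.21] q [-0.45  0.11  1.82 -0.06  1.28  0.9 ] w 0.0248
```

{"api": "apply_moves", "payload": {
  "steps": [
    [[0,-0.08,0,0.015,0,-0.38,1],[0,-0.08,0,0.015,0,-0.38,1]]
  ]
}}

```text
t: 13.2
position: [0.5344, -0.1436, 0.176]
ee_rot: [[-0.239, 0.237, -0.942], [-0.058, -0.972, -0.23], [-0.969, -0.001, 0.246]]
wrist_force: [-8.0, 0.1, -0.3]
width: 0.0248
```

```bash
python3 lg.py
```

```text
t13.20 tilt 14.3  tcp r 0.0469 ang 11.6 off-a 0.0012 M -0.607 F [-7.8, 2.0] -0.3 T [-0.25  0.83  0.22] q [-0.4   0.21  1.72 -0.15  1.42  0.97] w 0.0248
```

{"api": "apply_moves", "payload": {
  "steps": [
    [[0,-0.08,0,0.015,0,-0.38,1],[0,-0.08,0,0.015,0,-0.38,1]]
  ]
}}

```text
t: 13.45
position: [0.5413, -0.1419, 0.1737]
ee_rot: [[-0.387, 0.236, -0.891], [-0.093, -0.972, -0.217], [-0.917, -0.001, 0.398]]
wrist_force: [-8.8, 0.9, -0.7]
width: 0.0247
```

```bash
python3 lg.py
```

```text
t13.45 tilt 23.4  tcp r 0.0468 ang 20.8 off-a 0.0012 M -0.640 F [-8.3, 3.0] -0.7 T [-0.21  0.8   0.21] q [-0.36  0.32  1.61 -0.22  1.55  1.02] w 0.0247
```

{"api": "apply_moves", "payload": {
  "steps": [
    [[0,-0.08,0,0.015,0,-0.38,1],[0,-0.08,0,0.015,0,-0.38,1]]
  ]
}}

```text
t: 13.7
position: [0.5479, -0.1403, 0.1704]
ee_rot: [[-0.524, 0.236, -0.818], [-0.127, -0.972, -0.199], [-0.842, -0.001, 0.539]]
wrist_force: [-9.7, 1.4, 0.2]
width: 0.025
```

```bash
python3 lg.py
```

```text
t13.70 tilt 32.6  tcp r 0.0467 ang 30.1 off-a 0.0012 M -0.679 F [-9.1, 3.7] 0.2 T [-0.25  0.82  0.29] q [-0.32  0.43  1.52 -0.29  1.69  1.05] w 0.025
```

{"api": "apply_moves", "payload": {
  "steps": [
    [[0,-0.08,0,0.015,0,-0.38,1],[0,-0.08,0,0.015,0,-0.38,1]]
  ]
}}

```text
t: 13.95
position: [0.5539, -0.1388, 0.166]
ee_rot: [[-0.648, 0.236, -0.724], [-0.157, -0.972, -0.176], [-0.745, -0.001, 0.667]]
wrist_force: [-10.7, 1.6, 0.7]
width: 0.0251
```

```bash
python3 lg.py
```

```text
t13.95 tilt 41.8  tcp r 0.0466 ang 39.4 off-a 0.0012 M -0.659 F [-10.0, 4.1] 0.7 T [-0.33  0.86  0.34] q [-0.29  0.54  1.42 -0.36  1.82  1.07] w 0.0251
```

{"api": "apply_moves", "payload": {
  "steps": [
    [[0,-0.08,0,0.015,0,-0.38,1],[0,-0.08,0,0.015,0,-0.38,1]]
  ]
}}

```text
t: 14.2
position: [0.5591, -0.1375, 0.1607]
ee_rot: [[-0.755, 0.235, -0.612], [-0.183, -0.972, -0.148], [-0.629, -0.0, 0.777]]
wrist_force: [-12.5, 1.5, 0.9]
width: 0.025
```

```bash
python3 lg.py
```

```text
t14.20 tilt 51.0  tcp r 0.0465 ang 48.7 off-a 0.0012 M -0.677 F [-11.8, 4.4] 0.9 T [-0.34  0.88  0.29] q [-0.27  0.65  1.33 -0.42  1.95  1.07] w 0.025
```

{"api": "apply_moves", "payload": {
  "steps": [
    [[0,-0.08,0,0,0,-0.38,1],[0,-0.08,0,0,0,-0.38,1]]
  ]
}}

```text
t: 14.45
position: [0.5635, -0.1364, 0.1545]
ee_rot: [[-0.844, 0.235, -0.483], [-0.204, -0.972, -0.117], [-0.497, -0.0, 0.868]]
wrist_force: [-15.7, -0.2, 1.0]
width: 0.0254
```

```bash
python3 lg.py
```

```text
t14.45 tilt 60.2  tcp r 0.0465 ang 58.1 off-a 0.0013 M -0.679 F [-15.3, 3.5] 1.0 T [-0.36  0.95  0.45] q [-0.25  0.75  1.25 -0.49  2.08  1.06] w 0.0254
```

{"api": "apply_moves", "payload": {
  "steps": [
    [[0,0.08,0,0,0,0.38,1],[0,0.08,0,0,0,0.38,1]]
  ]
}}

```text
t: 14.7
position: [0.56, -0.1371, 0.1585]
ee_rot: [[-0.751, 0.236, -0.617], [-0.181, -0.972, -0.152], [-0.635, -0.003, 0.772]]
wrist_force: [-9.0, -0.7, -7.8]
width: 0.025
```

```bash
python3 lg.py
```

```text
t14.70 tilt 50.6  tcp r 0.0458 ang 51.5 off-a 0.0014 M -0.446 F [-8.9, 1.5] -7.8 T [ 0.2  -0.49  0.15] q [-0.27  0.65  1.34 -0.41  1.94  1.07] w 0.025
```

{"api": "apply_moves", "payload": {
  "steps": [
    [[0,0.08,0,0.015,0,0.38,1],[0,0.08,0,0.015,0,0.38,1]]
  ]
}}

```text
t: 14.95
position: [0.5549, -0.1384, 0.1641]
ee_rot: [[-0.641, 0.236, -0.73], [-0.154, -0.972, -0.179], [-0.752, -0.002, 0.659]]
wrist_force: [-4.7, 0.6, -8.6]
width: 0.025
```

```bash
python3 lg.py
```

```text
t14.95 tilt 41.3  tcp r 0.0459 ang 42.0 off-a 0.0014 M -0.305 F [-4.4, 1.7] -8.6 T [ 0.28 -0.73  0.15] q [-0.29  0.54  1.42 -0.35  1.81  1.07] w 0.025
```

{"api": "apply_moves", "payload": {
  "steps": [
    [[0,0.08,0,0.015,0,0.38,1],[0,0.08,0,0.015,0,0.38,1]]
  ]
}}

```text
t: 15.2
position: [0.5492, -0.1398, 0.1687]
ee_rot: [[-0.516, 0.237, -0.823], [-0.124, -0.972, -0.202], [-0.848, -0.002, 0.531]]
wrist_force: [-1.4, -1.0, -8.9]
width: 0.025
```

```bash
python3 lg.py
```

```text
t15.20 tilt 32.1  tcp r 0.0459 ang 32.6 off-a 0.0013 M -0.190 F [-1.6, -0.7] -8.9 T [ 0.36 -0.79  0.25] q [-0.32  0.43  1.52 -0.29  1.68  1.05] w 0.025
```

{"api": "apply_moves", "payload": {
  "steps": [
    [[0,0.08,0,0.03,0,0.38,1],[0,0.08,0,0.03,0,0.38,1]]
  ]
}}

```text
t: 15.45
position: [0.5429, -0.1414, 0.1723]
ee_rot: [[-0.377, 0.237, -0.895], [-0.09, -0.972, -0.219], [-0.922, -0.002, 0.388]]
wrist_force: [-0.6, 0.0, -8.6]
width: 0.0248
```

```bash
python3 lg.py
```

```text
t15.45 tilt 22.8  tcp r 0.0461 ang 23.3 off-a 0.0013 M -0.289 F [-0.6, 0.2] -8.6 T [ 0.36 -0.78  0.31] q [-0.36  0.32  1.62 -0.22  1.54  1.02] w 0.0248
```

{"api": "apply_moves", "payload": {
  "steps": [
    [[0,0.08,0,0.015,0,0.38,1],[0,0.08,0,0.015,0,0.38,1]]
  ]
}}

```text
t: 15.7
position: [0.536, -0.143, 0.1748]
ee_rot: [[-0.229, 0.237, -0.944], [-0.054, -0.972, -0.231], [-0.972, -0.002, 0.236]]
wrist_force: [2.0, 0.4, -9.3]
width: 0.0248
```

```bash
python3 lg.py
```

```text
t15.70 tilt 13.6  tcp r 0.0462 ang 14.0 off-a 0.0013 M -0.026 F [2.0, -0.1] -9.3 T [ 0.38 -0.77  0.38] q [-0.4   0.21  1.72 -0.14  1.41  0.97] w 0.0248
```

{"api": "apply_moves", "payload": {
  "steps": [
    [[0,0.08,0,0.015,0,0.38,1],[0,0.08,0,0.015,0,0.38,1]]
  ]
}}

```text
t: 15.95
position: [0.5289, -0.1448, 0.1761]
ee_rot: [[-0.076, 0.237, -0.969], [-0.017, -0.972, -0.236], [-0.997, -0.001, 0.078]]
wrist_force: [3.3, -0.3, -10.0]
width: 0.0249
```

```bash
python3 lg.py; cat > fit.py <<'E'
from h import *
import json
from scipy.optimize import least_squares
L=[json.loads(l) for l in open("log.jsonl")]
yaw=np.radians(13.8); a=np.array([-np.sin(yaw),np.cos(yaw),0]); xw=np.array([np.cos(yaw),np.sin(yaw),0]); c0=np.array([.5255,-.147,.130]);ez=np.array([0,0,1.])
ang=[];D=[]
for d in L:
    R=np.array(d["ee_rot"]);p=np.array(d["position"]);x=-R[:,0]
    D.append((p,R,np.array(d["wrist_force"]),np.array(d["wrist_torque"]),np.arctan2((p-c0)@xw,(p-c0)[2]),np.arctan2(x@xw,x[2])))
ang=np.array([v[5] for v in D]); mv=np.sign(np.diff(ang,prepend=ang[0])); 
idx=[i for i in range(2,len(D)) if mv[i]==mv[i-1] or i==2]
def model(P,i):
    h,dx,dz,drag,A,th0=P
    p,R,F,T,tw,_=D[i]; c=c0+dx*xw+dz*ez
    return a@(T+np.cross(p-h*R[:,0]-c,F)) - (drag*mv[i]*S + G*(A*np.sin(tw)+th0*np.cos(tw)))
# moving +tilt (clockwise about a? rot about +a takes z->x_w): drag on tool = -mv ; weight at wheel angle: position (sin,cos)
S=-1;G=1
def f(P): return np.r_[[model(P,i) for i in idx],(P[0]-.16)/.02*.05,P[1]/.002*.05,P[2]/.002*.05]
r=least_squares(f,[.15,0,0,.28,.1,.1],x_scale=[.1,.01,.01,.1,.1,.1])
J=r.jac; cov=np.linalg.inv(J.T@J)*(r.fun@r.fun)/max(1,len(idx)-4)
print(r.x.round(4),"sd",np.sqrt(np.diag(cov)).round(4)); print(r.fun.round(2)); print("amp",np.hypot(*r.x[4:]))
def g(P): return f(np.r_[P[:3],.28,P[3:]])
r2=least_squares(g,[.15,0,0,.1,.1],x_scale=[.1,.01,.01,.1,.1]); print("drag fixed",r2.x.round(4),"amp",np.hypot(*r2.x[3:]),"rms",r2.fun.std())
# torque on tool about a from weight: M_tool = B sin(tw)+C cos(tw).  weight at wheel-angle b from tool: pos (sin(tw+b),cos) -> gravity moment about a on wheel = +mgr sin(tw+b)
for x in (r.x[4:],r2.x[3:]): print("heavy offset b from tool (deg, +toward +xw):",np.degrees(np.arctan2(x[1],x[0])))
E
python3 fit.py
```

```text
t15.95 tilt 4.5  tcp r 0.0463 ang 4.7 off-a 0.0013 M -0.116 F [3.1, -1.1] -10.0 T [ 0.41 -0.8   0.43] q [-0.45  0.11  1.82 -0.05  1.27  0.9 ] w 0.0249
[ 1.463e-01  6.000e-04 -9.000e-04  1.707e-01 -6.023e-01 -1.597e-01] sd [0.0136 0.0042 0.0041 0.0712 0.0625 0.0466]
[ 0.07 -0.03 -0.14  0.03 -0.03  0.16 -0.09  0.21  0.12 -0.03 -0.09 -0.14
 -0.09 -0.05  0.04  0.07  0.11  0.03  0.08 -0.09  0.08 -0.1  -0.03  0.01
 -0.02]
amp 0.6230902225439199
drag fixed [ 1.643e-01  2.000e-04 -1.800e-03 -6.254e-01 -1.885e-01] amp 0.6531595451001374 rms 0.09720913577802516
heavy offset b from tool (deg, +toward +xw): -165.15366192040688
heavy offset b from tool (deg, +toward +xw): -163.2304574030422
```

{"api": "apply_moves", "payload": {
  "steps": [
    [[0,0,0,0,0,0,-1],[0,0,0,0,0,0,-1],[0,0,0,0,0,0,-1],[0,0.04,0,-3,0,0.2,-1],[0,0.04,0,-6,0,0.2,-1],[0,0,0,-3,0,0,-1],[0,0,0,0,0,0,-1],[0,0,0,0,0,0,-1]]
  ]
}}

```text
t: 16.95
position: [0.5298, -0.1446, 0.2961]
ee_rot: [[-0.002, 0.237, -0.972], [0.001, -0.972, -0.237], [-1.0, -0.001, 0.002]]
wrist_force: [-0.5, 0.2, -0.8]
width: 0.0853
```

```bash
sed 's/log.jsonl/air.jsonl/' lg.py > la.py; python3 la.py
```

```text
t16.95 tilt 0.1  tcp r 0.1662 ang 1.6 off-a 0.0013 M -0.116 F [-0.4, 0.3] -0.8 T [0.01 0.02 0.  ] q [-0.47 -0.04  1.75 -0.    1.44  0.86] w 0.0853
```

{"api": "apply_moves", "payload": {
  "steps": [
    [[0,-0.16,0,0,0,-0.5,-1],[0,-0.16,0,0,0,-0.5,-1],[0,-0.16,0,0,0,-0.5,-1],[0,-0.16,0,0,0,-0.5,-1],[0,-0.16,0,0,0,-0.5,-1],[0,0,0,0,0,0,-1],[0,0,0,0,0,0,-1]]
  ]
}}

```text
t: 17.82
position: [0.5522, -0.1395, 0.2892]
ee_rot: [[-0.697, 0.236, -0.677], [-0.169, -0.972, -0.165], [-0.697, -0.001, 0.717]]
wrist_force: [0.2, -0.1, 0.5]
width: 0.085
```

```bash
python3 la.py; python3 - <<'E'
from h import *
s=imaging.get_image("side"); crop(s,260,190,130,100,6,"pics/s8.png")
E
```

```text
t17.82 tilt 45.8  tcp r 0.1616 ang 9.9 off-a 0.0009 M -0.319 F [0.2, -0.1] 0.5 T [ 0.12 -0.29  0.01] q [-0.29  0.46  1.33 -0.42  2.05  0.99] w 0.085
```

View pics/s8.png

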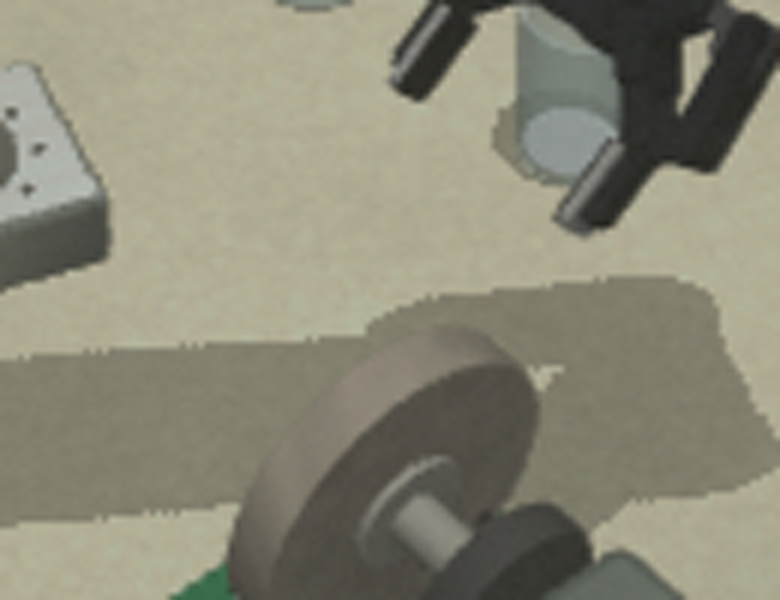

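{"api": "apply_moves", "payload": {
  "steps": [
    [[0,0,0,0,0,0,-1]]
  ]
}}

```text
t: 18.0
position: [0.5523, -0.1398, 0.2913]
ee_rot: [[-0.695, 0.236, -0.679], [-0.17, -0.972, -0.164], [-0.699, 0.001, 0.715]]
wrist_force: [0.5, 0.0, -0.0]
width: 0.0852
```

```bash
python3 la.py
```

```text
t18.00 tilt 45.7  tcp r 0.1637 ang 9.8 off-a 0.0006 M -0.190 F [0.5, -0.1] -0.0 T [ 0.05 -0.32 -0.01] q [-0.29  0.45  1.33 -0.42  2.05  0.99] w 0.0852
```

{"api": "apply_moves", "payload": {
  "steps": [
    [[0,0.16,0,0,0,0.5,-1],[0,0.16,0,0,0,0.5,-1],[0,0.16,0,0,0,0.5,-1],[0,0.16,0,0,0,0.5,-1],[0,0.16,0,0,0,0.5,-1],[0,0.16,0,0,0,0.5,-1],[0,0.16,0,0,0,0.5,-1],[0,0.16,0,0,0,0.5,-1]]
  ]
}}

```text
t: 19.0
position: [0.517, -0.1484, 0.3008]
ee_rot: [[0.456, 0.235, -0.858], [0.107, -0.972, -0.21], [-0.883, 0.004, -0.469]]
wrist_force: [-0.2, 1.6, -1.1]
width: 0.0854
```

```bash
python3 la.py
```

```text
t19.00 tilt -28.0  tcp r 0.1710 ang -2.9 off-a 0.0007 M 0.252 F [0.2, 1.6] -1.1 T [-0.05  0.28 -0.01] q [-0.67 -0.32  2.03  0.42  1.14  0.54] w 0.0854
```

{"api": "apply_moves", "payload": {
  "steps": [
    [[0,0.16,0,0,0,0.5,-1],[0,0,0,0,0,0,-1],[0,0,0,0,0,0,-1]]
  ]
}}

```text
t: 19.38
position: [0.5134, -0.1495, 0.2981]
ee_rot: [[0.581, 0.236, -0.779], [0.139, -0.972, -0.191], [-0.802, 0.002, -0.597]]
wrist_force: [0.7, 0.2, 0.9]
width: 0.0854
```

```bash
python3 la.py
```

```text
t19.38 tilt -36.7  tcp r 0.1685 ang -4.2 off-a 0.0005 M 0.559 F [0.7, 0.1] 0.9 T [-0.03  0.26 -0.03] q [-0.75 -0.38  2.12  0.59  1.09  0.39] w 0.0854
```

{"api": "apply_moves", "payload": {
  "steps": [
    [[0,0,0,0,0,0,-1]]
  ]
}}

```text
t: 19.5
position: [0.5139, -0.1492, 0.298]
ee_rot: [[0.581, 0.237, -0.779], [0.14, -0.971, -0.191], [-0.802, 0.002, -0.598]]
wrist_force: [0.4, -0.3, -0.4]
width: 0.0855
```

```bash
python3 la.py; cat > fit2.py <<'E'
from h import *
import json,sys
from scipy.optimize import least_squares
yaw=np.radians(13.8); a=np.array([-np.sin(yaw),np.cos(yaw),0]); xw=np.array([np.cos(yaw),np.sin(yaw),0]); c0=np.array([.5255,-.147,.130]);ez=np.array([0,0,1.])
def load(f):
    D=[]
    for l in open(f):
        d=json.loads(l);R=np.array(d["ee_rot"]);p=np.array(d["position"]);x=-R[:,0]
        D.append((p,R,np.array(d["wrist_force"]),np.array(d["wrist_torque"]),np.arctan2((p-c0)@xw,(p-c0)[2]),np.arctan2(x@xw,x[2]),d["t"]))
    return D
A=load("air.jsonl"); aT=np.array([a@v[3] for v in A]); ti=np.array([v[5] for v in A])
k=np.sin(ti)@aT/(np.sin(ti)@np.sin(ti)); print("air k",k,"resid",(aT-k*np.sin(ti)).round(3))
D=load(sys.argv[1] if len(sys.argv)>1 else "log.jsonl"); ang=np.array([v[5] for v in D]); mv=np.sign(np.diff(ang,prepend=ang[0]))
rev=[i for i in range(1,len(D)) if mv[i]!=mv[i-1]]
idx=[i for i in range(2,len(D)) if i not in rev or i==2]
for fixdrag in (0,1):
  def res(P,i):
    h,dx,dz,drag,B,C=P
    if fixdrag: drag=.28
    p,R,F,T,tw,tl,_=D[i]; c=c0+dx*xw+dz*ez
    return a@(T+np.cross(p-h*R[:,0]-c,F))-k*np.sin(tl)-(-drag*mv[i]+B*np.sin(tw)+C*np.cos(tw))
  f=lambda P: np.r_[[res(P,i)/.08 for i in idx],(P[0]-.165)/.01,P[1]/.0015,P[2]/.0015,(np.hypot(P[4],P[5])-.2)/.04,(P[3]-.28)/.03]
  r=least_squares(f,[.15,0,0,.28,-.1,-.1],x_scale=[.1,.01,.01,.1,.1,.1])
  cov=np.linalg.inv(r.jac.T@r.jac); B,C=r.x[4:]
  print(r.x.round(4),"sd",np.sqrt(np.diag(cov)).round(4),"amp",np.hypot(B,C),"b deg",np.degrees(np.arctan2(C,B)), "b sd",np.degrees(np.sqrt(cov[4,4]+cov[5,5])/2**.5/np.hypot(B,C)))
  print((r.fun[:len(idx)]*.08).round(2))
E
python3 fit2.py
```

```text
t19.50 tilt -36.7  tcp r 0.1684 ang -4.0 off-a 0.0006 M 0.312 F [0.3, -0.3] -0.4 T [-0.07  0.26 -0.06] q [-0.75 -0.38  2.12  0.6   1.09  0.39] w 0.0855
air k -0.4594901419558961 resid [ 0.015  0.024  0.007  0.069 -0.01  -0.006]
[ 1.621e-01 -0.000e+00 -2.000e-04  2.504e-01 -1.429e-01 -1.683e-01] sd [0.005  0.0015 0.0015 0.0239 0.0337 0.0224] amp 0.22084493560262183 b deg -130.33651788431516 b sd 7.427633183321226
[ 0.1   0.01 -0.15  0.02 -0.1   0.09 -0.07  0.25  0.16 -0.02 -0.09 -0.14
 -0.09 -0.06  0.02  0.05  0.08 -0.    0.06 -0.12  0.08 -0.1 ]
[ 1.665e-01 -2.000e-04 -3.000e-04  2.800e-01 -1.437e-01 -1.743e-01] sd [0.0035 0.0015 0.0015 0.03   0.0339 0.0218] amp 0.22585651228637943 b deg -129.50597449378893 b sd 7.22903450715387
[ 0.1   0.02 -0.16  0.02 -0.12  0.07 -0.06  0.27  0.18 -0.01 -0.08 -0.14
 -0.09 -0.06  0.02  0.05  0.07 -0.02  0.05 -0.13  0.08 -0.11]
```

{"api": "apply_moves", "payload": {
  "steps": [
    [[0,-0.158,0,0,0,-0.5,-1],[0,-0.158,0,0,0,-0.5,-1],[0,-0.158,0,0,0,-0.5,-1],[0,-0.158,0,0,0,-0.5,-1],[0,-0.158,0,0,0,-0.5,-1],[0,-0.158,0,0,0,-0.5,-1],[0,-0.158,0,0,0,-0.5,-1],[0,-0.158,0,0,0,-0.5,-1]]
  ]
}}

```text
t: 20.5
position: [0.551, -0.1397, 0.3004]
ee_rot: [[-0.57, 0.238, -0.787], [-0.141, -0.971, -0.191], [-0.809, 0.003, 0.587]]
wrist_force: [0.2, -0.8, -0.2]
width: 0.085
```

{"api": "apply_moves", "payload": {
  "steps": [
    [[0,-0.158,0,0,0,-0.5,-1],[0,0,0,0,0,0,-1],[0,0,0,0,0,0,-1]]
  ]
}}

```text
t: 20.88
position: [0.5537, -0.1392, 0.2973]
ee_rot: [[-0.683, 0.237, -0.691], [-0.167, -0.972, -0.168], [-0.711, 0.001, 0.703]]
wrist_force: [-0.6, 0.8, -0.2]
width: 0.0853
```

```bash
python3 la.py; cat > tgt.py <<'E'
from h import *
import sys
d=status.sense(); R=d["ee_rot"]; p=d["position"]
yaw=np.radians(13.8); xw=np.array([np.cos(yaw),np.sin(yaw),0]); a=np.array([-np.sin(yaw),np.cos(yaw),0]); c=np.array([.5255,-.147,.13])+.0008*a
th=np.radians(float(sys.argv[1]))
for r in (.12,.047):
    print(r,"tool shift cm",(R.T@(c+r*(np.sin(th)*xw+np.cos(th)*np.array([0,0,1]))-p)*100).round(2))
E
python3 tgt.py 45
```

```text
t20.88 tilt 44.7  tcp r 0.1699 ang 9.9 off-a 0.0009 M -0.389 F [-0.4, 1.0] -0.2 T [ 0.11 -0.28  0.01] q [-0.29  0.44  1.32 -0.41  2.05  0.98] w 0.0853
0.12 tool shift cm [ 1.96 -0.01 -9.75]
0.047 tool shift cm [ 9.26 -0.01 -9.71]
```

{"api": "apply_moves", "payload": {
  "steps": [
    [[0,0,0,0,0,-4.87,-1],[0,0,0,0,0,-4.86,-1],[0,0,0,3,0,0,-1],[0,0,0,3,0,0,-1],[0,0,0,2,0,0,-1],[0,0,0,1,0,0,-1],[0,0,0,0,0,0,-1]]
  ]
}}

```text
t: 21.75
position: [0.5586, -0.1383, 0.1654]
ee_rot: [[-0.683, 0.236, -0.691], [-0.166, -0.972, -0.167], [-0.711, 0.001, 0.703]]
wrist_force: [0.8, 0.0, -0.5]
width: 0.0852
```

```bash
python3 la.py; python3 tgt.py 45
```

```text
t21.75 tilt 44.7  tcp r 0.0493 ang 44.1 off-a 0.0006 M -0.161 F [0.8, -0.2] -0.5 T [ 0.08 -0.34  0.02] q [-0.28  0.58  1.38 -0.38  1.87  1.07] w 0.0852
0.12 tool shift cm [-7.07 -0.03 -0.12]
0.047 tool shift cm [ 0.23 -0.02 -0.08]
```

{"api": "apply_moves", "payload": {
  "steps": [
    [[0,0,0,0.1,-0.05,-0.08,0],[0,0,0,0,0,0,0.5],[0,0,0,0,0,0,1],[0,0,0,0,0,0,1],[0,0,0,0,0,0,1]]
  ],
  "newtons": 60
}}

```text
t: 22.38
position: [0.5588, -0.1374, 0.1633]
ee_rot: [[-0.684, 0.237, -0.69], [-0.167, -0.972, -0.168], [-0.71, 0.0, 0.704]]
wrist_force: [2.4, 1.5, 2.5]
width: 0.0247
```

```bash
sed 's/log.jsonl/log2.jsonl/' lg.py > l2.py; python3 l2.py
```

```text
t22.38 tilt 44.8  tcp r 0.0480 ang 46.0 off-a 0.0013 M -0.297 F [2.7, 0.9] 2.5 T [ 0.11 -0.31  0.02] q [-0.28  0.58  1.38 -0.38  1.86  1.07] w 0.0247
```

{"api": "apply_moves", "payload": {
  "steps": [
    [[0,0.08,0,0.015,0,0.38,1],[0,0.08,0,0.015,0,0.38,1]]
  ]
}}

```text
t: 22.62
position: [0.5532, -0.1388, 0.1685]
ee_rot: [[-0.564, 0.237, -0.791], [-0.138, -0.972, -0.193], [-0.814, 0.0, 0.58]]
wrist_force: [0.7, 0.1, 1.7]
width: 0.0248
```

```bash
python3 l2.py
```

```text
t22.62 tilt 35.5  tcp r 0.0481 ang 36.8 off-a 0.0013 M -0.217 F [0.7, -0.1] 1.7 T [ 0.1  -0.1   0.14] q [-0.31  0.47  1.48 -0.31  1.73  1.06] w 0.0248
```

{"api": "apply_moves", "payload": {
  "steps": [
    [[0,0.08,0,0.015,0,0.38,1]]
  ]
}}

```text
t: 22.75
position: [0.5501, -0.1396, 0.1708]
ee_rot: [[-0.498, 0.237, -0.834], [-0.122, -0.972, -0.203], [-0.859, 0.0, 0.513]]
wrist_force: [0.4, 0.4, 2.0]
width: 0.0254
```

```bash
python3 l2.py
```

```text
t22.75 tilt 30.8  tcp r 0.0482 ang 32.1 off-a 0.0013 M -0.253 F [0.5, 0.3] 2.0 T [ 0.14 -0.09  0.17] q [-0.32  0.42  1.53 -0.28  1.66  1.05] w 0.0254
```

{"api": "apply_moves", "payload": {
  "steps": [
    [[0,0.08,0,0.015,0,0.38,1]]
  ]
}}

```text
t: 22.88
position: [0.5468, -0.1404, 0.1728]
ee_rot: [[-0.43, 0.237, -0.871], [-0.105, -0.972, -0.212], [-0.897, 0.001, 0.442]]
wrist_force: [1.6, 0.3, 2.3]
width: 0.0246
```

```bash
python3 l2.py
```

```text
t22.88 tilt 26.3  tcp r 0.0482 ang 27.5 off-a 0.0013 M -0.042 F [1.6, -0.1] 2.3 T [ 0.17 -0.09  0.13] q [-0.34  0.36  1.57 -0.25  1.6   1.03] w 0.0246
```

{"api": "apply_moves", "payload": {
  "steps": [
    [[0,0.08,0,0.015,0,0.38,1]]
  ]
}}

```text
t: 23.0
position: [0.5435, -0.1413, 0.1745]
ee_rot: [[-0.359, 0.237, -0.903], [-0.088, -0.972, -0.22], [-0.929, 0.001, 0.369]]
wrist_force: [0.7, 0.3, 4.1]
width: 0.025
```

```bash
python3 l2.py
```

```text
t23.00 tilt 21.7  tcp r 0.0483 ang 22.9 off-a 0.0013 M -0.232 F [0.8, 0.1] 4.1 T [0.29 0.   0.06] q [-0.36  0.31  1.62 -0.21  1.53  1.01] w 0.025
```

{"api": "apply_moves", "payload": {
  "steps": [
    [[0,0.08,0,0.015,0,0.38,1]]
  ]
}}

```text
t: 23.12
position: [0.54, -0.1421, 0.1759]
ee_rot: [[-0.285, 0.237, -0.929], [-0.07, -0.972, -0.226], [-0.956, 0.001, 0.294]]
wrist_force: [2.1, 1.3, 3.3]
width: 0.0252
```

```bash
python3 l2.py
```

```text
t23.12 tilt 17.1  tcp r 0.0483 ang 18.4 off-a 0.0013 M 0.239 F [2.3, 0.7] 3.3 T [0.26 0.06 0.09] q [-0.38  0.25  1.68 -0.17  1.46  0.99] w 0.0252
```

{"api": "apply_moves", "payload": {
  "steps": [
    [[0,0.08,0,0.015,0,0.38,1]]
  ]
}}

```text
t: 23.25
position: [0.5364, -0.143, 0.177]
ee_rot: [[-0.21, 0.237, -0.949], [-0.052, -0.972, -0.231], [-0.976, 0.001, 0.217]]
wrist_force: [0.6, 0.5, 3.9]
width: 0.0255
```

```bash
python3 l2.py
```

```text
t23.25 tilt 12.5  tcp r 0.0484 ang 13.8 off-a 0.0013 M 0.106 F [0.7, 0.3] 3.9 T [0.31 0.23 0.14] q [-0.4   0.2   1.73 -0.13  1.39  0.96] w 0.0255
```

{"api": "apply_moves", "payload": {
  "steps": [
    [[0,0.08,0,0.015,0,0.38,1]]
  ]
}}

```text
t: 23.38
position: [0.5327, -0.1439, 0.1778]
ee_rot: [[-0.134, 0.237, -0.962], [-0.033, -0.972, -0.234], [-0.99, 0.001, 0.138]]
wrist_force: [-0.5, 0.5, 4.3]
width: 0.0251
```

```bash
python3 l2.py
```

```text
t23.38 tilt 7.9  tcp r 0.0485 ang 9.2 off-a 0.0012 M -0.015 F [-0.4, 0.6] 4.3 T [0.4  0.28 0.15] q [-0.43  0.15  1.78 -0.09  1.33  0.93] w 0.0251
```

{"api": "apply_moves", "payload": {
  "steps": [
    [[0,0.08,0,0.015,0,0.38,1]]
  ]
}}

```text
t: 23.5
position: [0.529, -0.1448, 0.1783]
ee_rot: [[-0.057, 0.237, -0.97], [-0.015, -0.972, -0.236], [-0.998, 0.001, 0.058]]
wrist_force: [-0.1, 0.9, 5.3]
width: 0.0251
```

```bash
python3 l2.py
```

```text
t23.50 tilt 3.3  tcp r 0.0485 ang 4.7 off-a 0.0013 M 0.231 F [0.1, 0.9] 5.3 T [0.41 0.39 0.17] q [-0.46  0.09  1.83 -0.04  1.26  0.89] w 0.0251
```

{"api": "apply_moves", "payload": {
  "steps": [
    [[0,0.08,0,0.015,0,0.38,1]]
  ]
}}

```text
t: 23.62
position: [0.5253, -0.1458, 0.1786]
ee_rot: [[0.021, 0.237, -0.971], [0.004, -0.972, -0.237], [-1.0, 0.001, -0.022]]
wrist_force: [-0.9, 1.4, 6.3]
width: 0.0252
```

```bash
python3 l2.py
```

```text
t23.62 tilt -1.2  tcp r 0.0486 ang 0.1 off-a 0.0012 M 0.276 F [-0.6, 1.6] 6.3 T [0.53 0.51 0.22] q [-0.49  0.04  1.88  0.01  1.2   0.84] w 0.0252
```

{"api": "apply_moves", "payload": {
  "steps": [
    [[0,0.08,0,0.015,0,0.38,1]]
  ]
}}

```text
t: 23.75
position: [0.5216, -0.1467, 0.1785]
ee_rot: [[0.098, 0.237, -0.967], [0.023, -0.972, -0.236], [-0.995, 0.001, -0.101]]
wrist_force: [-1.9, 1.9, 7.9]
width: 0.0252
```

```bash
python3 l2.py
```

```text
t23.75 tilt -5.8  tcp r 0.0486 ang -4.4 off-a 0.0012 M 0.387 F [-1.4, 2.3] 7.9 T [0.61 0.68 0.26] q [-0.52 -0.01  1.94  0.08  1.14  0.79] w 0.0252
```

{"api": "apply_moves", "payload": {
  "steps": [
    [[0,0.08,0,-0.12,0,0.38,1]]
  ]
}}

```text
t: 23.88
position: [0.5176, -0.1477, 0.1781]
ee_rot: [[0.175, 0.237, -0.956], [0.042, -0.972, -0.233], [-0.984, 0.001, -0.18]]
wrist_force: [3.1, -1.5, -5.5]
width: 0.0244
```

```bash
python3 l2.py
```

```text
t23.88 tilt -10.4  tcp r 0.0487 ang -9.3 off-a 0.0013 M 0.111 F [2.7, -2.2] -5.5 T [ 0.17 -0.18  0.24] q [-0.55 -0.05  1.99  0.14  1.08  0.72] w 0.0244
```

{"api": "apply_moves", "payload": {
  "steps": [
    [[0,0.08,0,0,0,0.38,1]]
  ]
}}

```text
t: 24.0
position: [0.514, -0.1486, 0.1774]
ee_rot: [[0.251, 0.237, -0.939], [0.06, -0.972, -0.229], [-0.966, 0.001, -0.258]]
wrist_force: [1.9, -0.4, -0.1]
width: 0.0253
```

```bash
python3 l2.py
```

```text
t24.00 tilt -15.0  tcp r 0.0488 ang -13.7 off-a 0.0012 M 0.260 F [1.7, -0.8] -0.1 T [0.37 0.02 0.29] q [-0.59 -0.1   2.04  0.22  1.03  0.65] w 0.0253
```

{"api": "apply_moves", "payload": {
  "steps": [
    [[0,0.08,0,0,0,0.38,1]]
  ]
}}

```text
t: 24.12
position: [0.5103, -0.1495, 0.1764]
ee_rot: [[0.325, 0.237, -0.916], [0.078, -0.972, -0.223], [-0.942, 0.001, -0.334]]
wrist_force: [2.4, -0.1, -0.4]
width: 0.0252
```

```bash
python3 l2.py
```

```text
t24.12 tilt -19.5  tcp r 0.0488 ang -18.3 off-a 0.0012 M 0.431 F [2.3, -0.7] -0.4 T [0.34 0.11 0.29] q [-0.62 -0.14  2.09  0.31  0.98  0.56] w 0.0252
```

{"api": "apply_moves", "payload": {
  "steps": [
    [[0,0.08,0,0,0,0.38,1]]
  ]
}}

```text
t: 24.25
position: [0.5068, -0.1504, 0.1751]
ee_rot: [[0.397, 0.237, -0.887], [0.096, -0.972, -0.216], [-0.913, 0.001, -0.409]]
wrist_force: [3.1, -0.2, -1.2]
width: 0.0249
```

```bash
python3 l2.py
```

```text
t24.25 tilt -24.1  tcp r 0.0489 ang -22.8 off-a 0.0012 M 0.466 F [3.0, -0.9] -1.2 T [0.32 0.11 0.34] q [-0.66 -0.17  2.14  0.41  0.95  0.47] w 0.0249
```

{"api": "apply_moves", "payload": {
  "steps": [
    [[0,0.08,0,0,0,0.38,1]]
  ]
}}

```text
t: 24.38
position: [0.5034, -0.1512, 0.1735]
ee_rot: [[0.467, 0.237, -0.852], [0.113, -0.972, -0.208], [-0.877, 0.001, -0.48]]
wrist_force: [3.4, -0.7, -1.3]
width: 0.0251
```

```bash
python3 l2.py
```

```text
t24.38 tilt -28.7  tcp r 0.0490 ang -27.3 off-a 0.0012 M 0.576 F [3.1, -1.5] -1.3 T [0.24 0.21 0.31] q [-0.71 -0.2   2.19  0.51  0.92  0.36] w 0.0251
```

{"api": "apply_moves", "payload": {
  "steps": [
    [[0,0.08,0,0,0,0.38,1]]
  ]
}}

```text
t: 24.5
position: [0.5001, -0.152, 0.1716]
ee_rot: [[0.533, 0.237, -0.812], [0.129, -0.972, -0.198], [-0.836, 0.001, -0.549]]
wrist_force: [3.4, -0.6, -2.1]
width: 0.0248
```

```bash
python3 l2.py
```

```text
t24.50 tilt -33.3  tcp r 0.0490 ang -31.8 off-a 0.0012 M 0.535 F [3.2, -1.4] -2.1 T [0.27 0.3  0.36] q [-0.75 -0.23  2.23  0.63  0.9   0.24] w 0.0248
```

{"api": "apply_moves", "payload": {
  "steps": [
    [[0,0.08,0,0,0,0.38,1]]
  ]
}}

```text
t: 24.62
position: [0.497, -0.1528, 0.1695]
ee_rot: [[0.596, 0.237, -0.767], [0.144, -0.972, -0.187], [-0.79, 0.001, -0.614]]
wrist_force: [4.2, 0.3, -2.8]
width: 0.0253
```

```bash
python3 l2.py
```

```text
t24.62 tilt -37.9  tcp r 0.0491 ang -36.3 off-a 0.0012 M 0.650 F [4.2, -0.7] -2.8 T [0.24 0.4  0.37] q [-0.79 -0.25  2.28  0.75  0.89  0.12] w 0.0253
```

{"api": "apply_moves", "payload": {
  "steps": [
    [[0,0.08,0,0,0,0.38,1]]
  ]
}}

```text
t: 24.75
position: [0.494, -0.1535, 0.1672]
ee_rot: [[0.656, 0.237, -0.717], [0.159, -0.972, -0.175], [-0.738, 0.001, -0.675]]
wrist_force: [5.2, -1.2, -3.7]
width: 0.025
```

```bash
python3 l2.py
```

```text
t24.75 tilt -42.4  tcp r 0.0491 ang -40.8 off-a 0.0012 M 0.659 F [4.8, -2.4] -3.7 T [0.19 0.51 0.28] q [-0.84 -0.26  2.32  0.87  0.89 -0.01] w 0.025
```

{"api": "apply_moves", "payload": {
  "steps": [
    [[0,0.08,0,0,0,0.38,1]]
  ]
}}

```text
t: 24.88
position: [0.4913, -0.1542, 0.1646]
ee_rot: [[0.711, 0.237, -0.662], [0.172, -0.972, -0.162], [-0.682, 0.001, -0.731]]
wrist_force: [6.6, -0.0, -4.8]
width: 0.0255
```

```bash
python3 l2.py; python3 fit2.py log2.jsonl
```

```text
t24.88 tilt -47.0  tcp r 0.0492 ang -45.3 off-a 0.0012 M 0.791 F [6.4, -1.6] -4.8 T [0.2  0.67 0.35] q [-0.88 -0.26  2.36  0.99  0.9  -0.14] w 0.0255
air k -0.46051727230481015 resid [ 0.015  0.025  0.008  0.068 -0.011 -0.007  0.021 -0.023]
[ 1.594e-01 -5.000e-04  2.000e-04  2.769e-01 -2.151e-01 -7.170e-02] sd [0.009  0.0015 0.0015 0.0296 0.0336 0.0381] amp 0.2267594698885773 b deg -161.56500509308134 b sd 9.075257953958847
[-0.13  0.05 -0.2   0.24  0.05 -0.13  0.06  0.05  0.11 -0.19 -0.1   0.02
  0.    0.06 -0.03  0.04 -0.    0.08]
[ 1.594e-01 -5.000e-04  2.000e-04  2.800e-01 -2.144e-01 -7.490e-02] sd [0.009  0.0015 0.0015 0.03   0.0328 0.0215] amp 0.22708513637533356 b deg -160.75261224771722 b sd 6.996092818294491
[-0.13  0.05 -0.2   0.24  0.05 -0.13  0.06  0.05  0.11 -0.19 -0.1   0.02
  0.    0.06 -0.03  0.04 -0.    0.08]
```

{"api": "apply_moves", "payload": {
  "steps": [
    [[0,-0.08,0,0.05,0,-0.385,1],[0,-0.08,0,0.015,0,-0.385,1]]
  ]
}}

```text
t: 25.12
position: [0.4962, -0.153, 0.1685]
ee_rot: [[0.591, 0.236, -0.772], [0.143, -0.972, -0.187], [-0.794, 0.0, -0.608]]
wrist_force: [0.6, -1.9, -5.2]
width: 0.0251
```

```bash
python3 l2.py
```

```text
t25.12 tilt -37.4  tcp r 0.0488 ang -37.8 off-a 0.0012 M 0.147 F [0.1, -2.0] -5.2 T [-0.11  0.76  0.13] q [-0.79 -0.25  2.28  0.74  0.89  0.13] w 0.0251
```

{"api": "apply_moves", "payload": {
  "steps": [
    [[0,-0.08,0,0.01,0,-0.385,1]]
  ]
}}

```text
t: 25.25
position: [0.4993, -0.1522, 0.1708]
ee_rot: [[0.527, 0.236, -0.816], [0.127, -0.972, -0.199], [-0.84, 0.001, -0.542]]
wrist_force: [0.3, -2.9, -6.6]
width: 0.0249
```

```bash
python3 l2.py
```

```text
t25.25 tilt -32.8  tcp r 0.0487 ang -33.2 off-a 0.0012 M -0.056 F [-0.4, -2.9] -6.6 T [-0.2   0.7  -0.05] q [-0.75 -0.23  2.23  0.62  0.9   0.25] w 0.0249
```

{"api": "apply_moves", "payload": {
  "steps": [
    [[0,-0.08,0,0.01,0,-0.385,1]]
  ]
}}

```text
t: 25.38
position: [0.5025, -0.1514, 0.1727]
ee_rot: [[0.46, 0.236, -0.856], [0.111, -0.972, -0.208], [-0.881, 0.001, -0.473]]
wrist_force: [1.2, -2.1, -5.3]
width: 0.025
```

```bash
python3 l2.py
```

```text
t25.38 tilt -28.2  tcp r 0.0487 ang -28.7 off-a 0.0012 M 0.292 F [0.7, -2.3] -5.3 T [-0.25  0.64 -0.01] q [-0.7  -0.2   2.19  0.5   0.92  0.37] w 0.025
```

{"api": "apply_moves", "payload": {
  "steps": [
    [[0,-0.08,0,0.01,0,-0.385,1]]
  ]
}}

```text
t: 25.5
position: [0.5058, -0.1506, 0.1743]
ee_rot: [[0.39, 0.236, -0.89], [0.094, -0.972, -0.216], [-0.916, 0.001, -0.401]]
wrist_force: [0.3, -3.7, -5.7]
width: 0.0254
```

```bash
python3 l2.py
```

```text
t25.50 tilt -23.7  tcp r 0.0486 ang -24.2 off-a 0.0012 M -0.063 F [-0.6, -3.7] -5.7 T [-0.32  0.45  0.05] q [-0.66 -0.17  2.14  0.4   0.95  0.47] w 0.0254
```

{"api": "apply_moves", "payload": {
  "steps": [
    [[0,-0.08,0,0.01,0,-0.385,1]]
  ]
}}

```text
t: 25.62
position: [0.5093, -0.1497, 0.1757]
ee_rot: [[0.318, 0.236, -0.918], [0.076, -0.972, -0.223], [-0.945, 0.001, -0.327]]
wrist_force: [0.3, -3.5, -5.3]
width: 0.0252
```

```bash
python3 l2.py
```

```text
t25.62 tilt -19.1  tcp r 0.0486 ang -19.7 off-a 0.0012 M -0.142 F [-0.6, -3.5] -5.3 T [-0.25  0.25  0.03] q [-0.62 -0.13  2.09  0.3   0.99  0.57] w 0.0252
```

{"api": "apply_moves", "payload": {
  "steps": [
    [[0,-0.08,0,0.01,0,-0.385,1]]
  ]
}}

```text
t: 25.75
position: [0.5128, -0.1488, 0.1768]
ee_rot: [[0.243, 0.236, -0.941], [0.058, -0.972, -0.229], [-0.968, 0.001, -0.25]]
wrist_force: [0.4, -3.0, -6.0]
width: 0.025
```

```bash
python3 l2.py
```

```text
t25.75 tilt -14.5  tcp r 0.0485 ang -15.2 off-a 0.0012 M -0.165 F [-0.3, -3.0] -6.0 T [-0.31  0.13  0.02] q [-0.59 -0.09  2.04  0.21  1.03  0.65] w 0.025
```

{"api": "apply_moves", "payload": {
  "steps": [
    [[0,-0.08,0,0.01,0,-0.385,1]]
  ]
}}

```text
t: 25.88
position: [0.5165, -0.148, 0.1776]
ee_rot: [[0.167, 0.236, -0.957], [0.04, -0.972, -0.233], [-0.985, 0.001, -0.172]]
wrist_force: [-0.7, -2.5, -6.4]
width: 0.0249
```

```bash
python3 l2.py
```

```text
t25.88 tilt -9.9  tcp r 0.0485 ang -10.7 off-a 0.0012 M -0.350 F [-1.3, -2.3] -6.4 T [-0.31  0.05  0.  ] q [-0.55 -0.05  1.99  0.14  1.09  0.73] w 0.0249
```

{"api": "apply_moves", "payload": {
  "steps": [
    [[0,-0.08,0,0.01,0,-0.385,1]]
  ]
}}

```text
t: 26.0
position: [0.5201, -0.147, 0.1781]
ee_rot: [[0.09, 0.236, -0.968], [0.021, -0.972, -0.235], [-0.996, 0.0, -0.093]]
wrist_force: [-0.5, -2.9, -6.4]
width: 0.0249
```

```bash
python3 l2.py
```

```text
t26.00 tilt -5.3  tcp r 0.0484 ang -6.2 off-a 0.0012 M -0.307 F [-1.2, -2.7] -6.4 T [-0.38 -0.05  0.09] q [-0.52 -0.    1.93  0.07  1.14  0.79] w 0.0249
```

{"api": "apply_moves", "payload": {
  "steps": [
    [[0,-0.08,0,0.01,0,-0.385,1]]
  ]
}}

```text
t: 26.12
position: [0.5239, -0.1461, 0.1783]
ee_rot: [[0.012, 0.236, -0.972], [0.003, -0.972, -0.236], [-1.0, 0.0, -0.013]]
wrist_force: [-1.4, -3.1, -5.5]
width: 0.0247
```

```bash
python3 l2.py
```

```text
t26.12 tilt -0.7  tcp r 0.0483 ang -1.6 off-a 0.0013 M -0.487 F [-2.1, -2.7] -5.5 T [-0.34 -0.14  0.13] q [-0.48  0.05  1.88  0.01  1.2   0.84] w 0.0247
```

{"api": "apply_moves", "payload": {
  "steps": [
    [[0,-0.08,0,0.01,0,-0.385,1]]
  ]
}}

```text
t: 26.25
position: [0.5276, -0.1452, 0.1782]
ee_rot: [[-0.065, 0.236, -0.97], [-0.016, -0.972, -0.236], [-0.998, 0.0, 0.067]]
wrist_force: [-0.8, -2.7, -6.0]
width: 0.0249
```

```bash
python3 l2.py
```

```text
t26.25 tilt 3.9  tcp r 0.0483 ang 2.9 off-a 0.0012 M -0.278 F [-1.4, -2.4] -6.0 T [-0.39 -0.17  0.1 ] q [-0.46  0.1   1.83 -0.05  1.27  0.89] w 0.0249
```

Continue the back sweep.

{"api": "apply_moves", "payload": {
  "steps": [
    [[0,-0.08,0,0.03,0,-0.385,1]]
  ]
}}

```text
t: 26.38
position: [0.5313, -0.1443, 0.1778]
ee_rot: [[-0.143, 0.236, -0.961], [-0.035, -0.972, -0.234], [-0.989, 0.0, 0.147]]
wrist_force: [-1.7, -2.2, -5.4]
width: 0.025
```

```bash
python3 l2.py
```

```text
t26.38 tilt 8.4  tcp r 0.0482 ang 7.5 off-a 0.0013 M -0.324 F [-2.2, -1.7] -5.4 T [-0.32 -0.13  0.13] q [-0.43  0.15  1.78 -0.09  1.33  0.93] w 0.025
```

{"api": "apply_moves", "payload": {
  "steps": [
    [[0,-0.08,0,0.02,0,-0.385,1]]
  ]
}}

```text
t: 26.5
position: [0.535, -0.1434, 0.1771]
ee_rot: [[-0.219, 0.236, -0.947], [-0.053, -0.972, -0.23], [-0.974, 0.0, 0.225]]
wrist_force: [-1.4, -2.6, -5.5]
width: 0.0246
```

```bash
python3 l2.py
```

```text
t26.50 tilt 13.0  tcp r 0.0482 ang 12.1 off-a 0.0013 M -0.319 F [-2.0, -2.1] -5.5 T [-0.35 -0.26  0.22] q [-0.4   0.2   1.72 -0.14  1.4   0.96] w 0.0246
```

{"api": "apply_moves", "payload": {
  "steps": [
    [[0,-0.08,0,0.02,0,-0.385,1]]
  ]
}}

```text
t: 26.62
position: [0.5386, -0.1425, 0.1761]
ee_rot: [[-0.294, 0.236, -0.926], [-0.072, -0.972, -0.225], [-0.953, 0.0, 0.303]]
wrist_force: [-3.0, -2.2, -5.0]
width: 0.0247
```

```bash
python3 l2.py
```

```text
t26.62 tilt 17.6  tcp r 0.0481 ang 16.7 off-a 0.0013 M -0.551 F [-3.5, -1.5] -5.0 T [-0.31 -0.28  0.21] q [-0.38  0.26  1.67 -0.18  1.47  0.99] w 0.0247
```

{"api": "apply_moves", "payload": {
  "steps": [
    [[0,-0.08,0,0.02,0,-0.385,1]]
  ]
}}

```text
t: 26.75
position: [0.5421, -0.1416, 0.1747]
ee_rot: [[-0.367, 0.236, -0.9], [-0.089, -0.972, -0.219], [-0.926, -0.0, 0.378]]
wrist_force: [-2.7, -3.0, -4.1]
width: 0.025
```

```bash
python3 l2.py
```

```text
t26.75 tilt 22.2  tcp r 0.0480 ang 21.3 off-a 0.0013 M -0.498 F [-3.3, -2.2] -4.1 T [-0.3  -0.27  0.24] q [-0.36  0.31  1.62 -0.21  1.54  1.02] w 0.025
```

{"api": "apply_moves", "payload": {
  "steps": [
    [[0,-0.08,0,0.02,0,-0.385,1]]
  ]
}}

```text
t: 26.88
position: [0.5455, -0.1408, 0.1732]
ee_rot: [[-0.438, 0.236, -0.867], [-0.106, -0.972, -0.211], [-0.893, -0.0, 0.451]]
wrist_force: [-3.4, -2.2, -3.4]
width: 0.0252
```

```bash
python3 l2.py
```

```text
t26.88 tilt 26.8  tcp r 0.0480 ang 25.9 off-a 0.0013 M -0.593 F [-3.8, -1.3] -3.4 T [-0.34 -0.31  0.33] q [-0.34  0.36  1.57 -0.25  1.6   1.03] w 0.0252
```

{"api": "apply_moves", "payload": {
  "steps": [
    [[0,-0.08,0,0.02,0,-0.385,1]]
  ]
}}

```text
t: 27.0
position: [0.5488, -0.14, 0.1713]
ee_rot: [[-0.506, 0.236, -0.83], [-0.123, -0.972, -0.202], [-0.854, -0.0, 0.521]]
wrist_force: [-4.0, -0.8, -3.0]
width: 0.0251
```

```bash
python3 l2.py
```

```text
t27.00 tilt 31.4  tcp r 0.0479 ang 30.5 off-a 0.0013 M -0.620 F [-4.1, 0.2] -3.0 T [-0.29 -0.3   0.27] q [-0.32  0.42  1.52 -0.28  1.67  1.05] w 0.0251
```

{"api": "apply_moves", "payload": {
  "steps": [
    [[0,-0.08,0,0.02,0,-0.385,1]]
  ]
}}

```text
t: 27.12
position: [0.5519, -0.1392, 0.1692]
ee_rot: [[-0.57, 0.236, -0.787], [-0.139, -0.972, -0.191], [-0.81, -0.0, 0.587]]
wrist_force: [-5.2, -2.3, -3.4]
width: 0.025
```

```bash
python3 l2.py
```

```text
t27.12 tilt 35.9  tcp r 0.0479 ang 35.1 off-a 0.0013 M -0.735 F [-5.6, -1.0] -3.4 T [-0.33 -0.32  0.31] q [-0.31  0.47  1.48 -0.31  1.74  1.06] w 0.025
```

{"api": "apply_moves", "payload": {
  "steps": [
    [[0,-0.08,0,0.02,0,-0.385,1]]
  ]
}}

```text
t: 27.25
position: [0.5549, -0.1384, 0.1668]
ee_rot: [[-0.631, 0.236, -0.739], [-0.153, -0.972, -0.18], [-0.76, -0.0, 0.65]]
wrist_force: [-5.9, -1.3, -3.4]
width: 0.025
```

```bash
python3 l2.py
```

```text
t27.25 tilt 40.5  tcp r 0.0478 ang 39.7 off-a 0.0013 M -0.819 F [-6.1, 0.2] -3.4 T [-0.28 -0.42  0.37] q [-0.29  0.53  1.43 -0.35  1.8   1.07] w 0.025
```

{"api": "apply_moves", "payload": {
  "steps": [
    [[0,-0.08,0,0.02,0,-0.385,1]]
  ]
}}

```text
t: 27.38
position: [0.5576, -0.1378, 0.1642]
ee_rot: [[-0.689, 0.236, -0.686], [-0.167, -0.972, -0.167], [-0.706, -0.0, 0.709]]
wrist_force: [-6.2, -2.6, -2.2]
width: 0.0247
```

```bash
python3 l2.py; python3 fit2.py log2.jsonl; python3 fit2.py log.jsonl
```

```text
t27.38 tilt 45.1  tcp r 0.0478 ang 44.3 off-a 0.0013 M -0.938 F [-6.6, -1.1] -2.2 T [-0.29 -0.4   0.35] q [-0.28  0.58  1.38 -0.38  1.87  1.07] w 0.0247
air k -0.46051727230481015 resid [ 0.015  0.025  0.008  0.068 -0.011 -0.007  0.021 -0.023]
[ 0.1501 -0.0006  0.0004  0.2638 -0.2186 -0.0616] sd [0.0078 0.0014 0.0015 0.0158 0.0271 0.0159] amp 0.2271005145534027 b deg -164.26864435940038 b sd 5.6083109933038635
[-0.11  0.05 -0.19  0.23  0.05 -0.12  0.07  0.06  0.12 -0.21 -0.12  0.
 -0.01  0.04 -0.04  0.02 -0.01  0.08 -0.11  0.29 -0.01 -0.04 -0.01 -0.14
 -0.04 -0.17  0.09  0.1   0.16 -0.02  0.08  0.03  0.05 -0.02 -0.06 -0.15]
[ 1.545e-01 -3.000e-04  2.000e-04  2.800e-01 -2.163e-01 -6.560e-02] sd [0.0065 0.0014 0.0015 0.03   0.0271 0.0154] amp 0.22605384422623256 b deg -163.118819606217 b sd 5.581837085329883
[-0.13  0.04 -0.2   0.23  0.04 -0.14  0.06  0.05  0.1  -0.21 -0.12 -0.
 -0.02  0.04 -0.05  0.02 -0.02  0.07 -0.11  0.3  -0.01 -0.03 -0.   -0.13
 -0.03 -0.16  0.11  0.11  0.17 -0.01  0.09  0.04  0.06 -0.02 -0.06 -0.15]
air k -0.46051727230481015 resid [ 0.015  0.025  0.008  0.068 -0.011 -0.007  0.021 -0.023]
[ 1.621e-01 -0.000e+00 -2.000e-04  2.504e-01 -1.422e-01 -1.684e-01] sd [0.005  0.0015 0.0015 0.0239 0.0337 0.0224] amp 0.22043767892051444 b deg -130.1788034805736 b sd 7.44502399910535
[ 0.1   0.01 -0.15  0.02 -0.1   0.09 -0.07  0.25  0.16 -0.02 -0.09 -0.14
 -0.09 -0.06  0.02  0.05  0.08 -0.    0.06 -0.12  0.08 -0.1 ]
[ 1.665e-01 -2.000e-04 -3.000e-04  2.800e-01 -1.430e-01 -1.743e-01] sd [0.0035 0.0015 0.0015 0.03   0.0339 0.0218] amp 0.225451526607465 b deg -129.35178571829908 b sd 7.245646300109049
[ 0.1   0.02 -0.16  0.02 -0.12  0.07 -0.06  0.26  0.18 -0.01 -0.08 -0.14
 -0.09 -0.06  0.02  0.05  0.07 -0.02  0.05 -0.13  0.08 -0.11]
```

```bash
python3 - <<'E'
import json,numpy as np
A=[json.loads(l) for l in open("air.jsonl")]
for i in (4,5,1,2): print(np.array(A[i]["tau"]).round(3), np.array(A[i]["joint_vel"]).round(4),np.array(A[i]["wrist_force"]).round(2))
L=[json.loads(l) for l in open("log2.jsonl")]
for d in L[20:]: print(np.array(d["tau"]).round(2))
E
```

```text
[-4.4400e-01 -1.8451e+01 -3.2934e+01  1.1760e+00 -5.3200e-01  4.0000e-03] [ 0.0154  0.0192 -0.0268  0.0078 -0.0016 -0.0071] [0.67 0.23 0.88]
[-1.9300e-01 -1.8655e+01 -3.3893e+01  1.2010e+00 -5.5800e-01  9.0000e-03] [ 0.0025  0.0075  0.0065  0.0051  0.0018 -0.0044] [ 0.37 -0.26 -0.41]
[  0.315 -47.577 -30.392  -0.833   1.439   0.   ] [-0.0069 -0.0394 -0.0116 -0.0041  0.0058 -0.0002] [ 0.23 -0.07  0.51]
[  0.075 -49.24  -31.061  -0.86    1.466   0.   ] [-0.0005  0.0015 -0.0027 -0.0008  0.0033  0.0003] [ 0.49  0.04 -0.01]
[ -1.11 -22.12 -30.78   2.72  -0.25  -0.81]
[ -0.43 -23.99 -31.33   2.52  -0.37  -0.78]
[ -0.24 -25.76 -31.59   2.26  -0.49  -0.71]
[ -0.15 -27.59 -31.78   1.99  -0.55  -0.63]
[ -0.04 -29.49 -31.92   1.73  -0.54  -0.54]
[  0.09 -31.46 -32.02   1.5   -0.48  -0.45]
[  0.24 -33.49 -32.08   1.29  -0.38  -0.38]
[  0.4  -35.56 -32.11   1.11  -0.25  -0.31]
[  0.55 -37.65 -32.12   0.94  -0.09  -0.24]
[  0.7  -39.76 -32.1    0.79   0.07  -0.19]
[  0.68 -41.15 -31.61   0.64   0.07  -0.15]
[  0.78 -43.21 -31.56   0.52   0.22  -0.12]
[  0.84 -45.11 -31.39   0.4    0.36  -0.09]
[  0.89 -46.99 -31.2    0.3    0.49  -0.07]
[  0.93 -48.82 -31.01   0.2    0.63  -0.05]
[ 9.700e-01 -5.060e+01 -3.081e+01  1.200e-01  7.700e-01 -4.000e-02]
[ 1.000e+00 -5.230e+01 -3.061e+01  5.000e-02  9.100e-01 -3.000e-02]
[ 1.030e+00 -5.393e+01 -3.040e+01 -2.000e-02  1.040e+00 -3.000e-02]
[ 1.070e+00 -5.545e+01 -3.018e+01 -7.000e-02  1.160e+00 -3.000e-02]
```

```bash
cat > grav.py <<'E'
import json,numpy as np
def terms(q):
    q1,q2,q3,q4,q5,q6=q; s=q2+q3
    c,S=np.cos,np.sin
    def up(v): # z comp of Ry(s)v
        return -S(s)*v[0]+c(s)*v[2]
    v5=np.array([S(q5),0,c(q5)]); v5=np.array([c(q4)*v5[0],S(q4)*v5[0],v5[2]])
    e=np.array([c(q5),0,-S(q5)]); ex=np.array([c(q4)*e[0],S(q4)*e[0],e[2]]); ey=np.array([-S(q4),c(q4),0])
    x6=c(q6)*ex+S(q6)*ey; y6=-S(q6)*ex+c(q6)*ey
    return np.array([c(q2),S(q2),c(s),S(s),up(v5),-S(s)*c(q4),S(s)*S(q4),up(ex),up(x6),up(y6)])
def G(q,h=1e-5):
    q=np.array(q,float); out=[]
    for i in range(6):
        d=np.zeros(6);d[i]=h; out.append((terms(q+d)-terms(q-d))/(2*h))
    return np.array(out) # 6 x nterms
if __name__=="__main__":
    A=[json.loads(l) for l in open("air.jsonl")]
    rows=[];y=[]
    for d in A:
        g=G(d["qpos"]); rows.append(np.c_[g,np.diag(d["joint_vel"])]); y.append(d["tau"])
    X=np.vstack(rows); y=np.hstack(y)
    for n in (5,10):
        cols=list(range(n))+list(range(10,16)); cols=list(range(n))
        w,r,k,_=np.linalg.lstsq(X[:,cols],y,rcond=None); print(n,w.round(3)); print((y-X[:,cols]@w).reshape(-1,6).round(2))
    for d in A: print(round(d["t"],2),np.array(d["joint_vel"]).round(3))
E
python3 grav.py
```

```text
5 [41.988  0.799 34.654 -5.318  2.689]
[[ 0.02 -2.2  -1.34 -0.   -0.01  0.  ]
 [ 0.32  1.28  0.71  0.11 -0.17  0.  ]
 [ 0.07 -0.43  0.09  0.08 -0.14  0.  ]
 [ 3.53  2.69 -1.77 -1.14  0.55  0.91]
 [-0.44 -0.59  1.21 -0.14  0.08  0.  ]
 [-0.19 -0.74  0.24 -0.12  0.05  0.01]
 [ 0.36  1.18  0.59  0.1  -0.16  0.  ]
 [-0.24 -1.14  0.19  0.06 -0.16  0.01]]
10 [42.044  0.822 34.343 -8.302  4.626 -4.297 -3.343  2.437  0.17   4.611]
[[ 0.02 -1.42 -0.53  0.2   0.93  0.01]
 [ 0.32  1.06  0.48 -0.08 -0.41  0.12]
 [ 0.07 -0.66 -0.14 -0.11 -0.37  0.12]
 [ 3.53  2.87 -1.54 -0.8   0.83  0.81]
 [-0.44 -0.9   0.94  0.26 -0.16 -0.11]
 [-0.19 -1.06 -0.03  0.28 -0.19 -0.1 ]
 [ 0.36  0.97  0.38 -0.08 -0.37  0.12]
 [-0.24 -0.88  0.44  0.23 -0.27  0.12]]
16.95 [-0.001  0.011  0.024  0.     0.001 -0.002]
17.82 [-0.007 -0.039 -0.012 -0.004  0.006 -0.   ]
18.0 [-0.001  0.001 -0.003 -0.001  0.003  0.   ]
19.0 [-0.587 -0.648  0.783  1.292 -0.658 -1.051]
19.38 [ 0.015  0.019 -0.027  0.008 -0.002 -0.007]
19.5 [ 0.002  0.008  0.006  0.005  0.002 -0.004]
20.88 [-0.009 -0.039  0.004 -0.002  0.005 -0.001]
21.75 [ 0.008  0.008 -0.032 -0.002  0.008  0.   ]
```

{"api": "apply_moves", "payload": {
  "steps": [
    [[0,0.08,0,0.02,0,0.385,1],[0,0.08,0,0.02,0,0.385,1]]
  ]
}}

```text
t: 27.62
position: [0.5526, -0.1389, 0.1681]
ee_rot: [[-0.565, 0.238, -0.79], [-0.137, -0.971, -0.194], [-0.814, -0.001, 0.581]]
wrist_force: [0.3, -2.6, -6.2]
width: 0.0248
```

```bash
python3 l2.py
```

```text
t27.62 tilt 35.5  tcp r 0.0474 ang 36.6 off-a 0.0014 M -0.373 F [-0.3, -2.6] -6.2 T [ 0.06 -1.05  0.49] q [-0.31  0.47  1.48 -0.31  1.73  1.06] w 0.0248
```

{"api": "apply_moves", "payload": {
  "steps": [
    [[0,0.08,0,0.02,0,0.385,1],[0,0.08,0,0.02,0,0.385,1]]
  ]
}}

```text
t: 27.88
position: [0.5462, -0.1405, 0.1723]
ee_rot: [[-0.43, 0.237, -0.871], [-0.105, -0.971, -0.213], [-0.897, -0.0, 0.442]]
wrist_force: [1.7, -2.3, -8.1]
width: 0.0252
```

```bash
python3 l2.py
```

```text
t27.88 tilt 26.3  tcp r 0.0475 ang 27.2 off-a 0.0013 M -0.159 F [1.1, -2.6] -8.1 T [ 0.08 -1.08  0.53] q [-0.34  0.36  1.58 -0.25  1.59  1.03] w 0.0252
```

{"api": "apply_moves", "payload": {
  "steps": [
    [[0,0.08,0,0.02,0,0.385,1]]
  ]
}}

```text
t: 28.0
position: [0.5429, -0.1414, 0.174]
ee_rot: [[-0.359, 0.237, -0.903], [-0.087, -0.971, -0.221], [-0.929, -0.0, 0.369]]
wrist_force: [2.3, -2.2, -8.2]
width: 0.0252
```

```bash
python3 l2.py
```

```text
t28.00 tilt 21.7  tcp r 0.0476 ang 22.5 off-a 0.0013 M -0.186 F [1.7, -2.7] -8.2 T [ 0.02 -1.13  0.46] q [-0.36  0.31  1.63 -0.21  1.53  1.01] w 0.0252
```

{"api": "apply_moves", "payload": {
  "steps": [
    [[0,0.08,0,0.01,0,0.385,1]]
  ]
}}

```text
t: 28.12
position: [0.5394, -0.1422, 0.1753]
ee_rot: [[-0.285, 0.237, -0.929], [-0.07, -0.971, -0.227], [-0.956, -0.0, 0.294]]
wrist_force: [4.1, -1.9, -8.3]
width: 0.0251
```

```bash
python3 l2.py
```

```text
t28.12 tilt 17.1  tcp r 0.0476 ang 17.9 off-a 0.0013 M 0.010 F [3.5, -2.8] -8.3 T [ 0.02 -1.16  0.55] q [-0.38  0.25  1.68 -0.17  1.46  0.99] w 0.0251
```

{"api": "apply_moves", "payload": {
  "steps": [
    [[0,0.08,0,0.01,0,0.385,1]]
  ]
}}

```text
t: 28.25
position: [0.5358, -0.1431, 0.1764]
ee_rot: [[-0.21, 0.237, -0.948], [-0.051, -0.971, -0.232], [-0.976, 0.0, 0.216]]
wrist_force: [4.7, -2.5, -8.7]
width: 0.025
```

```bash
python3 l2.py
```

```text
t28.25 tilt 12.5  tcp r 0.0477 ang 13.3 off-a 0.0013 M 0.063 F [4.0, -3.5] -8.7 T [-0.03 -1.13  0.47] q [-0.4   0.2   1.73 -0.13  1.39  0.96] w 0.025
```

{"api": "apply_moves", "payload": {
  "steps": [
    [[0,0.08,0,0.01,0,0.385,1]]
  ]
}}

```text
t: 28.38
position: [0.5322, -0.144, 0.1772]
ee_rot: [[-0.134, 0.237, -0.962], [-0.033, -0.971, -0.235], [-0.99, 0.0, 0.138]]
wrist_force: [5.9, -2.4, -8.6]
width: 0.0248
```

```bash
python3 l2.py
```

```text
t28.38 tilt 7.9  tcp r 0.0477 ang 8.7 off-a 0.0013 M 0.142 F [5.2, -3.7] -8.6 T [-0.03 -1.15  0.55] q [-0.43  0.15  1.78 -0.09  1.32  0.93] w 0.0248
```

{"api": "apply_moves", "payload": {
  "steps": [
    [[0,0.08,0,0.01,0,0.385,1]]
  ]
}}

```text
t: 28.5
position: [0.5285, -0.1449, 0.1777]
ee_rot: [[-0.056, 0.237, -0.97], [-0.014, -0.971, -0.237], [-0.998, 0.0, 0.058]]
wrist_force: [6.2, -2.9, -9.6]
width: 0.0247
```

```bash
python3 l2.py
```

```text
t28.50 tilt 3.3  tcp r 0.0478 ang 4.1 off-a 0.0013 M 0.141 F [5.3, -4.3] -9.6 T [-0.04 -1.07  0.46] q [-0.46  0.09  1.83 -0.04  1.26  0.89] w 0.0247
```

{"api": "apply_moves", "payload": {
  "steps": [
    [[0,0.08,0,0.01,0,0.385,1]]
  ]
}}

```text
t: 28.62
position: [0.5248, -0.1458, 0.1779]
ee_rot: [[0.022, 0.237, -0.971], [0.005, -0.972, -0.237], [-1.0, 0.001, -0.022]]
wrist_force: [5.8, -3.9, -10.7]
width: 0.0247
```

```bash
python3 l2.py
```

```text
t28.62 tilt -1.3  tcp r 0.0479 ang -0.5 off-a 0.0013 M -0.238 F [4.7, -5.1] -10.7 T [-0.01 -1.17  0.44] q [-0.49  0.04  1.88  0.02  1.2   0.84] w 0.0247
```

{"api": "apply_moves", "payload": {
  "steps": [
    [[0,0.08,0,0.01,0,0.385,1]]
  ]
}}

```text
t: 28.75
position: [0.521, -0.1468, 0.1777]
ee_rot: [[0.099, 0.237, -0.967], [0.023, -0.972, -0.236], [-0.995, 0.001, -0.102]]
wrist_force: [7.5, -2.0, -10.3]
width: 0.0251
```

```bash
python3 l2.py
```

```text
t28.75 tilt -5.8  tcp r 0.0479 ang -5.1 off-a 0.0013 M -0.001 F [6.8, -3.7] -10.3 T [-0.03 -1.18  0.4 ] q [-0.52 -0.01  1.94  0.08  1.14  0.78] w 0.0251
```

{"api": "apply_moves", "payload": {
  "steps": [
    [[0,0.08,0,0.01,0,0.385,1]]
  ]
}}

```text
t: 28.88
position: [0.5173, -0.1477, 0.1773]
ee_rot: [[0.176, 0.236, -0.956], [0.042, -0.972, -0.233], [-0.984, 0.001, -0.181]]
wrist_force: [9.9, -2.4, -11.2]
width: 0.0247
```

```bash
python3 l2.py
```

```text
t28.88 tilt -10.4  tcp r 0.0480 ang -9.7 off-a 0.0013 M 0.289 F [9.0, -4.7] -11.2 T [-0.07 -1.12  0.41] q [-0.55 -0.05  1.99  0.15  1.08  0.72] w 0.0247
```

{"api": "apply_moves", "payload": {
  "steps": [
    [[0,0.08,0,0.01,0,0.385,1]]
  ]
}}

```text
t: 29.0
position: [0.5137, -0.1486, 0.1766]
ee_rot: [[0.252, 0.236, -0.939], [0.06, -0.972, -0.228], [-0.966, 0.001, -0.259]]
wrist_force: [10.9, -2.7, -13.2]
width: 0.025
```

```bash
python3 l2.py
```

```text
t29.00 tilt -15.0  tcp r 0.0481 ang -14.3 off-a 0.0013 M 0.134 F [10.0, -5.2] -13.2 T [-0.11 -1.17  0.41] q [-0.59 -0.1   2.04  0.22  1.03  0.65] w 0.025
```

{"api": "apply_moves", "payload": {
  "steps": [
    [[0,0.08,0,0.01,0,0.385,1]]
  ]
}}

```text
t: 29.12
position: [0.5101, -0.1495, 0.1756]
ee_rot: [[0.326, 0.236, -0.916], [0.078, -0.972, -0.223], [-0.942, 0.001, -0.335]]
wrist_force: [13.2, -1.7, -14.5]
width: 0.0249
```

```bash
python3 l2.py
```

```text
t29.12 tilt -19.6  tcp r 0.0482 ang -18.9 off-a 0.0012 M 0.228 F [12.5, -4.8] -14.5 T [-0.15 -1.22  0.4 ] q [-0.62 -0.14  2.09  0.31  0.98  0.56] w 0.0249
```

{"api": "apply_moves", "payload": {
  "steps": [
    [[0,0.08,0,0.12,0,0.385,1]]
  ]
}}

```text
t: 29.25
position: [0.5069, -0.1503, 0.1743]
ee_rot: [[0.397, 0.237, -0.887], [0.096, -0.972, -0.216], [-0.913, 0.001, -0.409]]
wrist_force: [2.5, 0.2, -0.4]
width: 0.0253
```

```bash
python3 l2.py
```

```text
t29.25 tilt -24.1  tcp r 0.0481 ang -23.0 off-a 0.0012 M 0.219 F [2.5, -0.4] -0.4 T [ 0.3  -0.14  0.57] q [-0.66 -0.17  2.14  0.41  0.94  0.46] w 0.0253
```

{"api": "apply_moves", "payload": {
  "steps": [
    [[0,0.08,0,0.05,0,0.385,1]]
  ]
}}

```text
t: 29.38
position: [0.5036, -0.1511, 0.1727]
ee_rot: [[0.467, 0.237, -0.852], [0.113, -0.971, -0.209], [-0.877, 0.001, -0.48]]
wrist_force: [2.5, 0.2, -0.6]
width: 0.0247
```

```bash
python3 l2.py
```

```text
t29.38 tilt -28.7  tcp r 0.0482 ang -27.5 off-a 0.0012 M 0.486 F [2.5, -0.4] -0.6 T [0.27 0.17 0.57] q [-0.71 -0.2   2.19  0.51  0.91  0.36] w 0.0247
```

{"api": "apply_moves", "payload": {
  "steps": [
    [[0,0.08,0,0.03,0,0.385,1]]
  ]
}}

```text
t: 29.5
position: [0.5004, -0.1519, 0.1709]
ee_rot: [[0.533, 0.237, -0.812], [0.129, -0.971, -0.199], [-0.836, 0.001, -0.549]]
wrist_force: [1.0, 0.2, 1.2]
width: 0.0248
```

```bash
python3 l2.py
```

```text
t29.50 tilt -33.3  tcp r 0.0482 ang -32.0 off-a 0.0012 M 0.568 F [1.0, -0.0] 1.2 T [0.29 0.35 0.64] q [-0.75 -0.23  2.23  0.63  0.89  0.24] w 0.0248
```

{"api": "apply_moves", "payload": {
  "steps": [
    [[0,0.08,0,0.03,0,0.385,1]]
  ]
}}

```text
t: 29.62
position: [0.4974, -0.1527, 0.1689]
ee_rot: [[0.596, 0.238, -0.767], [0.145, -0.971, -0.189], [-0.79, 0.002, -0.614]]
wrist_force: [-2.9, -0.3, 3.9]
width: 0.0249
```

```bash
python3 l2.py
```

```text
t29.62 tilt -37.9  tcp r 0.0483 ang -36.4 off-a 0.0012 M 0.542 F [-2.9, 0.4] 3.9 T [0.38 0.63 0.71] q [-0.79 -0.25  2.28  0.75  0.89  0.12] w 0.0249
```

{"api": "apply_moves", "payload": {
  "steps": [
    [[0,-0.08,0,0.03,0,-0.385,1],[0,-0.08,0,0.01,0,-0.385,1]]
  ]
}}

```text
t: 29.88
position: [0.503, -0.1513, 0.1721]
ee_rot: [[0.461, 0.236, -0.855], [0.112, -0.972, -0.208], [-0.88, 0.001, -0.474]]
wrist_force: [-1.0, -0.7, -2.2]
width: 0.0246
```

```bash
python3 l2.py
```

```text
t29.88 tilt -28.3  tcp r 0.0479 ang -28.6 off-a 0.0012 M 0.017 F [-1.1, -0.4] -2.2 T [0.27 0.5  0.48] q [-0.7  -0.2   2.19  0.5   0.92  0.37] w 0.0246
```

{"api": "apply_moves", "payload": {
  "steps": [
    [[0,-0.08,0,0.01,0,-0.385,1]]
  ]
}}

```text
t: 30.0
position: [0.5064, -0.1504, 0.1737]
ee_rot: [[0.391, 0.237, -0.89], [0.094, -0.972, -0.217], [-0.916, 0.001, -0.402]]
wrist_force: [-2.8, -2.1, -1.4]
width: 0.0249
```

```bash
python3 l2.py
```

```text
t30.00 tilt -23.7  tcp r 0.0478 ang -23.9 off-a 0.0012 M -0.191 F [-3.2, -1.4] -1.4 T [0.11 0.54 0.34] q [-0.66 -0.17  2.14  0.4   0.95  0.47] w 0.0249
```

{"api": "apply_moves", "payload": {
  "steps": [
    [[0,-0.08,0,0.01,0,-0.385,1]]
  ]
}}

```text
t: 30.12
position: [0.5098, -0.1496, 0.1751]
ee_rot: [[0.318, 0.237, -0.918], [0.077, -0.972, -0.224], [-0.945, 0.001, -0.327]]
wrist_force: [-1.7, -1.8, -2.8]
width: 0.0251
```

```bash
python3 l2.py
```

```text
t30.12 tilt -19.1  tcp r 0.0478 ang -19.4 off-a 0.0012 M -0.114 F [-2.1, -1.4] -2.8 T [0.11 0.5  0.33] q [-0.62 -0.13  2.09  0.3   0.99  0.57] w 0.0251
```

{"api": "apply_moves", "payload": {
  "steps": [
    [[0,-0.08,0,0.01,0,-0.385,1]]
  ]
}}

```text
t: 30.25
position: [0.5133, -0.1487, 0.1761]
ee_rot: [[0.243, 0.237, -0.941], [0.059, -0.972, -0.229], [-0.968, 0.001, -0.25]]
wrist_force: [-1.7, -2.1, -1.4]
width: 0.025
```

```bash
python3 l2.py
```

```text
t30.25 tilt -14.5  tcp r 0.0477 ang -14.9 off-a 0.0013 M -0.098 F [-2.1, -1.7] -1.4 T [0.07 0.41 0.27] q [-0.58 -0.09  2.04  0.22  1.03  0.65] w 0.025
```

{"api": "apply_moves", "payload": {
  "steps": [
    [[0,-0.08,0,0.01,0,-0.385,1]]
  ]
}}

```text
t: 30.38
position: [0.5169, -0.1478, 0.1769]
ee_rot: [[0.167, 0.237, -0.957], [0.04, -0.972, -0.233], [-0.985, 0.0, -0.172]]
wrist_force: [-2.7, -2.4, -2.2]
width: 0.0249
```

```bash
python3 l2.py
```

```text
t30.38 tilt -9.9  tcp r 0.0477 ang -10.3 off-a 0.0013 M -0.381 F [-3.2, -1.7] -2.2 T [-0.02  0.33  0.29] q [-0.55 -0.05  1.99  0.14  1.09  0.73] w 0.0249
```

{"api": "apply_moves", "payload": {
  "steps": [
    [[0,-0.08,0,0.01,0,-0.385,1]]
  ]
}}

```text
t: 30.5
position: [0.5206, -0.1469, 0.1774]
ee_rot: [[0.09, 0.237, -0.967], [0.022, -0.972, -0.236], [-0.996, 0.0, -0.093]]
wrist_force: [-1.6, -2.5, -3.4]
width: 0.0249
```

```bash
python3 l2.py
```

```text
t30.50 tilt -5.3  tcp r 0.0476 ang -5.8 off-a 0.0013 M -0.268 F [-2.1, -2.0] -3.4 T [-0.04  0.21  0.25] q [-0.52 -0.    1.93  0.07  1.14  0.79] w 0.0249
```

{"api": "apply_moves", "payload": {
  "steps": [
    [[0,-0.08,0,0.01,0,-0.385,1]]
  ]
}}

```text
t: 30.62
position: [0.5242, -0.146, 0.1775]
ee_rot: [[0.012, 0.237, -0.972], [0.003, -0.972, -0.237], [-1.0, 0.0, -0.013]]
wrist_force: [-2.7, -2.4, -3.3]
width: 0.0252
```

```bash
python3 l2.py
```

```text
t30.62 tilt -0.7  tcp r 0.0475 ang -1.2 off-a 0.0013 M -0.419 F [-3.2, -1.6] -3.3 T [-0.11  0.21  0.29] q [-0.48  0.05  1.88  0.01  1.2   0.84] w 0.0252
```

{"api": "apply_moves", "payload": {
  "steps": [
    [[0,-0.08,0,0.01,0,-0.385,1]]
  ]
}}

```text
t: 30.75
position: [0.5279, -0.1451, 0.1774]
ee_rot: [[-0.066, 0.237, -0.969], [-0.016, -0.972, -0.236], [-0.998, 0.0, 0.067]]
wrist_force: [-2.8, -2.6, -1.3]
width: 0.0251
```

```bash
python3 l2.py
```

```text
t30.75 tilt 3.9  tcp r 0.0475 ang 3.4 off-a 0.0013 M -0.434 F [-3.4, -1.9] -1.3 T [-0.09  0.2   0.29] q [-0.45  0.1   1.83 -0.05  1.27  0.89] w 0.0251
```

{"api": "apply_moves", "payload": {
  "steps": [
    [[0,-0.08,0,0.01,0,-0.385,1]]
  ]
}}

```text
t: 30.88
position: [0.5316, -0.1442, 0.177]
ee_rot: [[-0.143, 0.237, -0.961], [-0.035, -0.972, -0.234], [-0.989, -0.0, 0.147]]
wrist_force: [-2.7, -2.2, -2.9]
width: 0.0248
```

```bash
python3 l2.py; python3 fit2.py log2.jsonl
```

```text
t30.88 tilt 8.5  tcp r 0.0474 ang 8.0 off-a 0.0013 M -0.453 F [-3.2, -1.5] -2.9 T [-0.08  0.07  0.26] q [-0.43  0.15  1.78 -0.09  1.33  0.93] w 0.0248
air k -0.46051727230481015 resid [ 0.015  0.025  0.008  0.068 -0.011 -0.007  0.021 -0.023]
[ 1.583e-01 -1.800e-03  1.000e-04  2.672e-01 -1.968e-01 -9.460e-02] sd [0.005  0.0014 0.0014 0.0148 0.0245 0.0121] amp 0.21837814656591906 b deg -154.34086395532023 b sd 5.069146744789518
[-0.11  0.07 -0.18  0.26  0.07 -0.11  0.09  0.08  0.13 -0.15 -0.07  0.05
  0.04  0.1   0.01  0.08  0.04  0.13 -0.09  0.32  0.01 -0.01  0.02 -0.11
 -0.01 -0.15  0.13  0.13  0.19 -0.    0.1   0.04  0.06 -0.02 -0.07 -0.16
  0.   -0.07  0.09  0.1   0.13  0.07 -0.37 -0.17  0.07 -0.14 -0.09 -0.21
  0.01  0.03 -0.05 -0.13  0.01  0.08 -0.16  0.02 -0.09 -0.05 -0.01]
[ 0.1613 -0.0014  0.      0.28   -0.194  -0.0963] sd [0.0036 0.0013 0.0014 0.03   0.0243 0.012 ] amp 0.21660067661801582 b deg -153.60075492192985 b sd 5.065739882986462
[-0.12  0.06 -0.19  0.26  0.06 -0.12  0.08  0.07  0.12 -0.16 -0.07  0.05
  0.04  0.1   0.    0.07  0.03  0.12 -0.09  0.33  0.02 -0.01  0.03 -0.11
 -0.01 -0.14  0.14  0.14  0.2   0.    0.1   0.05  0.06 -0.02 -0.06 -0.16
  0.   -0.07  0.09  0.1   0.13  0.08 -0.37 -0.17  0.08 -0.13 -0.08 -0.21
  0.    0.03 -0.06 -0.12  0.01  0.09 -0.16  0.02 -0.08 -0.05 -0.01]
```

```bash
cat > circ.py <<'E'
from fit2 import *
E
python3 - <<'E'
import json,numpy as np
yaw=np.radians(13.7); a=np.array([-np.sin(yaw),np.cos(yaw),0]); xw=np.array([np.cos(yaw),np.sin(yaw),0]);ez=np.array([0,0,1.]);c0=np.array([.5255,-.147,.130])
for f in ("log.jsonl","log2.jsonl"):
    L=[json.loads(l) for l in open(f)]
    tl=[]
    for d in L:
        x=-np.array(d["ee_rot"])[:,0]; tl.append(np.arctan2(x@xw,x[2]))
    tl=np.array(tl); mv=np.sign(np.diff(tl,prepend=tl[0])); mv[0]=mv[1]
    segs=[];s=2
    for i in range(2,len(L)+1):
        if i==len(L) or mv[i]!=mv[s]: segs.append((s,i)); s=i
    for s,e in segs:
        if e-s<6: continue
        X=[];y=[]
        for i in range(s+1,e):
            R=np.array(L[i]["ee_rot"]);p=np.array(L[i]["position"])-c0
            for u in (xw,ez): X.append(np.r_[1*(u is xw),1*(u is ez),-u@R[:,0],-u@R[:,2]]); y.append(u@p)
        w,_,_,_=np.linalg.lstsq(np.array(X),np.array(y),rcond=None); r=np.array(y)-np.array(X)@w
        pc=[ (u@(np.array(L[i]["position"])-c0)) for i in range(s+1,e) for u in (xw,ez)]; P=np.array(pc).reshape(-1,2)
        A=np.c_[2*P,np.ones(len(P))]; z=np.linalg.lstsq(A,(P**2).sum(1),rcond=None)[0]
        print(f,s,e,mv[s],"centre dx,dz mm",(w[:2]*1e3).round(2),"rms",(r.std()*1e3).round(3),"circ",(z[:2]*1e3).round(2))
E
```

```text
log.jsonl 2 8 -1.0 centre dx,dz mm [-1.29  0.8 ] rms 0.029 circ [-0.5  -0.37]
log.jsonl 8 20 1.0 centre dx,dz mm [-0.78 -0.11] rms 0.024 circ [-0.77 -0.09]
log.jsonl 20 26 -1.0 centre dx,dz mm [-0.82 -0.22] rms 0.013 circ [-0.67  0.1 ]
log2.jsonl 2 20 -1.0 centre dx,dz mm [-0.84  0.1 ] rms 0.048 circ [-0.8  -0.14]
log2.jsonl 20 39 1.0 centre dx,dz mm [-0.74  0.31] rms 0.032 circ [-0.75  0.06]
log2.jsonl 39 55 -1.0 centre dx,dz mm [-0.82  0.31] rms 0.092 circ [-0.77  0.34]
log2.jsonl 55 64 1.0 centre dx,dz mm [-0.76  0.24] rms 0.012 circ [-0.69 -0.32]
```

```bash
cat > fit3.py <<'E'
from h import *
import json
from scipy.optimize import least_squares
yaw=np.radians(13.7); a=np.array([-np.sin(yaw),np.cos(yaw),0]); xw=np.array([np.cos(yaw),np.sin(yaw),0]);ez=np.array([0,0,1.])
c=np.array([.5255,-.147,.130])-.00078*xw+.00015*ez
def load(f):
    D=[]
    for l in open(f):
        d=json.loads(l);R=np.array(d["ee_rot"]);p=np.array(d["position"]);x=-R[:,0]
        D.append((p,R,np.array(d["wrist_force"]),np.array(d["wrist_torque"]),np.arctan2((p-c)@xw,(p-c)[2]),np.arctan2(x@xw,x[2])))
    tl=np.array([v[5] for v in D]); mv=np.sign(np.diff(tl,prepend=tl[0]))
    return D,mv
def use(D,mv): return [i for i in range(2,len(D)) if (mv[i]==mv[i-1] or i==2)]
S=[load("log.jsonl"),load("log2.jsonl")]
A,_=load("air.jsonl"); A=[A[i] for i in range(len(A)) if i!=3]
def run(sets,free_off=True,verbose=True):
    # params h,drag,k,amp,b2, delta(b1-b2), dx,dz
    def f(P):
        h,drag,k,amp,b2,de,dx,dz=P; out=[]
        cc=c+dx*xw+dz*ez
        for n in sets:
            D,mv=S[n]; b=b2+(de if n==0 else 0)
            for i in use(D,mv):
                p,R,F,T,tw,tl=D[i]
                out.append((a@(T+np.cross(p-h*R[:,0]-cc,F))-k*np.sin(tl)+drag*mv[i]-amp*np.sin(tw+b))/.1)
        out+=[(a@v[3]-k*np.sin(v[5]))/.03 for v in A]
        out+=[(h-.165)/.015,(drag-.28)/.01,(amp-.2)/.03,(de-np.radians(41.0))/np.radians(2),dx/.0004,dz/.0004]
        return np.array(out)
    r=least_squares(f,[.16,.28,-.46,.2,np.radians(-160),np.radians(41),0,0])
    cov=np.linalg.inv(r.jac.T@r.jac); sd=np.sqrt(np.diag(cov))
    print(sets,"h %.4f drag %.3f k %.3f amp %.3f"%tuple(r.x[:4]),"b2 %.1f +- %.1f de %.1f"%(np.degrees(r.x[4]),np.degrees(sd[4]),np.degrees(r.x[5])),"sd",sd[:4].round(3),"dxdz",r.x[6:].round(5),"cost",r.fun.std())
    return r
if __name__=="__main__":
    run([0]);run([1]);run([0,1])
    D,mv=S[1]; full=S[1]
    for lo,hi in ((0,39),(18,64),(38,64)):
        S[1]=(D[lo:hi],mv[lo:hi]); run([1])
E
python3 fit3.py; python3 - <<'E'
from h import *
d=status.sense();print(d["t"])
E
```

```text
[0] h 0.1655 drag 0.277 k -0.452 amp 0.216 b2 -171.7 +- 9.9 de 41.0 sd [0.004 0.01  0.018 0.024] dxdz [-1.e-05 -1.e-05] cost 0.8744834918310274
[1] h 0.1610 drag 0.278 k -0.453 amp 0.214 b2 -154.1 +- 4.8 de 41.0 sd [0.005 0.009 0.017 0.023] dxdz [-8.e-05  0.e+00] cost 1.105259343772013
[0, 1] h 0.1632 drag 0.276 k -0.460 amp 0.209 b2 -156.1 +- 4.5 de 40.4 sd [0.003 0.009 0.017 0.019] dxdz [-6.e-05  2.e-05] cost 1.1102771881734015
[1] h 0.1507 drag 0.276 k -0.454 amp 0.217 b2 -164.6 +- 5.4 de 41.0 sd [0.009 0.009 0.017 0.025] dxdz [-1.e-05  2.e-05] cost 0.9970465603597519
[1] h 0.1621 drag 0.274 k -0.450 amp 0.206 b2 -149.6 +- 6.1 de 41.0 sd [0.005 0.01  0.017 0.024] dxdz [-1.e-05  0.e+00] cost 1.0764678922560627
[1] h 0.1604 drag 0.279 k -0.448 amp 0.196 b2 -136.8 +- 9.8 de 41.0 sd [0.005 0.01  0.018 0.027] dxdz [-3.e-05 -1.e-05] cost 0.9422520960606828
30.875
```

```bash
python3 - <<'E'
from fit3 import *
L=[json.loads(l) for l in open("log2.jsonl")]
D,mv=S[1]
q=np.array([d["qpos"] for d in L]);tau=np.array([d["tau"] for d in L]);tw=np.array([v[4] for v in D]);qd=np.array([d["joint_vel"] for d in L]);tl=np.array([v[5] for v in D])
for s,e in ((2,20),(21,39),(41,55),(56,64)):
    T=np.poly1d; P=[]
    dq=np.array([np.polyval(np.polyder(np.polyfit(tl[s:e],q[s:e,j],5)),tl[s:e]) for j in range(6)]).T
    P=(tau[s:e]*dq).sum(1); res=P-np.polyval(np.polyfit(tl[s:e],P,4),tl[s:e])
    P2=(tau[s:e]*qd[s:e]).sum(1)/np.abs(qd[s:e,:]*0+1)[:,0]
    print(s,e,"P",P.round(2),"\n res",res.round(2)); print(" tau poly resid sd",[float((tau[s:e,j]-np.polyval(np.polyfit(tl[s:e],tau[s:e,j],4),tl[s:e])).std().round(3)) for j in range(6)])
E
```

```text
2 20 P [-10.18  -8.44  -6.61  -4.74  -2.85  -0.94   0.96   2.83   4.67   6.54
   8.15   9.74  11.17  12.4   13.39  14.12  14.57  14.81] 
 res [-0.   -0.01  0.01  0.02  0.01  0.   -0.01 -0.03 -0.04  0.06 -0.03  0.
  0.02  0.03  0.01 -0.03 -0.05  0.04]
 tau poly resid sd [0.093, 0.939, 0.528, 0.018, 0.243, 0.004]
21 39 P [  5.58   4.89   3.95   2.82   1.52   0.08  -1.49  -3.15  -4.88  -6.65
  -8.42 -10.19 -11.92 -13.61 -15.21 -16.72 -18.11 -19.36] 
 res [ 0.    0.   -0.   -0.    0.    0.    0.    0.   -0.   -0.01 -0.    0.
  0.    0.    0.   -0.   -0.    0.  ]
 tau poly resid sd [0.026, 0.111, 0.067, 0.006, 0.029, 0.004]
41 55 P [-6.59 -4.7  -2.81 -0.91  0.99  2.87  4.71  6.48  8.17  9.74 11.02 12.32
 13.33 14.1 ] 
 res [-0.01  0.01  0.01  0.   -0.01 -0.01 -0.01  0.    0.02  0.04 -0.07  0.01
  0.01 -0.  ]
 tau poly resid sd [0.091, 0.907, 0.444, 0.067, 0.252, 0.01]
56 64 P [ 3.9   2.73  1.46  0.05 -1.51 -3.19 -4.92 -6.59] 
 res [-0.  0. -0. -0.  0.  0. -0.  0.]
 tau poly resid sd [0.004, 0.0, 0.001, 0.001, 0.0, 0.0]
```

{"api": "apply_moves", "payload": {
  "steps": [
    [[0,-0.08,0,0.01,0,-0.385,1],[0,-0.08,0,0.01,0,-0.385,1]]
  ]
}}

```text
t: 31.12
position: [0.5387, -0.1424, 0.1752]
ee_rot: [[-0.295, 0.236, -0.926], [-0.071, -0.972, -0.225], [-0.953, -0.0, 0.303]]
wrist_force: [-3.7, -3.4, -3.0]
width: 0.0249
```

```bash
python3 l2.py
```

```text
t31.12 tilt 17.7  tcp r 0.0473 ang 17.2 off-a 0.0013 M -0.531 F [-4.4, -2.4] -3.0 T [-0.17  0.09  0.34] q [-0.38  0.26  1.67 -0.18  1.47  0.99] w 0.0249
```

{"api": "apply_moves", "payload": {
  "steps": [
    [[0,-0.08,0,0.01,0,-0.385,1],[0,-0.08,0,0.01,0,-0.385,1]]
  ]
}}

```text
t: 31.38
position: [0.5456, -0.1407, 0.1723]
ee_rot: [[-0.439, 0.236, -0.867], [-0.106, -0.972, -0.211], [-0.892, -0.001, 0.452]]
wrist_force: [-4.7, -4.2, -3.7]
width: 0.0251
```

```bash
python3 l2.py
```

```text
t31.38 tilt 26.8  tcp r 0.0472 ang 26.4 off-a 0.0013 M -0.578 F [-5.6, -3.0] -3.7 T [-0.22  0.03  0.32] q [-0.34  0.37  1.57 -0.25  1.6   1.03] w 0.0251
```

{"api": "apply_moves", "payload": {
  "steps": [
    [[0,-0.08,0,0.01,0,-0.385,1],[0,-0.08,0,0.01,0,-0.385,1]]
  ]
}}

```text
t: 31.62
position: [0.5518, -0.1391, 0.1682]
ee_rot: [[-0.572, 0.236, -0.785], [-0.138, -0.972, -0.191], [-0.808, -0.001, 0.589]]
wrist_force: [-7.2, -2.6, -3.5]
width: 0.025
```

```bash
python3 l2.py
```

```text
t31.62 tilt 36.1  tcp r 0.0471 ang 35.7 off-a 0.0014 M -0.779 F [-7.6, -0.8] -3.5 T [-0.2  -0.01  0.44] q [-0.31  0.48  1.48 -0.32  1.74  1.06] w 0.025
```

{"api": "apply_moves", "payload": {
  "steps": [
    [[0,-0.08,0,0.01,0,-0.385,1],[0,-0.08,0,0.01,0,-0.385,1]]
  ]
}}

```text
t: 31.88
position: [0.5575, -0.1377, 0.1633]
ee_rot: [[-0.69, 0.236, -0.684], [-0.167, -0.972, -0.167], [-0.704, -0.001, 0.71]]
wrist_force: [-8.7, -3.8, -2.2]
width: 0.0247
```

```bash
python3 l2.py
```

```text
t31.88 tilt 45.3  tcp r 0.0470 ang 45.0 off-a 0.0014 M -0.978 F [-9.4, -1.6] -2.2 T [-0.24 -0.05  0.48] q [-0.28  0.58  1.38 -0.38  1.87  1.07] w 0.0247
```

{"api": "apply_moves", "payload": {
  "steps": [
    [[0,-0.08,0,0.01,0,-0.385,1],[0,-0.08,0,0.01,0,-0.385,1],[0,0,0,0,0,0,1]]
  ]
}}

```text
t: 32.25
position: [0.5624, -0.1365, 0.157]
ee_rot: [[-0.79, 0.236, -0.565], [-0.191, -0.972, -0.138], [-0.582, -0.001, 0.813]]
wrist_force: [-10.7, -3.0, -1.6]
width: 0.025
```

```bash
python3 la.py | head -1; sed -i '$d' air.jsonl
```

```text
t32.25 tilt 54.4  tcp r 0.0469 ang 54.8 off-a 0.0014 M -0.543 F [-11.1, -0.4] -1.6 T [-0.37  0.39  0.47] q [-0.26  0.69  1.3  -0.44  2.    1.07] w 0.025
```

{"api": "apply_moves", "payload": {
  "steps": [
    [[0,0,0,0,0,0,0.2],[0,0,0,0,0,0,0.2],[0,0,0,0,0,0,0.2],[0,0,0,0,0,0,0.2]]
  ]
}}

```text
t: 32.75
position: [0.5643, -0.1361, 0.1592]
ee_rot: [[-0.785, 0.236, -0.572], [-0.191, -0.972, -0.139], [-0.589, 0.0, 0.808]]
wrist_force: [-0.3, -0.0, -0.1]
width: 0.0342
```

```bash
sed 's/log.jsonl/free.jsonl/' lg.py > lf.py; python3 la.py
```

```text
t32.75 tilt 53.9  tcp r 0.0498 ang 54.0 off-a 0.0013 M -0.416 F [-0.3, 0.1] -0.1 T [ 0.09 -0.39  0.05] q [-0.26  0.69  1.3  -0.44  2.    1.07] w 0.0342
```

{"api": "apply_moves", "payload": {
  "steps": [
    [[0,0,0,0.2,0,0,0.2],[0,0.08,0,0.01,0,0.385,0.2],[0,0.08,0,0.01,0,0.385,0.2]]
  ]
}}

```text
t: 33.12
position: [0.5577, -0.1376, 0.1634]
ee_rot: [[-0.683, 0.236, -0.691], [-0.166, -0.972, -0.168], [-0.711, -0.0, 0.703]]
wrist_force: [-0.2, 0.8, 0.1]
width: 0.034
```

```bash
python3 lf.py
```

```text
t33.12 tilt 44.7  tcp r 0.0473 ang 45.1 off-a 0.0014 M -0.338 F [-0.0, 0.9] 0.1 T [ 0.05 -0.32 -0.06] q [-0.28  0.58  1.39 -0.37  1.86  1.07] w 0.034
```

{"api": "apply_moves", "payload": {
  "steps": [
    [[0,0.08,0,0.01,0,0.385,0.2],[0,0.08,0,0.01,0,0.385,0.2]]
  ]
}}

```text
t: 33.38
position: [0.5521, -0.1391, 0.1689]
ee_rot: [[-0.564, 0.236, -0.791], [-0.137, -0.972, -0.192], [-0.814, 0.0, 0.58]]
wrist_force: [0.4, 0.4, 0.5]
width: 0.0341
```

```bash
python3 lf.py
```

```text
t33.38 tilt 35.5  tcp r 0.0477 ang 35.4 off-a 0.0013 M -0.193 F [0.5, 0.2] 0.5 T [ 0.06 -0.21 -0.02] q [-0.31  0.47  1.48 -0.31  1.73  1.06] w 0.0341
```

{"api": "apply_moves", "payload": {
  "steps": [
    [[0,0.08,0,0.01,0,0.385,0.2],[0,0.08,0,0.01,0,0.385,0.2]]
  ]
}}

```text
t: 33.62
position: [0.5457, -0.1406, 0.173]
ee_rot: [[-0.431, 0.236, -0.871], [-0.105, -0.972, -0.212], [-0.896, 0.0, 0.443]]
wrist_force: [-0.4, 0.0, 1.2]
width: 0.0338
```

```bash
python3 lf.py
```

```text
t33.62 tilt 26.3  tcp r 0.0479 ang 26.2 off-a 0.0014 M -0.353 F [-0.3, 0.1] 1.2 T [ 0.07 -0.18 -0.01] q [-0.34  0.36  1.58 -0.25  1.6   1.03] w 0.0338
```

{"api": "apply_moves", "payload": {
  "steps": [
    [[0,0.08,0,0.01,0,0.385,0.2],[0,0.08,0,0.01,0,0.385,0.2]]
  ]
}}

```text
t: 33.88
position: [0.5388, -0.1423, 0.176]
ee_rot: [[-0.286, 0.236, -0.929], [-0.07, -0.972, -0.226], [-0.956, 0.0, 0.295]]
wrist_force: [-0.3, 0.3, 0.6]
width: 0.0344
```

```bash
python3 lf.py
```

```text
t33.88 tilt 17.1  tcp r 0.0481 ang 16.9 off-a 0.0014 M -0.229 F [-0.2, 0.3] 0.6 T [ 0.07 -0.15 -0.04] q [-0.38  0.25  1.68 -0.17  1.46  0.99] w 0.0344
```

{"api": "apply_moves", "payload": {
  "steps": [
    [[0,0.08,0,0.01,0,0.385,0.2],[0,0.08,0,0.01,0,0.385,0.2]]
  ]
}}

```text
t: 34.12
position: [0.5314, -0.1441, 0.1778]
ee_rot: [[-0.135, 0.236, -0.962], [-0.033, -0.972, -0.234], [-0.99, 0.0, 0.139]]
wrist_force: [-1.3, 1.0, 0.3]
width: 0.0346
```

```bash
python3 lf.py
```

```text
t34.12 tilt 8.0  tcp r 0.0482 ang 7.7 off-a 0.0014 M -0.275 F [-1.0, 1.3] 0.3 T [ 0.06 -0.05  0.01] q [-0.43  0.14  1.78 -0.09  1.33  0.93] w 0.0346
```

{"api": "apply_moves", "payload": {
  "steps": [
    [[0,0.08,0,0.01,0,0.385,0.2],[0,0.08,0,0.01,0,0.385,0.2]]
  ]
}}

```text
t: 34.38
position: [0.5239, -0.1459, 0.1784]
ee_rot: [[0.02, 0.236, -0.971], [0.004, -0.972, -0.236], [-1.0, 0.0, -0.021]]
wrist_force: [0.6, -0.0, 0.2]
width: 0.034
```

```bash
python3 lf.py
```

```text
t34.38 tilt -1.2  tcp r 0.0484 ang -1.5 off-a 0.0015 M 0.068 F [0.6, -0.2] 0.2 T [ 0.02 -0.04  0.  ] q [-0.49  0.04  1.89  0.01  1.2   0.84] w 0.034
```

{"api": "apply_moves", "payload": {
  "steps": [
    [[0,0.08,0,0.01,0,0.385,0.2],[0,0.08,0,0.01,0,0.385,0.2]]
  ]
}}

```text
t: 34.62
position: [0.5165, -0.1477, 0.1777]
ee_rot: [[0.175, 0.236, -0.956], [0.042, -0.972, -0.233], [-0.984, 0.001, -0.18]]
wrist_force: [-0.0, 0.2, 0.3]
width: 0.0342
```

```bash
python3 lf.py
```

```text
t34.62 tilt -10.4  tcp r 0.0486 ang -10.6 off-a 0.0015 M 0.096 F [0.0, 0.2] 0.3 T [-0.01  0.08  0.03] q [-0.55 -0.05  1.99  0.14  1.08  0.72] w 0.0342
```

{"api": "apply_moves", "payload": {
  "steps": [
    [[0,0.08,0,0.01,0,0.385,0.2],[0,0.08,0,0.01,0,0.385,0.2]]
  ]
}}

```text
t: 34.88
position: [0.5092, -0.1495, 0.1759]
ee_rot: [[0.325, 0.236, -0.916], [0.078, -0.972, -0.223], [-0.942, 0.001, -0.334]]
wrist_force: [-0.3, 0.2, -0.1]
width: 0.0341
```

```bash
python3 lf.py
```

```text
t34.88 tilt -19.5  tcp r 0.0487 ang -19.7 off-a 0.0015 M 0.072 F [-0.3, 0.3] -0.1 T [-0.06  0.12 -0.  ] q [-0.63 -0.14  2.09  0.31  0.98  0.56] w 0.0341
```

{"api": "apply_moves", "payload": {
  "steps": [
    [[0,0.08,0,0.01,0,0.385,0.2],[0,0.08,0,0.01,0,0.385,0.2]]
  ]
}}

```text
t: 35.12
position: [0.5023, -0.1511, 0.1728]
ee_rot: [[0.467, 0.236, -0.852], [0.113, -0.972, -0.208], [-0.877, 0.001, -0.48]]
wrist_force: [0.9, -0.0, 0.7]
width: 0.0344
```

```bash
python3 lf.py
```

```text
t35.12 tilt -28.7  tcp r 0.0488 ang -28.8 off-a 0.0015 M 0.410 F [0.9, -0.2] 0.7 T [-0.03  0.18 -0.01] q [-0.71 -0.21  2.19  0.51  0.92  0.36] w 0.0344
```

{"api": "apply_moves", "payload": {
  "steps": [
    [[0,0.08,0,0.01,0,0.385,0.2],[0,0.08,0,0.01,0,0.385,0.2]]
  ]
}}

```text
t: 35.38
position: [0.496, -0.1527, 0.1687]
ee_rot: [[0.597, 0.236, -0.767], [0.144, -0.972, -0.187], [-0.79, 0.001, -0.614]]
wrist_force: [0.1, -0.6, 0.6]
width: 0.0342
```

```bash
python3 lf.py
```

```text
t35.38 tilt -37.9  tcp r 0.0489 ang -37.8 off-a 0.0015 M 0.341 F [-0.0, -0.6] 0.6 T [-0.12  0.26  0.01] q [-0.79 -0.25  2.28  0.75  0.89  0.12] w 0.0342
```

Now a free sweep back up.

{"api": "apply_moves", "payload": {
  "steps": [
    [[0,0.08,0,0.01,0,0.385,0.2],[0,-0.08,0,0.01,0,-0.385,0.2],[0,-0.08,0,0.01,0,-0.385,0.2],[0,-0.08,0,0.01,0,-0.385,0.2]]
  ]
}}

```text
t: 35.88
position: [0.5022, -0.1513, 0.1732]
ee_rot: [[0.462, 0.236, -0.855], [0.111, -0.972, -0.208], [-0.88, 0.001, -0.475]]
wrist_force: [0.3, -0.6, 0.4]
width: 0.0341
```

```bash
python3 lf.py
```

```text
t35.88 tilt -28.4  tcp r 0.0492 ang -28.7 off-a 0.0014 M 0.268 F [0.1, -0.7] 0.4 T [-0.    0.22 -0.05] q [-0.71 -0.21  2.19  0.51  0.92  0.37] w 0.0341
```

{"api": "apply_moves", "payload": {
  "steps": [
    [[0,-0.08,0,0.01,0,-0.385,0.2],[0,-0.08,0,0.01,0,-0.385,0.2]]
  ]
}}

```text
t: 36.12
position: [0.5091, -0.1495, 0.1764]
ee_rot: [[0.32, 0.236, -0.917], [0.077, -0.972, -0.223], [-0.944, 0.001, -0.329]]
wrist_force: [-0.2, -0.4, -0.1]
width: 0.0341
```

```bash
python3 lf.py
```

```text
t36.12 tilt -19.2  tcp r 0.0493 ang -19.5 off-a 0.0015 M 0.103 F [-0.3, -0.4] -0.1 T [0.02 0.18 0.02] q [-0.62 -0.14  2.09  0.3   0.99  0.57] w 0.0341
```

{"api": "apply_moves", "payload": {
  "steps": [
    [[0,-0.08,0,0.01,0,-0.385,0.2],[0,-0.08,0,0.01,0,-0.385,0.2]]
  ]
}}

```text
t: 36.38
position: [0.5164, -0.1477, 0.1785]
ee_rot: [[0.17, 0.236, -0.957], [0.041, -0.972, -0.233], [-0.985, 0.001, -0.175]]
wrist_force: [-0.3, -0.8, -0.2]
width: 0.0344
```

```bash
python3 lf.py
```

```text
t36.38 tilt -10.1  tcp r 0.0493 ang -10.5 off-a 0.0015 M -0.015 F [-0.5, -0.7] -0.2 T [0.   0.09 0.02] q [-0.55 -0.05  1.99  0.14  1.09  0.72] w 0.0344
```

{"api": "apply_moves", "payload": {
  "steps": [
    [[0,-0.08,0,0.01,0,-0.385,0.2],[0,-0.08,0,0.01,0,-0.385,0.2]]
  ]
}}

```text
t: 36.62
position: [0.5239, -0.1459, 0.1793]
ee_rot: [[0.015, 0.236, -0.972], [0.003, -0.972, -0.236], [-1.0, 0.001, -0.016]]
wrist_force: [0.2, -0.3, 0.4]
width: 0.0341
```

```bash
python3 lf.py
```

```text
t36.62 tilt -0.9  tcp r 0.0493 ang -1.6 off-a 0.0014 M 0.069 F [0.2, -0.3] 0.4 T [-0.    0.03  0.06] q [-0.48  0.04  1.88  0.01  1.2   0.84] w 0.0341
```

{"api": "apply_moves", "payload": {
  "steps": [
    [[0,-0.08,0,0.01,0,-0.385,0.2],[0,-0.08,0,0.01,0,-0.385,0.2]]
  ]
}}

```text
t: 36.88
position: [0.5313, -0.1441, 0.1789]
ee_rot: [[-0.14, 0.236, -0.962], [-0.034, -0.972, -0.234], [-0.99, 0.0, 0.144]]
wrist_force: [0.3, -0.5, -0.0]
width: 0.0346
```

```bash
python3 lf.py
```

```text
t36.88 tilt 8.3  tcp r 0.0493 ang 7.4 off-a 0.0014 M -0.067 F [0.2, -0.6] -0.0 T [ 0.07 -0.09  0.01] q [-0.43  0.15  1.78 -0.09  1.33  0.93] w 0.0346
```

{"api": "apply_moves", "payload": {
  "steps": [
    [[0,-0.08,0,0.01,0,-0.385,0.2],[0,-0.08,0,0.01,0,-0.385,0.2]]
  ]
}}

```text
t: 37.12
position: [0.5387, -0.1423, 0.1772]
ee_rot: [[-0.291, 0.236, -0.927], [-0.071, -0.972, -0.225], [-0.954, 0.0, 0.3]]
wrist_force: [0.0, -0.5, -0.2]
width: 0.034
```

```bash
python3 lf.py
```

```text
t37.12 tilt 17.4  tcp r 0.0492 ang 16.4 off-a 0.0014 M -0.109 F [-0.1, -0.5] -0.2 T [ 0.04 -0.1  -0.02] q [-0.38  0.25  1.67 -0.18  1.47  0.99] w 0.034
```

{"api": "apply_moves", "payload": {
  "steps": [
    [[0,-0.08,0,0.01,0,-0.385,0.2],[0,-0.08,0,0.01,0,-0.385,0.2]]
  ]
}}

```text
t: 37.38
position: [0.5457, -0.1406, 0.1744]
ee_rot: [[-0.435, 0.236, -0.869], [-0.106, -0.972, -0.211], [-0.894, 0.0, 0.448]]
wrist_force: [0.2, -0.7, -0.6]
width: 0.0341
```

```bash
python3 lf.py
```

```text
t37.38 tilt 26.6  tcp r 0.0492 ang 25.4 off-a 0.0014 M -0.105 F [0.0, -0.7] -0.6 T [ 0.04 -0.16 -0.09] q [-0.34  0.36  1.57 -0.25  1.6   1.03] w 0.0341
```

{"api": "apply_moves", "payload": {
  "steps": [
    [[0,-0.08,0,0.01,0,-0.385,0.2],[0,-0.08,0,0.01,0,-0.385,0.2]]
  ]
}}

```text
t: 37.62
position: [0.5522, -0.139, 0.1705]
ee_rot: [[-0.568, 0.236, -0.788], [-0.138, -0.972, -0.192], [-0.811, 0.0, 0.585]]
wrist_force: [-1.0, 0.1, -0.0]
width: 0.034
```

```bash
python3 lf.py
```

```text
t37.62 tilt 35.8  tcp r 0.0491 ang 34.5 off-a 0.0014 M -0.428 F [-1.0, 0.3] -0.0 T [ 0.03 -0.27  0.  ] q [-0.31  0.47  1.48 -0.31  1.74  1.06] w 0.034
```

{"api": "apply_moves", "payload": {
  "steps": [
    [[0,-0.08,0,0.01,0,-0.385,0.2],[0,-0.08,0,0.01,0,-0.385,0.2]]
  ]
}}

```text
t: 37.88
position: [0.5579, -0.1377, 0.1655]
ee_rot: [[-0.686, 0.236, -0.688], [-0.167, -0.972, -0.167], [-0.708, 0.0, 0.706]]
wrist_force: [0.1, -0.3, -0.2]
width: 0.0344
```

```bash
python3 lf.py
```

```text
t37.88 tilt 44.9  tcp r 0.0490 ang 43.5 off-a 0.0013 M -0.298 F [-0.0, -0.3] -0.2 T [ 0.1  -0.31 -0.  ] q [-0.28  0.58  1.38 -0.38  1.87  1.07] w 0.0344
```

{"api": "apply_moves", "payload": {
  "steps": [
    [[0,-0.08,0,0.01,0,-0.385,0.2],[0,-0.08,0,0.01,0,-0.385,0.2]]
  ]
}}

```text
t: 38.12
position: [0.5628, -0.1364, 0.1597]
ee_rot: [[-0.787, 0.236, -0.57], [-0.192, -0.972, -0.138], [-0.586, 0.0, 0.81]]
wrist_force: [0.2, 0.1, 0.3]
width: 0.0342
```

```bash
python3 lf.py
```

```text
t38.12 tilt 54.1  tcp r 0.0488 ang 52.6 off-a 0.0014 M -0.415 F [0.3, -0.0] 0.3 T [ 0.1  -0.38  0.  ] q [-0.26  0.69  1.3  -0.44  2.    1.07] w 0.0342
```

```bash
cat > pw.py <<'E'
import json,numpy as np
from grav import G
from fit3 import load,xw,a,c
def get(f):
    L=[json.loads(l) for l in open(f)]; D,mv=load(f)
    return dict(q=np.array([d["qpos"] for d in L]),tau=np.array([d["tau"] for d in L]),qd=np.array([d["joint_vel"] for d in L]),tw=np.array([v[4] for v in D]),tl=np.array([v[5] for v in D]),mv=mv,t=np.array([d["t"] for d in L]),F=np.array([d["wrist_force"] for d in L]))
fr=get("free.jsonl")
if __name__=="__main__":
    idx=[i for i in range(1,len(fr["q"])) if fr["mv"][i]==fr["mv"][i-1] or i<2]
    X=[];y=[]
    for i in idx:
        X.append(np.c_[G(fr["q"][i]),np.diag(fr["qd"][i])]); y.append(fr["tau"][i])
    X=np.vstack(X);y=np.hstack(y)
    w=np.linalg.lstsq(X,y,rcond=None)[0]; print(w.round(2)); r=(y-X@w).reshape(-1,6); print(r.round(2))
    P=[(r[k]*fr["qd"][i]).sum()/ .64 for k,i in enumerate(idx)]; print(np.array(P).round(3))
    print((fr["qd"][idx]).round(2))
E
python3 pw.py
```

```text
[ 4.221e+01 -1.200e-01  3.372e+01 -2.560e+00  2.580e+00 -7.000e-02
  4.000e-02 -5.000e-02 -0.000e+00 -5.000e-02 -5.190e+00 -5.140e+00
 -2.590e+00 -8.100e-01 -8.300e-01 -8.400e-01]
[[ 0.29  0.02  0.03  0.   -0.04  0.  ]
 [ 0.28 -0.01  0.02  0.   -0.03  0.  ]
 [ 0.29 -0.01  0.02 -0.   -0.01  0.  ]
 [ 0.28 -0.    0.01 -0.01 -0.01  0.01]
 [ 0.26 -0.01 -0.01 -0.01  0.01  0.01]
 [ 0.22  0.   -0.02 -0.01  0.02  0.01]
 [ 0.19 -0.   -0.02 -0.01  0.02  0.01]
 [ 0.15  0.   -0.03 -0.    0.02  0.01]
 [ 0.12  0.01 -0.01  0.02  0.02  0.01]
 [ 0.18 -0.02 -0.05  0.    0.03  0.02]
 [ 0.24 -0.   -0.03 -0.01  0.03  0.02]
 [ 0.27  0.01 -0.02 -0.01  0.02  0.01]
 [ 0.31  0.01 -0.   -0.    0.01  0.01]
 [ 0.32  0.02  0.01 -0.    0.    0.01]
 [ 0.31  0.    0.02  0.   -0.01  0.  ]
 [ 0.3   0.    0.02  0.   -0.02  0.  ]
 [ 0.26 -0.01  0.03  0.   -0.03  0.  ]
 [ 0.25 -0.01  0.03  0.   -0.04  0.  ]]
[-0.012 -0.02  -0.046 -0.084 -0.111 -0.137 -0.143 -0.124 -0.06   0.143
  0.169  0.155  0.127  0.101  0.056  0.028 -0.013 -0.03 ]
[[-0.11 -0.44  0.37  0.25 -0.53 -0.06]
 [-0.14 -0.44  0.39  0.27 -0.54 -0.12]
 [-0.17 -0.44  0.41  0.3  -0.54 -0.18]
 [-0.2  -0.42  0.42  0.35 -0.53 -0.27]
 [-0.24 -0.4   0.42  0.43 -0.5  -0.38]
 [-0.27 -0.37  0.41  0.55 -0.46 -0.51]
 [-0.3  -0.32  0.41  0.69 -0.37 -0.67]
 [-0.33 -0.25  0.38  0.84 -0.24 -0.84]
 [-0.35 -0.15  0.35  0.95 -0.07 -0.97]
 [ 0.32  0.3  -0.4  -0.77  0.32  0.76]
 [ 0.29  0.35 -0.41 -0.62  0.42  0.59]
 [ 0.25  0.39 -0.42 -0.49  0.48  0.43]
 [ 0.22  0.42 -0.42 -0.39  0.52  0.32]
 [ 0.18  0.43 -0.41 -0.32  0.54  0.22]
 [ 0.15  0.44 -0.4  -0.28  0.55  0.14]
 [ 0.12  0.44 -0.38 -0.26  0.54  0.08]
 [ 0.1   0.43 -0.36 -0.25  0.53  0.03]
 [ 0.08  0.42 -0.33 -0.26  0.51 -0.02]]
```

```bash
cat > pw2.py <<'E'
from pw import *
from scipy.optimize import least_squares
import sys
idx=[i for i in range(1,len(fr["q"])) if fr["mv"][i]==fr["mv"][i-1] or i<2]
X=np.vstack([np.c_[G(fr["q"][i]),np.diag(fr["qd"][i])] for i in idx]); y=np.hstack([fr["tau"][i] for i in idx])
# include smooth symmetric residual: alternate fit
tl=fr["tl"][idx]
B=np.vstack([np.kron(np.eye(6),np.array([[1,t,t*t,t**3]])) for t in tl])   # 6 x24
# ridge: gravity/damping first, residual poly after (few iterations)
w=np.linalg.lstsq(X,y,rcond=None)[0]
for _ in range(30):
    pb=np.linalg.lstsq(B,y-X@w,rcond=None)[0]
    dmp=np.linalg.lstsq(X[:,10:],y-X[:,:10]@w[:10]-B@pb,rcond=None)[0]; w[10:]=dmp
r=(y-X@w-B@pb).reshape(-1,6); print("damp",w[10:].round(3),"free resid sd",r.std(0).round(4)); 
thd=lambda d,i:.64*d["mv"][i]
print("free power resid",np.array([(r[k]*fr["qd"][i]).sum()/thd(fr,i) for k,i in enumerate(idx)]).round(3))
def ext(d,i):
    t=d["tl"][i]; b=np.kron(np.eye(6),np.array([[1,t,t*t,t**3]]))@pb
    return d["tau"][i]-G(d["q"][i])@w[:10]-w[10:]*d["qd"][i]-b
def M(d,i): return (ext(d,i)*d["qd"][i]).sum()/thd(d,i)
if __name__=="__main__":
    for f in ["log.jsonl","log2.jsonl"]+sys.argv[1:]:
        d=get(f); n=len(d["q"]); mv=d["mv"]
        ii=[i for i in range(3,n) if mv[i]==mv[i-1] and abs(d["tl"][i])<.95]
        m=np.array([M(d,i) for i in ii])
        for s in (-1,1):
            k=[j for j in range(len(ii)) if mv[ii[j]]==s]
            print(f,s); print(" tw",np.degrees(d["tw"][[ii[j] for j in k]]).round(0)); print(" M ",m[k].round(3))
        # fit m = drag*mv - amp*sin(tw+b) with sign unknown
        A=np.array([[mv[i],np.sin(d["tw"][i]),np.cos(d["tw"][i])] for i in ii])
        x,_,_,_=np.linalg.lstsq(A,m,rcond=None); res=m-A@x
        print(f,"drag",x[0].round(3),"sin",x[1].round(3),"cos",x[2].round(3),"amp",np.hypot(x[1],x[2]).round(3),"b",np.degrees(np.arctan2(-x[2],-x[1])).round(1),"res sd",res.std().round(3))
E
python3 pw2.py
```

```text
damp [-5.168 -5.135 -2.571 -0.815 -0.816 -0.831] free resid sd [0.0107 0.009  0.0043 0.0017 0.0016 0.0013]
free power resid [ 0.014 -0.008 -0.014 -0.006 -0.004  0.003  0.008  0.011 -0.004 -0.02
  0.003  0.007  0.004  0.01  -0.001  0.004 -0.006 -0.001]
log.jsonl -1
 tw [-18. -27. -36. -45. -50.  43.  34.  24.  15.   6.]
 M  [-0.173 -0.24  -0.353 -0.482 -0.566 -0.005 -0.016 -0.051 -0.082 -0.095]
log.jsonl 1
 tw [-34. -24. -15.  -6.   3.  13.  22.  31.  40.  49.]
 M  [0.178 0.311 0.391 0.449 0.48  0.506 0.531 0.526 0.515 0.529]
log.jsonl drag 0.291 sin 0.294 cos 0.136 amp 0.324 b -155.3 res sd 0.054
log2.jsonl -1
 tw [ 28.  24.  19.  15.  10.   6.   1.  -4.  -8. -13. -17. -22. -27. -31.
 -36. -40. -45.  28.  23.  19.  14.  10.   5.   0.  -4.  -9. -13. -18.
 -22. -27. -31. -36.]
 M  [-0.073 -0.114 -0.123 -0.145 -0.163 -0.166 -0.195 -0.226 -0.222 -0.31
 -0.329 -0.363 -0.412 -0.461 -0.523 -0.59  -0.668 -0.039 -0.106 -0.116
 -0.15  -0.186 -0.198 -0.225 -0.261 -0.304 -0.349 -0.39  -0.418 -0.411
 -0.464 -0.524]
log2.jsonl 1
 tw [-33. -28. -23. -19. -14. -10.  -5.  -1.   4.   8.  13.  18.  22.  27.
  31.  36.  41.  45. -23. -19. -14.  -9.  -5.  -0.   4.   9.  18.  27.
  37.  46.]
 M  [0.012 0.092 0.175 0.221 0.261 0.29  0.341 0.353 0.388 0.386 0.425 0.436
 0.46  0.471 0.491 0.506 0.504 0.537 0.12  0.22  0.277 0.306 0.337 0.371
 0.394 0.413 0.445 0.487 0.511 0.543]
log2.jsonl drag 0.285 sin 0.393 cos 0.042 amp 0.395 b -173.8 res sd 0.039
```

{"api": "apply_moves", "payload": {
  "steps": [
    [[0,0.16,0,0.06,0,0.78,0.2],[0,0.16,0,0.06,0,0.78,0.2],[0,0.16,0,0.06,0,0.78,0.2],[0,0.16,0,0.06,0,0.78,0.2],[0,0.16,0,0.06,0,0.78,0.2],[0,0.16,0,0.06,0,0.78,0.2],[0,0.16,0,0.06,0,0.78,0.2]]
  ]
}}

```text
t: 39.0
position: [0.516, -0.1481, 0.1803]
ee_rot: [[0.179, 0.236, -0.955], [0.041, -0.972, -0.233], [-0.983, 0.002, -0.183]]
wrist_force: [0.6, 0.6, 0.3]
width: 0.0341
```

```bash
cp air.jsonl /tmp/a; python3 la.py; cp /tmp/a air.jsonl
```

```text
t39.00 tilt -10.6  tcp r 0.0512 ang -10.7 off-a 0.0012 M 0.215 F [0.7, 0.4] 0.3 T [0.02 0.07 0.02] q [-0.55 -0.06  1.99  0.15  1.08  0.72] w 0.0341
```

{"api": "apply_moves", "payload": {
  "steps": [
    [[0,0.16,0,0.06,0,0.78,0.2],[0,0.16,0,0.06,0,0.78,0.2],[0,0.16,0,0.06,0,0.78,0.2],[0,0,0,0,0,0,0.2],[0,0,0,0,0,0,0.2]]
  ]
}}

```text
t: 39.62
position: [0.4959, -0.1534, 0.1709]
ee_rot: [[0.594, 0.236, -0.769], [0.143, -0.972, -0.188], [-0.792, 0.001, -0.611]]
wrist_force: [0.0, -0.7, 0.0]
width: 0.0339
```

```bash
cp air.jsonl /tmp/a; python3 la.py; cp /tmp/a air.jsonl
```

```text
t39.62 tilt -37.6  tcp r 0.0509 ang -36.5 off-a 0.0008 M 0.321 F [-0.1, -0.7] 0.0 T [-0.12  0.32 -0.03] q [-0.79 -0.25  2.28  0.74  0.89  0.13] w 0.0339
```

{"api": "apply_moves", "payload": {
  "steps": [
    [[0,0,0,0.28,-0.04,0.08,0.2],[0,0,0,0,0,0,0.6],[0,0,0,0,0,0,1],[0,0,0,0,0,0,1],[0,0,0,0,0,0,1]]
  ]
}}

```text
t: 40.25
position: [0.497, -0.1528, 0.168]
ee_rot: [[0.596, 0.236, -0.768], [0.143, -0.972, -0.187], [-0.79, 0.002, -0.613]]
wrist_force: [5.3, -3.6, -1.2]
width: 0.0252
```

```bash
sed 's/log.jsonl/log3.jsonl/' lg.py > l3.py; python3 l3.py
```

```text
t40.25 tilt -37.8  tcp r 0.0478 ang -37.4 off-a 0.0012 M 0.278 F [4.3, -4.8] -1.2 T [-0.36 -0.33 -0.07] q [-0.79 -0.25  2.28  0.75  0.88  0.12] w 0.0252
```

{"api": "apply_moves", "payload": {
  "steps": [
    [[0,-0.08,0,0.01,0,-0.385,1],[0,-0.08,0,0.01,0,-0.385,1]]
  ]
}}

```text
t: 40.5
position: [0.5025, -0.1514, 0.1715]
ee_rot: [[0.462, 0.235, -0.855], [0.11, -0.972, -0.208], [-0.88, 0.002, -0.475]]
wrist_force: [3.2, -3.7, -6.0]
width: 0.0252
```

```bash
python3 l3.py
```

```text
t40.50 tilt -28.4  tcp r 0.0476 ang -29.4 off-a 0.0012 M -0.319 F [2.2, -4.4] -6.0 T [-0.31 -0.21  0.05] q [-0.7  -0.2   2.19  0.51  0.91  0.36] w 0.0252
```

{"api": "apply_moves", "payload": {
  "steps": [
    [[0,-0.08,0,0.01,0,-0.385,1],[0,-0.08,0,0.01,0,-0.385,1]]
  ]
}}

```text
t: 40.75
position: [0.5092, -0.1498, 0.1746]
ee_rot: [[0.32, 0.236, -0.918], [0.076, -0.972, -0.224], [-0.945, 0.002, -0.328]]
wrist_force: [1.0, -4.4, -4.4]
width: 0.025
```

```bash
python3 l3.py
```

```text
t40.75 tilt -19.2  tcp r 0.0475 ang -20.3 off-a 0.0012 M -0.375 F [-0.1, -4.5] -4.4 T [-0.4  -0.17  0.05] q [-0.62 -0.13  2.09  0.3   0.98  0.57] w 0.025
```

{"api": "apply_moves", "payload": {
  "steps": [
    [[0,-0.08,0,0.01,0,-0.385,1],[0,-0.08,0,0.01,0,-0.385,1]]
  ]
}}

```text
t: 41.0
position: [0.5164, -0.148, 0.1765]
ee_rot: [[0.169, 0.237, -0.957], [0.039, -0.972, -0.233], [-0.985, 0.002, -0.173]]
wrist_force: [0.2, -4.7, -4.6]
width: 0.0246
```

```bash
python3 l3.py
```

```text
t41.00 tilt -10.0  tcp r 0.0474 ang -11.0 off-a 0.0012 M -0.515 F [-1.0, -4.6] -4.6 T [-0.44 -0.27  0.14] q [-0.55 -0.05  1.99  0.14  1.08  0.72] w 0.0246
```

{"api": "apply_moves", "payload": {
  "steps": [
    [[0,-0.08,0,0.01,0,-0.385,1],[0,-0.08,0,0.01,0,-0.385,1]]
  ]
}}

```text
t: 41.25
position: [0.5237, -0.1461, 0.1772]
ee_rot: [[0.014, 0.237, -0.971], [0.002, -0.972, -0.237], [-1.0, 0.002, -0.014]]
wrist_force: [0.1, -4.4, -3.3]
width: 0.0247
```

```bash
python3 l3.py
```

```text
t41.25 tilt -0.8  tcp r 0.0473 ang -1.9 off-a 0.0013 M -0.340 F [-1.0, -4.3] -3.3 T [-0.5  -0.26  0.32] q [-0.48  0.05  1.88  0.01  1.2   0.84] w 0.0247
```

{"api": "apply_moves", "payload": {
  "steps": [
    [[0,-0.08,0,0.01,0,-0.385,1],[0,-0.08,0,0.01,0,-0.385,1]]
  ]
}}

```text
t: 41.5
position: [0.5311, -0.1443, 0.1768]
ee_rot: [[-0.141, 0.237, -0.961], [-0.036, -0.971, -0.234], [-0.989, 0.002, 0.146]]
wrist_force: [-1.7, -5.1, -3.1]
width: 0.0251
```

```bash
python3 l3.py
```

```text
t41.50 tilt 8.4  tcp r 0.0472 ang 7.4 off-a 0.0012 M -0.586 F [-2.9, -4.6] -3.1 T [-0.54 -0.25  0.35] q [-0.43  0.15  1.78 -0.09  1.33  0.93] w 0.0251
```

{"api": "apply_moves", "payload": {
  "steps": [
    [[0,-0.08,0,0.01,0,-0.385,1],[0,-0.08,0,0.01,0,-0.385,1]]
  ]
}}

```text
t: 41.75
position: [0.5383, -0.1425, 0.1751]
ee_rot: [[-0.293, 0.237, -0.926], [-0.073, -0.971, -0.226], [-0.953, 0.001, 0.302]]
wrist_force: [-2.4, -4.5, -4.0]
width: 0.0251
```

```bash
python3 l3.py
```

```text
t41.75 tilt 17.6  tcp r 0.0470 ang 16.6 off-a 0.0013 M -0.502 F [-3.4, -3.8] -4.0 T [-0.54 -0.24  0.46] q [-0.38  0.26  1.68 -0.18  1.46  0.99] w 0.0251
```

{"api": "apply_moves", "payload": {
  "steps": [
    [[0,-0.08,0,0.01,0,-0.385,1],[0,-0.08,0,0.01,0,-0.385,1]]
  ]
}}

```text
t: 42.0
position: [0.5451, -0.1408, 0.1722]
ee_rot: [[-0.437, 0.237, -0.867], [-0.108, -0.971, -0.211], [-0.893, 0.001, 0.45]]
wrist_force: [-3.4, -3.9, -2.4]
width: 0.0248
```

```bash
python3 l3.py
```

```text
t42.00 tilt 26.8  tcp r 0.0470 ang 25.9 off-a 0.0013 M -0.754 F [-4.3, -3.0] -2.4 T [-0.52 -0.34  0.58] q [-0.34  0.36  1.57 -0.25  1.6   1.03] w 0.0248
```

{"api": "apply_moves", "payload": {
  "steps": [
    [[0,-0.08,0,0.01,0,-0.385,1],[0,-0.08,0,0.01,0,-0.385,1]]
  ]
}}

```text
t: 42.25
position: [0.5514, -0.1393, 0.1682]
ee_rot: [[-0.57, 0.237, -0.786], [-0.14, -0.971, -0.191], [-0.809, 0.001, 0.587]]
wrist_force: [-3.8, -5.4, -2.4]
width: 0.0251
```

```bash
python3 l3.py
```

```text
t42.25 tilt 36.0  tcp r 0.0468 ang 35.3 off-a 0.0013 M -0.625 F [-4.9, -4.4] -2.4 T [-0.5  -0.24  0.69] q [-0.31  0.47  1.48 -0.32  1.74  1.06] w 0.0251
```

Now back down gripped (after two more rows up).

{"api": "apply_moves", "payload": {
  "steps": [
    [[0,-0.08,0,0.01,0,-0.385,1],[0,-0.08,0,0.01,0,-0.385,1]]
  ]
}}

```text
t: 42.5
position: [0.5571, -0.1379, 0.1632]
ee_rot: [[-0.689, 0.237, -0.685], [-0.169, -0.971, -0.166], [-0.705, 0.001, 0.709]]
wrist_force: [-6.0, -5.6, -2.9]
width: 0.0253
```

```bash
python3 l3.py
```

```text
t42.50 tilt 45.2  tcp r 0.0467 ang 44.6 off-a 0.0013 M -0.630 F [-7.2, -4.0] -2.9 T [-0.53 -0.17  0.84] q [-0.28  0.58  1.39 -0.38  1.87  1.07] w 0.0253
```

{"api": "apply_moves", "payload": {
  "steps": [
    [[0,0.08,0,0.01,0,0.385,1],[0,0.08,0,0.01,0,0.385,1]]
  ]
}}

```text
t: 42.75
position: [0.5523, -0.139, 0.1669]
ee_rot: [[-0.565, 0.238, -0.79], [-0.139, -0.971, -0.193], [-0.814, 0.001, 0.582]]
wrist_force: [0.4, -5.1, -8.0]
width: 0.0251
```

```bash
python3 l3.py
```

```text
t42.75 tilt 35.6  tcp r 0.0463 ang 37.1 off-a 0.0014 M -0.381 F [-0.8, -5.0] -8.0 T [-0.36 -1.29  0.62] q [-0.31  0.47  1.48 -0.31  1.73  1.06] w 0.0251
```

{"api": "apply_moves", "payload": {
  "steps": [
    [[0,0.08,0,0.01,0,0.385,1],[0,0.08,0,0.01,0,0.385,1]]
  ]
}}

```text
t: 43.0
position: [0.5461, -0.1406, 0.1711]
ee_rot: [[-0.43, 0.238, -0.871], [-0.106, -0.971, -0.213], [-0.897, 0.001, 0.443]]
wrist_force: [3.1, -5.8, -10.4]
width: 0.0249
```

```bash
python3 l3.py
```

```text
t43.00 tilt 26.3  tcp r 0.0464 ang 27.6 off-a 0.0014 M -0.190 F [1.6, -6.4] -10.4 T [-0.36 -1.52  0.58] q [-0.34  0.36  1.58 -0.25  1.59  1.03] w 0.0249
```

{"api": "apply_moves", "payload": {
  "steps": [
    [[0,0.08,0,0.01,0,0.385,1],[0,0.08,0,0.01,0,0.385,1]]
  ]
}}

```text
t: 43.25
position: [0.5393, -0.1422, 0.1742]
ee_rot: [[-0.285, 0.237, -0.929], [-0.071, -0.971, -0.226], [-0.956, 0.001, 0.293]]
wrist_force: [5.4, -5.8, -10.5]
width: 0.0247
```

```bash
python3 l3.py
```

```text
t43.25 tilt 17.1  tcp r 0.0465 ang 18.2 off-a 0.0013 M -0.179 F [3.9, -6.9] -10.5 T [-0.36 -1.65  0.51] q [-0.38  0.25  1.68 -0.17  1.46  0.99] w 0.0247
```

{"api": "apply_moves", "payload": {
  "steps": [
    [[0,0.08,0,0.01,0,0.385,1],[0,0.08,0,0.01,0,0.385,1]]
  ]
}}

```text
t: 43.5
position: [0.5322, -0.144, 0.1761]
ee_rot: [[-0.133, 0.237, -0.962], [-0.034, -0.972, -0.235], [-0.991, 0.002, 0.137]]
wrist_force: [7.6, -5.5, -12.8]
width: 0.0251
```

```bash
python3 l3.py
```

```text
t43.50 tilt 7.9  tcp r 0.0467 ang 9.0 off-a 0.0013 M -0.040 F [6.1, -7.1] -12.8 T [-0.42 -1.73  0.36] q [-0.43  0.15  1.78 -0.09  1.32  0.93] w 0.0251
```

{"api": "apply_moves", "payload": {
  "steps": [
    [[0,0.08,0,0.01,0,0.385,1],[0,0.08,0,0.01,0,0.385,1]]
  ]
}}

```text
t: 43.75
position: [0.5249, -0.1458, 0.1768]
ee_rot: [[0.023, 0.236, -0.971], [0.004, -0.972, -0.236], [-1.0, 0.002, -0.023]]
wrist_force: [10.4, -5.8, -14.6]
width: 0.0253
```

```bash
python3 l3.py
```

```text
t43.75 tilt -1.3  tcp r 0.0468 ang -0.3 off-a 0.0013 M -0.063 F [8.7, -8.2] -14.6 T [-0.42 -1.87  0.32] q [-0.49  0.04  1.89  0.01  1.19  0.84] w 0.0253
```

{"api": "apply_moves", "payload": {
  "steps": [
    [[0,0.08,0,0.01,0,0.385,1],[0,0.08,0,0.01,0,0.385,1]]
  ]
}}

```text
t: 44.0
position: [0.5176, -0.1476, 0.1763]
ee_rot: [[0.178, 0.235, -0.956], [0.041, -0.972, -0.232], [-0.983, 0.002, -0.182]]
wrist_force: [13.6, -5.2, -17.2]
width: 0.025
```

```bash
python3 l3.py
```

```text
t44.00 tilt -10.5  tcp r 0.0469 ang -9.6 off-a 0.0013 M -0.067 F [12.0, -8.3] -17.2 T [-0.44 -1.94  0.22] q [-0.55 -0.05  1.99  0.15  1.08  0.72] w 0.025
```

{"api": "apply_moves", "payload": {
  "steps": [
    [[0,0.08,0,0.01,0,0.385,1],[0,0.08,0,0.01,0,0.385,1]]
  ]
}}

```text
t: 44.25
position: [0.5104, -0.1494, 0.1746]
ee_rot: [[0.328, 0.234, -0.915], [0.077, -0.972, -0.221], [-0.942, 0.002, -0.337]]
wrist_force: [19.2, -5.7, -20.3]
width: 0.025
```

```bash
python3 l3.py
```

```text
t44.25 tilt -19.7  tcp r 0.0471 ang -18.8 off-a 0.0013 M -0.156 F [17.3, -10.1] -20.3 T [-0.53 -2.22  0.02] q [-0.62 -0.14  2.09  0.31  0.98  0.56] w 0.025
```

{"api": "apply_moves", "payload": {
  "steps": [
    [[0,0.08,0,0.01,0,0.385,1],[0,0.08,0,0.01,0,0.385,1]]
  ]
}}

```text
t: 44.5
position: [0.5035, -0.1511, 0.1716]
ee_rot: [[0.469, 0.233, -0.852], [0.111, -0.972, -0.205], [-0.876, 0.002, -0.482]]
wrist_force: [28.7, -6.0, -24.5]
width: 0.0248
```

```bash
python3 l3.py
```

```text
t44.50 tilt -28.8  tcp r 0.0473 ang -28.3 off-a 0.0013 M 0.255 F [26.4, -12.7] -24.5 T [-0.72 -2.23 -0.17] q [-0.71 -0.2   2.19  0.52  0.91  0.36] w 0.0248
```

{"api": "apply_moves", "payload": {
  "steps": [
    [[0,0.08,0,0.01,0,0.385,1],[0,0.08,0,0.01,0,0.385,1]]
  ]
}}

```text
t: 44.75
position: [0.4972, -0.1527, 0.1677]
ee_rot: [[0.599, 0.232, -0.767], [0.142, -0.973, -0.184], [-0.788, 0.001, -0.615]]
wrist_force: [40.4, -5.8, -31.4]
width: 0.025
```

```bash
python3 l3.py; python3 pw2.py log3.jsonl | tail -7
```

```text
t44.75 tilt -38.0  tcp r 0.0475 ang -37.4 off-a 0.0012 M 0.037 F [37.8, -15.3] -31.4 T [-0.95 -2.35 -0.55] q [-0.79 -0.25  2.28  0.75  0.88  0.12] w 0.025
log3.jsonl -1
 tw [ 29.  19.  10.   1.  -9. -18. -27. -37.]
 M  [-0.113 -0.117 -0.102 -0.109 -0.131 -0.202 -0.247 -0.415]
log3.jsonl 1
 tw [-10.  -1.   8.  18.  27.  36.  45.]
 M  [0.479 0.492 0.487 0.474 0.441 0.426 0.403]
log3.jsonl drag 0.3 sin 0.114 cos 0.143 amp 0.183 b -128.6 res sd 0.057
```

```bash
cat > joint.py <<'E'
from pw2 import *
from fit3 import a,xw,ez,c
rows=[]
off={"log.jsonl":np.radians(41.0),"log2.jsonl":0,"log3.jsonl":np.radians(92.2)}
for f in off:
    d=get(f); n=len(d["q"]); mv=d["mv"]
    D,_=load(f)
    for i in range(2,n):
        if not(mv[i]==mv[i-1] or i==2) or not(-.66<d["tl"][i]<.9): continue
        if mv[i]!=0 and i>=2 and mv[i-2]!=mv[i] and i>3: pass
        p,R,F,T,tw,tl=D[i]
        ur=np.sin(tw)*xw+np.cos(tw)*ez
        rows.append((f,d["mv"][i],d["tw"][i],d["tl"][i],M(d,i),F@ur,F@a,a@(T+np.cross(p-.163*R[:,0]-c,F))))
f=np.array([r[0] for r in rows]); mv,tw,tl,m,Fr,Fa,mw=[np.array([r[k] for r in rows]) for k in range(1,8)]
o=np.array([off[x] for x in f])
def fit(sel,deg,useF,src="tau",pr=True):
    def model(P):
        drag,amp,b=P[:3]; s=sum(P[3+k]*tl**k for k in range(deg+1)) if deg>=0 else 0
        e=P[3+deg+1]*Fr+P[3+deg+2]*Fr*np.sin(tl) if useF else 0
        return drag*mv-amp*np.sin(tw+o+b)+s+e
    y=m if src=="tau" else -mw
    sg=.02 if src=="tau" else .1
    def g(P):
        pri=[(P[1]-.2)/.05]+([P[-2]/.002,P[-1]/.002] if useF else [])
        if src!="tau": pri+= [P[3]/.02,(P[4]-.455)/.02] + list(P[5:3+deg+1]/.02)
        return np.r_[((y-model(P))/sg)[sel],pri]
    P0=np.r_[.28,.2,np.radians(-160),np.zeros(deg+1),np.zeros(2 if useF else 0)]
    r=least_squares(g,P0); cov=np.linalg.inv(r.jac.T@r.jac)
    res=(y-model(r.x))[sel]; sc=max(1,np.sqrt((r.fun**2).mean()))
    if pr: print(src,deg,useF,"n",sel.sum(),"drag %.3f amp %.3f b2 %.1f +- %.1f"%(r.x[0],r.x[1],np.degrees(r.x[2]),np.degrees(np.sqrt(cov[2,2]))*sc),"rms %.3f"%res.std(),r.x[3:].round(3))
    return r,res
if __name__=="__main__":
    al=np.ones(len(m),bool); lo=np.abs(Fr)<11
    for sel in (al,lo):
        for deg in (2,3,4):
            for u in (0,1): fit(sel,deg,u)
    for sel in (al,lo): fit(sel,1,0,"w"); fit(sel,1,1,"w"); fit(sel,3,0,"w")
    for n in off:
        fit((f==n),1,1,"w")
    r,res=fit(lo,3,1); 
    for n in off: print(n,res[(f[lo]==n)].round(3))
E
python3 joint.py | grep -v power
```

```text
damp [-5.168 -5.135 -2.571 -0.815 -0.816 -0.831] free resid sd [0.0107 0.009  0.0043 0.0017 0.0016 0.0013]
  0.003  0.007  0.004  0.01  -0.001  0.004 -0.006 -0.001]
tau 2 0 n 93 drag 0.280 amp 0.228 b2 -156.5 +- 2.0 rms 0.033 [-0.018  0.172 -0.145]
tau 2 1 n 93 drag 0.279 amp 0.242 b2 -156.7 +- 1.9 rms 0.032 [-0.021  0.149 -0.136  0.001 -0.002]
tau 3 0 n 93 drag 0.279 amp 0.230 b2 -156.2 +- 1.9 rms 0.032 [-0.015  0.129 -0.194  0.157]
tau 3 1 n 93 drag 0.277 amp 0.244 b2 -156.8 +- 1.8 rms 0.031 [-0.016  0.107 -0.184  0.165  0.001 -0.001]
tau 4 0 n 93 drag 0.279 amp 0.230 b2 -156.2 +- 1.9 rms 0.032 [-0.016  0.126 -0.181  0.172 -0.033]
tau 4 1 n 93 drag 0.277 amp 0.244 b2 -156.8 +- 1.8 rms 0.031 [-0.017  0.103 -0.166  0.186 -0.046  0.001 -0.001]
tau 2 0 n 81 drag 0.281 amp 0.213 b2 -158.3 +- 1.6 rms 0.022 [-0.007  0.177 -0.148]
tau 2 1 n 81 drag 0.282 amp 0.214 b2 -158.4 +- 1.5 rms 0.021 [-0.003  0.171 -0.15   0.001 -0.002]
tau 3 0 n 81 drag 0.279 amp 0.214 b2 -158.4 +- 1.5 rms 0.019 [-0.     0.131 -0.209  0.171]
tau 3 1 n 81 drag 0.279 amp 0.215 b2 -158.6 +- 1.5 rms 0.019 [ 0.004  0.12
[... 1013 characters left out ...]
ag 0.279 amp 0.215 b2 -158.6 +- 1.5 rms 0.019 [ 0.004  0.129 -0.208  0.17   0.001 -0.001]
log.jsonl [-0.036 -0.008 -0.004 -0.    -0.007 -0.005  0.008 -0.006 -0.024 -0.019
  0.02   0.014 -0.013 -0.03  -0.018]
log2.jsonl [ 0.042  0.005 -0.022 -0.016 -0.02  -0.018 -0.001 -0.005 -0.01   0.043
 -0.015  0.009  0.022  0.025  0.035 -0.047 -0.024  0.007  0.008  0.008
  0.001  0.02   0.002  0.012 -0.013  0.006 -0.002  0.005 -0.001  0.004
  0.005 -0.012  0.005  0.046 -0.005  0.001 -0.013 -0.028 -0.016 -0.015
 -0.021 -0.034  0.025  0.026 -0.055  0.002  0.016  0.01   0.01   0.016
  0.012  0.01   0.004  0.014  0.009  0.011]
log3.jsonl [ 0.024  0.022  0.016  0.01   0.008 -0.008 -0.004 -0.009  0.005 -0.017]
```

{"api": "apply_moves", "payload": {
  "steps": [
    [[0,0,0,0.2,0,0,1]]
  ]
}}

```text
t: 44.88
position: [0.4974, -0.1527, 0.1675]
ee_rot: [[0.595, 0.235, -0.768], [0.143, -0.972, -0.186], [-0.791, 0.001, -0.612]]
wrist_force: [-16.9, -4.0, 15.5]
width: 0.025
```

```bash
cp air.jsonl /tmp/a; python3 la.py; cp /tmp/a air.jsonl
```

```text
t44.88 tilt -37.7  tcp r 0.0472 ang -37.4 off-a 0.0011 M -0.083 F [-17.4, 0.1] 15.5 T [0.02 0.79 0.39] q [-0.79 -0.25  2.28  0.75  0.88  0.12] w 0.025
```

{"api": "apply_moves", "payload": {
  "steps": [
    [[0,0,0,-0.05,0,0,1],[0,0,0,0,0,0,1]]
  ]
}}

```text
t: 45.12
position: [0.4974, -0.1527, 0.1677]
ee_rot: [[0.594, 0.235, -0.769], [0.142, -0.972, -0.187], [-0.791, 0.002, -0.611]]
wrist_force: [4.3, -5.8, -4.6]
width: 0.0249
```

```bash
cp air.jsonl /tmp/a; python3 la.py; cp /tmp/a air.jsonl
```

```text
t45.12 tilt -37.7  tcp r 0.0473 ang -37.3 off-a 0.0011 M 0.141 F [2.7, -6.7] -4.6 T [-0.68  0.1  -0.35] q [-0.79 -0.25  2.28  0.74  0.88  0.12] w 0.0249
```

{"api": "apply_moves", "payload": {
  "steps": [
    [[0,0,0,0,0,0,0.2],[0,0,0,0,0,0,0.2],[0,0,0,0,0,0,0.2],[0,-0.08,0,0.01,0,-0.385,0.2],[0,-0.15,0,0.05,0,-0.73,0.2],[0,-0.15,0,0.05,0,-0.73,0.2],[0,-0.15,0,0.05,0,-0.73,0.2],[0,-0.15,0,0.05,0,-0.73,0.2]]
  ]
}}

```text
t: 46.12
position: [0.5277, -0.1447, 0.179]
ee_rot: [[-0.025, 0.236, -0.971], [-0.008, -0.972, -0.236], [-1.0, 0.001, 0.026]]
wrist_force: [-0.1, -0.6, 0.4]
width: 0.0344
```

```bash
cp air.jsonl /tmp/a; python3 la.py; cp /tmp/a air.jsonl
```

```text
t46.12 tilt 1.5  tcp r 0.0491 ang 3.2 off-a 0.0017 M -0.054 F [-0.2, -0.5] 0.4 T [ 0.   -0.01 -0.03] q [-0.47  0.07  1.85 -0.02  1.24  0.87] w 0.0344
```

{"api": "apply_moves", "payload": {
  "steps": [
    [[0,-0.141,0,0.05,0.05,-0.66,0.2],[0,-0.141,0,0.05,0,-0.66,0.2],[0,-0.141,0,0.05,0,-0.67,0.2],[0,-0.141,0,0.05,0,-0.67,0.2],[0,-0.141,0,0.05,0,-0.67,0.2],[0,-0.141,0,0.05,0,-0.67,0.2],[0,0,0,0,0,0,0.2],[0,0,0,0,0,0,0.2]]
  ]
}}

```text
t: 47.12
position: [0.5613, -0.137, 0.1617]
ee_rot: [[-0.74, 0.236, -0.63], [-0.18, -0.972, -0.153], [-0.648, 0.0, 0.762]]
wrist_force: [-0.3, 0.1, -0.1]
width: 0.034
```

```bash
cp air.jsonl /tmp/a; python3 la.py; cp /tmp/a air.jsonl
```

```text
t47.12 tilt 49.6  tcp r 0.0488 ang 49.6 off-a 0.0012 M -0.417 F [-0.3, 0.2] -0.1 T [ 0.07 -0.38 -0.04] q [-0.27  0.64  1.34 -0.41  1.94  1.07] w 0.034
```

{"api": "apply_moves", "payload": {
  "steps": [
    [[0,0,0,0.05,0,0,0.2],[0,0,0,0,0,0,0.6],[0,0,0,0,0,0,1],[0,0,0,0,0,0,1],[0,0,0,0,0,0,1]]
  ]
}}

```text
t: 47.75
position: [0.5611, -0.1369, 0.1626]
ee_rot: [[-0.741, 0.236, -0.628], [-0.18, -0.972, -0.152], [-0.647, 0.001, 0.763]]
wrist_force: [-0.9, 3.3, 6.8]
width: 0.0252
```

```bash
sed 's/log.jsonl/log4.jsonl/' lg.py > l4.py; python3 l4.py
```

```text
t47.75 tilt 49.7  tcp r 0.0493 ang 48.6 off-a 0.0013 M -0.739 F [-0.0, 3.4] 6.8 T [ 0.25  0.36 -0.17] q [-0.27  0.64  1.34 -0.41  1.94  1.07] w 0.0252
```

{"api": "apply_moves", "payload": {
  "steps": [
    [[0,0.08,0,0.01,0,0.385,1],[0,0.08,0,0.01,0,0.385,1],[0,0.08,0,0.01,0,0.385,1],[0,0.08,0,0.01,0,0.385,1]]
  ]
}}

```text
t: 48.25
position: [0.5496, -0.1397, 0.1726]
ee_rot: [[-0.504, 0.236, -0.831], [-0.123, -0.972, -0.202], [-0.855, 0.0, 0.519]]
wrist_force: [-1.4, 1.1, 4.1]
width: 0.025
```

```bash
python3 l4.py
```

```text
t48.25 tilt 31.3  tcp r 0.0495 ang 30.5 off-a 0.0013 M 0.068 F [-1.1, 1.4] 4.1 T [ 0.17  0.74 -0.06] q [-0.32  0.42  1.52 -0.28  1.67  1.05] w 0.025
```

{"api": "apply_moves", "payload": {
  "steps": [
    [[0,0.08,0,0.01,0,0.385,1],[0,0.08,0,0.01,0,0.385,1]]
  ]
}}

```text
t: 48.5
position: [0.5427, -0.1414, 0.1762]
ee_rot: [[-0.366, 0.236, -0.9], [-0.089, -0.972, -0.219], [-0.926, 0.0, 0.377]]
wrist_force: [-2.1, 1.8, 5.3]
width: 0.0248
```

```bash
python3 l4.py
```

```text
t48.50 tilt 22.1  tcp r 0.0496 ang 21.4 off-a 0.0013 M 0.044 F [-1.6, 2.2] 5.3 T [0.25 0.83 0.05] q [-0.36  0.31  1.62 -0.21  1.54  1.02] w 0.0248
```

{"api": "apply_moves", "payload": {
  "steps": [
    [[0,0.08,0,0.01,0,0.385,1],[0,0.08,0,0.01,0,0.385,1]]
  ]
}}

```text
t: 48.75
position: [0.5354, -0.1432, 0.1786]
ee_rot: [[-0.218, 0.236, -0.947], [-0.053, -0.972, -0.23], [-0.974, 0.0, 0.225]]
wrist_force: [-3.6, 1.2, 5.8]
width: 0.0248
```

```bash
python3 l4.py
```

```text
t48.75 tilt 13.0  tcp r 0.0497 ang 12.3 off-a 0.0013 M 0.081 F [-3.2, 2.1] 5.8 T [0.37 1.08 0.03] q [-0.4   0.2   1.72 -0.14  1.4   0.96] w 0.0248
```

{"api": "apply_moves", "payload": {
  "steps": [
    [[0,0.08,0,0.01,0,0.385,1],[0,0.08,0,0.01,0,0.385,1]]
  ]
}}

```text
t: 49.0
position: [0.5279, -0.1451, 0.1797]
ee_rot: [[-0.065, 0.237, -0.969], [-0.016, -0.972, -0.236], [-0.998, 0.0, 0.067]]
wrist_force: [-4.5, 1.0, 7.0]
width: 0.0248
```

```bash
python3 l4.py
```

```text
t49.00 tilt 3.8  tcp r 0.0498 ang 3.1 off-a 0.0012 M 0.200 F [-4.1, 2.1] 7.0 T [0.38 1.24 0.09] q [-0.46  0.09  1.83 -0.05  1.27  0.89] w 0.0248
```

{"api": "apply_moves", "payload": {
  "steps": [
    [[0,0.08,0,-0.01,0,0.39,1],[0,0.08,0,0,0,0.39,1]]
  ]
}}

```text
t: 49.25
position: [0.5201, -0.147, 0.1797]
ee_rot: [[0.09, 0.237, -0.967], [0.021, -0.972, -0.236], [-0.996, 0.001, -0.092]]
wrist_force: [-4.3, 1.1, 4.8]
width: 0.0252
```

```bash
python3 l4.py
```

```text
t49.25 tilt -5.3  tcp r 0.0499 ang -6.0 off-a 0.0012 M 0.441 F [-3.9, 2.0] 4.8 T [0.47 1.28 0.21] q [-0.52 -0.01  1.93  0.07  1.15  0.79] w 0.0252
```

{"api": "apply_moves", "payload": {
  "steps": [
    [[0,0.08,0,0,0,0.39,1],[0,0.08,0,0,0,0.39,1]]
  ]
}}

```text
t: 49.5
position: [0.5126, -0.1489, 0.1784]
ee_rot: [[0.243, 0.237, -0.941], [0.059, -0.971, -0.23], [-0.968, 0.001, -0.25]]
wrist_force: [-4.5, 0.9, 5.6]
width: 0.025
```

```bash
python3 l4.py
```

```text
t49.50 tilt -14.5  tcp r 0.0501 ang -15.1 off-a 0.0012 M 0.631 F [-4.1, 1.9] 5.6 T [0.44 1.29 0.34] q [-0.59 -0.1   2.04  0.21  1.04  0.65] w 0.025
```

{"api": "apply_moves", "payload": {
  "steps": [
    [[0,0.08,0,0,0,0.39,1],[0,0.08,0,0,0,0.39,1]]
  ]
}}

```text
t: 49.75
position: [0.5053, -0.1507, 0.1758]
ee_rot: [[0.39, 0.237, -0.89], [0.094, -0.971, -0.218], [-0.916, 0.001, -0.401]]
wrist_force: [-5.6, -0.1, 4.1]
width: 0.0248
```

```bash
python3 l4.py; cat > j4.py <<'E'
import joint as J
from joint import *
E
python3 - <<'E' | tail -3
import sys; sys.path.insert(0,'.')
from joint import *
d=get("log4.jsonl"); P=fit(np.abs(Fr)<11,3,0)[0].x
ii=range(2,len(d["q"]))
# predict with b4: rotation frame shift: release3 ang -37.3, grip4 ang 48.6 (tilt -37.7 -> 49.7)
for sh in (np.radians(92.2-86.6),):
    print([(round(float(np.degrees(d["tw"][i])),0),round(float(M(d,i)),3),round(float(P[0]*d["mv"][i]-P[1]*np.sin(d["tw"][i]+sh+P[2])+sum(P[3+k]*d["tl"][i]**k for k in range(4))),3)) for i in ii])
    print("heavy now deg",np.degrees(d["tw"][-1]+sh+P[2]))
E
```

```text
t49.75 tilt -23.6  tcp r 0.0502 ang -24.1 off-a 0.0012 M 0.593 F [-5.5, 1.3] 4.1 T [0.37 1.4  0.35] q [-0.66 -0.17  2.14  0.4   0.95  0.47] w 0.0248
tau 3 0 n 81 drag 0.279 amp 0.214 b2 -158.4 +- 1.5 rms 0.019 [-0.     0.131 -0.209  0.171]
[(22.0, -0.096, -0.087), (13.0, -0.117, -0.119), (4.0, -0.161, -0.16), (-5.0, -0.215, -0.212), (-14.0, -0.256, -0.28), (-23.0, -0.319, -0.366)]
heavy now deg -176.16070764050062
```

{"api": "apply_moves", "payload": {
  "steps": [
    [[0,0.06,0,0,0,0.29,1],[0,0,0,0,0,0,1],[0,0,0,0,0,0,1],[0,0,0,0,0,0,1],[0,0,0,0,0,0,1],[0,0,0,0,0,0,1]]
  ]
}}

```text
t: 50.5
position: [0.5025, -0.1514, 0.1744]
ee_rot: [[0.439, 0.238, -0.866], [0.107, -0.971, -0.212], [-0.892, 0.001, -0.452]]
wrist_force: [-12.2, -1.9, 8.0]
width: 0.0253
```

```bash
python3 l4.py; python3 - <<'E'
from h import *
from fit3 import load
D,_=load("log4.jsonl"); print("tw",np.degrees(D[-1][4]),"heavy",np.degrees(D[-1][4])-158.4+5.6, "jv",status.sense()["joint_vel"].round(4))
s=imaging.get_image("side"); t=imaging.get_image("top"); cv2.imwrite("pics/s9.png",s["image"][:,:,::-1]); cv2.imwrite("pics/t9.png",t["image"][:,:,::-1])
E
```

```text
t50.50 tilt -26.9  tcp r 0.0502 ang -27.7 off-a 0.0013 M -0.008 F [-12.3, 1.0] 8.0 T [0.22 1.56 0.35] q [-0.69 -0.2   2.17  0.47  0.93  0.4 ] w 0.0253
tw -27.017181339828824 heavy -179.81718133982884 jv [-0.0006 -0.0013 -0.0007 -0.0008 -0.0006 -0.0013]
```

View pics/s9.png

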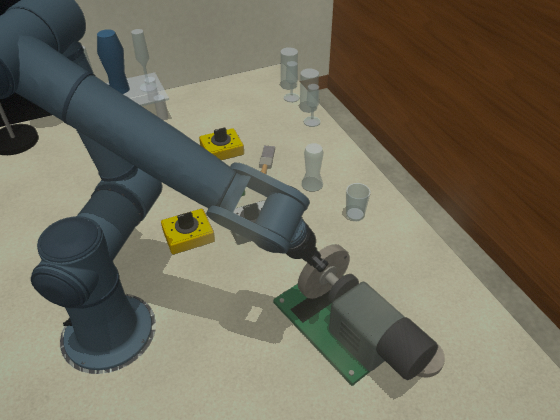

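View pics/t9.png

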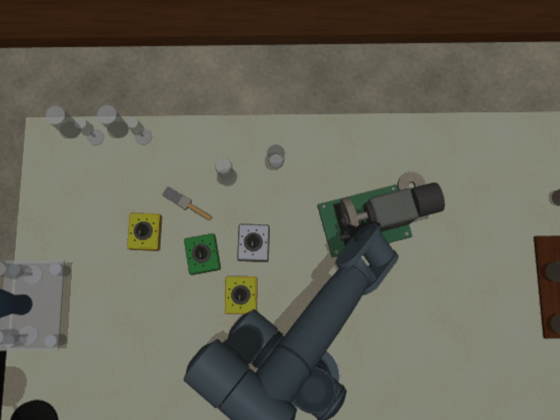

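The gripper is holding the wheel at rest. The tumbler at (356,203), the vase at (313,167), the brush and the boxes have not moved. The knob mark at (253,242) in the top view still points at the off tick.

```bash
python3 -c "
from plant import finish_job
print(finish_job())"
```

```text
the job is handed in; nothing more can be done
None
```

I turned the knob anticlockwise to its end stop, and only then touched the wheel. I handed the job in at about 50 s, with the arm still gripping the wheel and its heavy side at the bottom.

- **Knob:** the torque rose to 1.65 N m against the stop. The knob mark pointed at the off tick in the top view after I let go, and still did at the end.
- **Heavy side:** I felt the wheel over several sweeps in both directions, in three separate grips. Using the joint torques, compared with sweeps made with the jaws open, gave 0.28 N m of drag and 0.21 N m of imbalance, with the angle known to about 1.5°. The noisier wrist sensor gave the same angle to within its own ±6°.
- **Final pose:** by that estimate the heavy side is about 0.2° from straight down, with perhaps 2–3° of uncertainty, part of it from slip between grips. The joint speeds were about zero, and the wrist read about 15 N.
- **Other objects:** the glassware, brush, spare ring and other boxes looked unmoved in the last pictures.

Three things did not go cleanly:
- **First wrist readings:** they disagreed with each other by up to about 35° until I measured the tool's own weight when tilted and the true axle centre.
- **Joint-torque data:** it shows a leftover error that depends on tilt. I fitted that out using the three grips, and left the points with large side forces out of the final fit.
- **Third grip:** side forces reached about 50 N at the wrist, below the 120 N limit. I eased them off before letting go.

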